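Pack a donated brick set for lending

TASK

Get the toy brick set ready to lend: lay every pattern board on the table flat, one on another and square, in its place on the card holder's deck, with the weighted arm down on top to hold the pile. Pour the wooden bricks from the measuring cup into the grey bin, so that all of them lie in the bin, and stand the empty cup upright in the middle of the round cork mat. Leave the other goods on the table where they are.

Things in the scene. Friction and masses are not known exactly. Their poses are not given: they have to be found in the camera images.
- cup: Aluminium measuring cup: round, flared, 62 mm tall, outer diameter 68 mm at the foot and 100 mm at the rim, wall 3 mm, floor 4 mm, about 0.12 kg plus the bricks; at the start it stands on the table with the bricks inside. A flat handle sticks out towards its own +x. Origin: centre of the underside; z up through the mouth.
- cup_rim (a point): Centre of the cup's mouth, 62 mm above the origin. The cup's handle is a flat upright plate 10 mm thick (along the cup's y), from the cup's wall out to 92 mm from the cup's axis, 12 to 56 mm above the foot: pinch it from above, in the cup's frame at about x = 74, y = 0, z = 40 mm.
- bin: Open grey plastic bin, fixed, 140 mm (x) by 130 mm (y) outside, 50 mm tall, walls and floor 4 mm. Origin: centre of the underside.
- mat: Round cork mat, fixed, 120 mm across, 3 mm thick: the cup's place. Origin: centre of the underside.
- holder: Card holder, fixed: plywood deck, top 12 mm above the table, from x = -88 to 70 mm and y = -60 to 60. Boards lie lengthwise along x; a board's centre belongs at x = -15, y = 0. Loosely round that place stand 8 guide pins (6 mm thick, top 46 mm above the table) at x = 47 and -82 (y = +-20) and x = 32 and -64 (y = +-46). Hinge cheeks, 48 mm high: x = 60, y = +-48. Origin: the deck's underside.
- bail (a joint): Hinge of the holder's weighted wire arm (rad, 0.15 kg, no spring), axis along the holder's y. 0: level over the deck, foot on the bare deck; grows as the free -x end swings up and over to +x. Let go beyond about 1.85 it falls back to its stop at 2.05 and rests there; let go earlier it falls shut. Resting on 2, 3 or 4 boards it reads 0.34, 0.50 or 0.66.
- bail_hinge (a point): Middle of the arm's hinge axis, at x = 60, y = 0, z = 38 mm in the holder's frame. Two side wires run from it, at y = +-38 mm, to the crossbar; 45 mm out they carry a rubber foot bar (10 mm thick, across the width, centre 21 mm below the wires) that presses on the pile.
- bail_bar (a point): Middle of the arm's round crossbar at its free end, 10 mm thick, 70 mm clear between the side wires, along the holder's y; at joint value 0 it lies 105 mm towards the holder's -x from the hinge and 4 mm above it. It is the handle: pinch it from above; it turns between the fingers as the arm swings.
- brick0: Plain wooden toy brick 0, 22 x 16 x 16 mm (x, y, z), 12 g; at the start in the cup. Origin: centre of its 22 x 16 underside.
- brick1: Plain wooden toy brick 1, 22 x 16 x 16 mm (x, y, z), 12 g; at the start in the cup. Origin: centre of its 22 x 16 underside.
- brick2: Plain wooden toy brick 2, 22 x 16 x 16 mm (x, y, z), 12 g; at the start in the cup. Origin: centre of its 22 x 16 underside.
- brick3: Plain wooden toy brick 3, 22 x 16 x 16 mm (x, y, z), 12 g; at the start in the cup. Origin: centre of its 22 x 16 underside.
- brick4: Plain wooden toy brick 4, 22 x 16 x 16 mm (x, y, z), 12 g; at the start in the cup (may be absent). Origin: centre of its 22 x 16 underside.
- brick5: Plain wooden toy brick 5, 22 x 16 x 16 mm (x, y, z), 12 g; at the start in the cup (may be absent). Origin: centre of its 22 x 16 underside.
- brick6: Plain wooden toy brick 6, 22 x 16 x 16 mm (x, y, z), 12 g; at the start in the cup (may be absent). Origin: centre of its 22 x 16 underside.
- brick7: Plain wooden toy brick 7, 22 x 16 x 16 mm (x, y, z), 12 g; at the start in the cup (may be absent). Origin: centre of its 22 x 16 underside.
- board0: Stiff plywood pattern board 0, 100 x 55 x 8 mm (x, y, z), 35 g, printed with a brick pattern on top; flat on the table at the start, or absent. Origin: centre of the underside.
- board1: Stiff plywood pattern board 1, 100 x 55 x 8 mm (x, y, z), 35 g, printed with a brick pattern on top; flat on the table at the start, or absent. Origin: centre of the underside.
- board2: Stiff plywood pattern board 2, 100 x 55 x 8 mm (x, y, z), 35 g, printed with a brick pattern on top; flat on the table at the start, or absent. Origin: centre of the underside.
- board3: Stiff plywood pattern board 3, 100 x 55 x 8 mm (x, y, z), 35 g, printed with a brick pattern on top; flat on the table at the start, or absent. Origin: centre of the underside.
- tape: A roll of clear tape standing on the table, a bystander to leave alone. Origin: centre of the underside.
- jar: A glass jar standing on the table, a bystander to leave alone. Origin: centre of the underside.
- car: A wooden toy car standing on the table, a bystander to leave alone. Origin: centre of the underside.
- tin: A tin standing on the table, a bystander to leave alone. Origin: centre of the underside.
Mind the look-alikes: they are no part of the job. What is shaped like the bin but green is not meant. What is shaped like the board0 but blue is not meant.

How it is judged:
On the way:
1. the cup is tipped over the bin to pour (angle between cup's own z axis and vertical above 1.2 rad and horizontal distance between cup_rim and bin below 0.11 m and height (world z) of cup_rim above 0.04 m), for 0.2 s.
At the end, for the whole second after the job is handed in: All present bricks at rest inside the bin; all present boards flat on the deck, centre within 22 mm (x) and 20 mm (y) of their place, square within 15 degrees; arm down on the pile (0.2 to 0.75 rad); cup upright on the cork mat, within 30 mm of its centre (x of brick0 in the frame of bin between -0.069 and 0.069 m and y of brick0 in the frame of bin between -0.064 and 0.064 m and z of each of brick0, brick1, brick2, brick3, brick4, brick5, brick6, brick7 in the frame of bin below 0.05 m and linear speed of each of brick0, brick1, brick2, brick3, brick4, brick5, brick6, brick7, board0, board1, board2, board3, cup below 0.03 m/s and x of brick1 in the frame of bin between -0.069 and 0.069 m and y of brick1 in the frame of bin between -0.064 and 0.064 m and x of brick2 in the frame of bin between -0.069 and 0.069 m and y of brick2 in the frame of bin between -0.064 and 0.064 m and x of brick3 in the frame of bin between -0.069 and 0.069 m and y of brick3 in the frame of bin between -0.064 and 0.064 m and x of brick4 in the frame of bin between -0.069 and 0.069 m and y of brick4 in the frame of bin between -0.064 and 0.064 m and x of brick5 in the frame of bin between -0.069 and 0.069 m and y of brick5 in the frame of bin between -0.064 and 0.064 m and x of brick6 in the frame of bin between -0.069 and 0.069 m and y of brick6 in the frame of bin between -0.064 and 0.064 m and x of brick7 in the frame of bin between -0.069 and 0.069 m and y of brick7 in the frame of bin between -0.064 and 0.064 m and x of board0 in the frame of holder between -0.037 and 0.01 m and y of board0 in the frame of holder between -0.02 and 0.02 m and z of board0 in the frame of holder between 0.006 and 0.042 m and angle between each of board0, board1, board2, board3's own z axis and vertical below 0.12 rad and angle between the x axis of each of board0, board1, board2, board3 and the x axis of holder, either way round below 0.26 rad and x of board1 in the frame of holder between -0.037 and 0.01 m and y of board1 in the frame of holder between -0.02 and 0.02 m and z of board1 in the frame of holder between 0.006 and 0.042 m and x of board2 in the frame of holder between -0.037 and 0.01 m and y of board2 in the frame of holder between -0.02 and 0.02 m and z of board2 in the frame of holder between 0.006 and 0.042 m and x of board3 in the frame of holder between -0.037 and 0.01 m and y of board3 in the frame of holder between -0.02 and 0.02 m and z of board3 in the frame of holder between 0.006 and 0.042 m and value of joint bail between 0.2 and 0.75 rad and horizontal distance between cup and mat below 0.03 m and angle between cup's own z axis and vertical below 0.1 rad and height (world z) of cup below 0.012 m); the robot touches nothing.
It fails at once if the roll of clear tape is pushed more than 30 mm (distance of tape from where it was at the start of the episode above 0.03 m).
It fails at once if the glass jar is pushed more than 30 mm (distance of jar from where it was at the start of the episode above 0.03 m).
It fails at once if the wooden toy car is pushed more than 30 mm (distance of car from where it was at the start of the episode above 0.03 m).
It fails at once if the tin is pushed more than 30 mm (distance of tin from where it was at the start of the episode above 0.03 m).
Of brick4, brick5, brick6, brick7 only 1 to 4 are there at a start; the rules pass over those that are not, and their reading is None.
Of board0, board1, board2, board3 only 2 to 4 are there at a start; the rules pass over those that are not, and their reading is None.
At some moment in a run one of board0, board1, board2, board3, cup may be knocked a few centimetres aside while the robot is not near it.
It also fails if it takes over 210 s, if anything falls off the work surface, if the arm or the gripper's body presses on something with over 40 N, if the wrist force passes 120 N, or if a joint passes its speed limit or range.

ROBOT

A 6-joint arm with a two-finger parallel gripper is mounted at the origin on the work surface. World frame = base frame: x ahead of the robot, y to its left, z up, the work surface at z = 0. Lengths are in m, angles in rad, forces in N, time in s.
With the tool pointing down it reaches from about 0.35 to 0.85 m from the base axis. Payload 8.1 kg.
Tool frame: the origin (TCP) lies at the very end of the fingers, on their centre line; the grasp point (between the pads) lies 19 mm behind it (grasp_offset is the distance from the TCP to the grasp point, in m); z points along the fingers, y is the direction in which the jaws open and shut (so a half turn about z gives the same grasp; the last joint's range is limited). The gripper opens to 93 mm and grips with 3 to 60 N. Pads are 15 mm wide; open, the fingers measure 128 mm over their backs; the gripper's body (75 mm by 188 mm) begins 65 mm behind the grasp point.
Start: joints at [1.122, 0.13, 1.488, -0, 1.523, -0.085], TCP at [0.213, 0.561, 0.219] pointing down, gripper open.
Joint ranges: [-2.96, 2.96], [-0.89, 2.26], [0.02, 2.5], [-1.34, 4.48], [0, 2.73], [-2.66, 2.66]. Speed limits (rad/s): [2.39, 2.39, 2.79, 3.14, 3.14, 3.14].

INTERFACE

Orientations are given as a rotation vector (axis times angle).
In Python, from plant import read_state, read_camera, close_job, search_frame, masks_of, grasp_offset gives the robot as it stands.
- The arm moves only by the tool drive_tool, never from a script. Its argument "plan" is a list of rows, each an object with "claw": the closure, from 0 (fully open) to 1 (shut); "linear": the shift along the tool's x, y, z in cm, a list of three; "angular": the turn, a rotation vector about the tool's x, y, z in degrees, a list of three. In form: [{"claw": claw, "linear": [tx, ty, tz], "angular": [ax, ay, az]}, ...]. A call has 1 to 12 rows; each row shifts and turns the commanded pose from where the row before left it, along the tool's axes as they then stand; what a row does not reach is not made up. A row lasts 1/8 s, in which the tool goes at most 62.5 mm and 10.7 degrees, less where a joint would pass 70% of its speed; a pose out of reach is approached as far as the arm can. A call is refused whole if a number of a shift passes 6.25 or a number of a turn 10.7, either way. A call with a gripper value outside its range is refused whole. The fingers move at their own pace and stop on an object; "newtons" is the grip in N (left out, the last holds). Time passes only in rows, so rows that do not move let the fingers close. It gives the time, the measured TCP pose, the force and the opening at its end, in the units of the state.
- read_state(): the state, without advancing time (a new reading comes with each control period).
- read_camera(name): name is "scene" or "side" or "wrist"; returns a dict with "pixels" (400x640x3 uint8, red, green, blue), "K" (3x3 intrinsics, pixels), "D" ([k1, k2, p1, p2, k3] as OpenCV has them; the pictures are not rectified), "xyz" and "attitude" of the camera in the world. Camera axes: x right, y up, looking along -z (the intrinsics and any distortion apply to the point x, -y, -z); pixel columns grow to the right and rows downward; lengths in m; the calibration is good to about 2 mm. A picture is of the moment at which its call begins. There is no depth.
- close_job(): hands the job in, once; it reports no verdict.
Trained networks look in a picture, given as the dict that the camera call returned (one of the last four; its "shot" number tells which), for a name from the list of things; names that differ only in an ending like _2 or _b are one class to them, and where a whole thing is asked for, a point or a joint stands for the part that bears it (a point fixed in the world has none). Each returns a list of dicts, best first, with "p" (0 to 1); they miss things now and then, are a little off and sometimes report something else, mostly with a low value. They report only what shows in the picture. A call takes as long as a camera call. They do not tell look-alikes from the thing itself.
- search_frame(picture, label): "at" ([x, y, z] in m, in world coordinates, good to about 4 mm: the middle of the surface that is visible of it).
- masks_of(picture, label): "mask" (400x640 bool, what is visible of it).
The state is a dict: "t": time; "q": joint angles; "dq": joint speeds; "joint_torque": joint torques, N m; "tool_pos": TCP position; "orientation": TCP orientation; "force": force on the tool from outside, world axes, zero at the start; "wrist_torque": the same for the moment, N m; "opening": finger opening in m.
Only numpy, scipy, OpenCV 4.12 (cv2) and the standard library are available. Lean on these libraries where they do the work, as an engineer would, in place of code of your own. Each camera call takes 0.05 s, during which the arm holds its last target.

## Working session

There is one attempt and no reset: what is moved stays moved. The work goes in short steps, Python scripts to look and compute and a tool call to move; the robot and the scene stay as the last step left them, time stands still between calls to the robot, and variables do not carry over. Pictures are saved under pics/ and viewed, and the job is handed in when it is done.

Besides the shell and the picture viewer there is one more tool, called after "Call:" as name([rows], argument=value, ...), one row to a line, values as JSON. drive_tool: Moves the arm, as the interface text tells. Its arguments: {"type":"object","properties":{"plan":{"type":"array"},"newtons":{"type":"number"}},"required":["plan"]}

```bash
ls; mkdir -p pics
python3 - <<'E'
from plant import *
import cv2,plant
print(read_state(), plant.grasp_offset)
for n in ["scene","side","wrist"]:
    p=read_camera(n); cv2.imwrite(f"pics/{n}0.png",p["pixels"][:,:,::-1]); print(n,p["K"],p["D"],p["xyz"],p["attitude"],p["shot"])
E
```

```text
pics
{'t': 0.0, 'q': array([ 1.12158173e+00,  1.31152861e-01,  1.48922887e+00, -3.08916386e-05,
        1.52302796e+00, -8.53698128e-02]), 'dq': array([-0.00108176,  0.00084849,  0.00037921,  0.00101503, -0.00086294,
        0.00030991]), 'joint_torque': array([-1.35536728e-03, -5.59880698e+01, -4.91736603e+01,  7.62802572e-02,
        3.63083789e-02, -2.41112293e-04]), 'tool_pos': array([0.21325109, 0.56022541, 0.21762011]), 'orientation': array([-5.68294762e-01, -3.08930568e+00,  2.76524072e-03]), 'force': array([-1.72100211,  0.05639722, -0.68836628]), 'wrist_torque': array([ 0.02340936, -0.02845869,  0.03610991]), 'opening': 0.0929004348938396} 0.0188
scene [[453.73935218   0.         316.8288879 ]
 [  0.         453.73935218 196.58584705]
 [  0.           0.           1.        ]] [-0.01739684  0.          0.          0.          0.        ] [1.30735655 0.80523563 0.99541186] [0.39942724 1.05259064 2.23592159] 1
side [[367.20815368   0.         320.98479208]
 [  0.         367.20815368 201.40665643]
 [  0.           0.           1.        ]] [0.0266313 0.        0.        0.        0.       ] [ 0.33046932 -0.81338141  0.65234264] [ 0.93380861 -0.14739548 -0.28696356] 2
wrist [[349.11344827   0.         320.65920171]
 [  0.         349.11344827 197.70631785]
 [  0.           0.           1.        ]] [-0.06202842  0.          0.          0.          0.        ] [0.13955348 0.58925262 0.38412338] [-0.25354511 -0.17243421  1.1987848 ] 3
```

View pics/scene0.png

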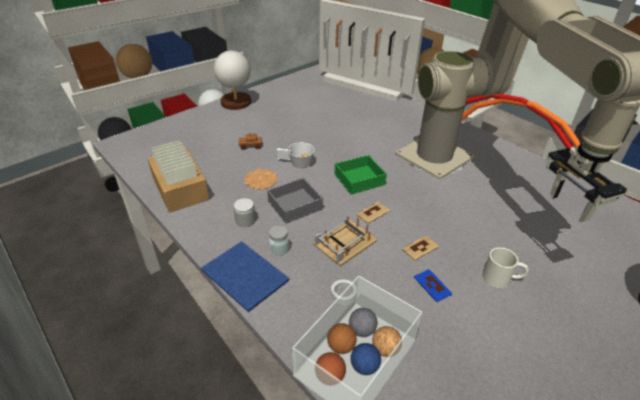

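View pics/side0.png

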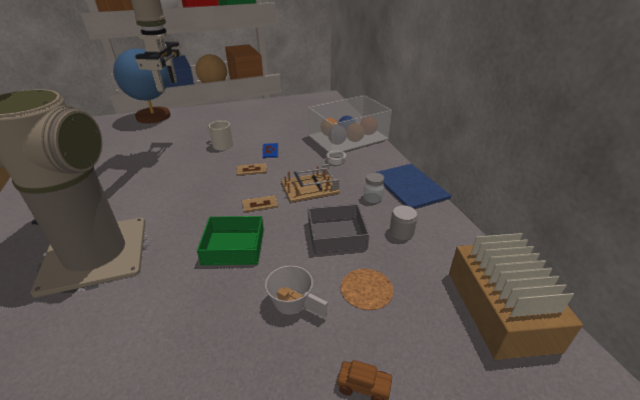

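View pics/wrist0.png

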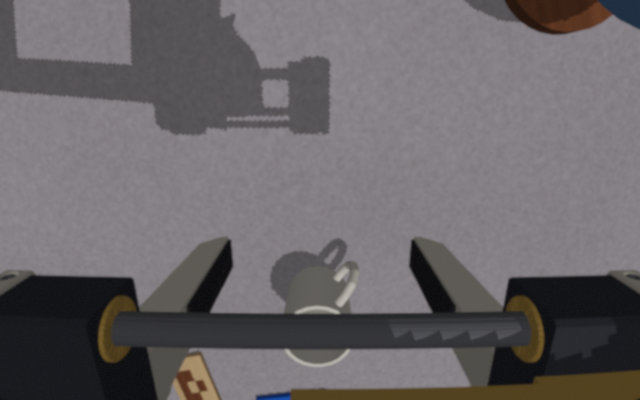

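The scene picture shows two plywood boards at about (372,211) and (421,247), with a blue look-alike at (433,285). The holder is at (345,240), the grey bin at (295,200), the green look-alike bin at (360,174), the cup at (301,154) and the mat at (261,178). I'll locate these with the networks.

```bash
cat > h.py <<'E'
import numpy as np, cv2
from scipy.spatial.transform import Rotation as R
from plant import *
F=np.diag([1.,-1,-1])
def cam(p):
    Rm=R.from_rotvec(p["attitude"]).as_matrix(); return Rm@F, np.array(p["xyz"])
def proj(p,X):
    Rc,t=cam(p); X=np.atleast_2d(np.asarray(X,float))
    Xc=(X-t)@Rc
    u,_=cv2.projectPoints(Xc,np.zeros(3),np.zeros(3),np.array(p["K"]),np.array(p["D"])); return u.reshape(-1,2)
def ray(p,uv,z):
    Rc,t=cam(p); uv=np.atleast_2d(np.asarray(uv,float)).reshape(-1,1,2)
    n=cv2.undistortPoints(uv,np.array(p["K"]),np.array(p["D"])).reshape(-1,2)
    d=np.c_[n,np.ones(len(n))]@Rc.T
    return t+d*((z-t[2])/d[:,2:3])
def save(p,name,crop=None,scale=1,pts=None):
    im=p["pixels"][:,:,::-1].copy()
    if pts is not None:
        for u in pts: cv2.drawMarker(im,(int(round(u[0])),int(round(u[1]))),(255,0,255),cv2.MARKER_CROSS,5,1)
    if crop: im=im[crop[1]:crop[3],crop[0]:crop[2]]
    if scale!=1: im=cv2.resize(im,None,fx=scale,fy=scale,interpolation=cv2.INTER_CUBIC)
    cv2.imwrite(f"pics/{name}.png",im)
def rect(p,mask,z):
    c,_=cv2.findContours(mask.astype(np.uint8),cv2.RETR_EXTERNAL,cv2.CHAIN_APPROX_NONE)
    c=max(c,key=cv2.contourArea).reshape(-1,2)
    w=ray(p,c,z)[:,:2]*1000
    (cx,cy),(a,b),ang=cv2.minAreaRect(w.astype(np.float32))
    if a<b: a,b=b,a; ang+=90
    return np.round([cx,cy,a,b,ang],1)
E
python3 - <<'E'
from h import *
for n in ["scene","side"]:
    p=read_camera(n)
    for l in ["cup","bin","mat","holder","bail_bar","bail_hinge","board0","brick0","tape","jar","car","tin"]:
        for d in search_frame(p,l): print(n,l,round(d["p"],2),np.round(d["at"],3), proj(p,d["at"]).round(0).tolist())
    for l,z in [("board0",.008),("bin",.05),("mat",.003)]:
        for d in masks_of(p,l): print(n,l,d["p"],d["mask"].sum(),rect(p,d["mask"],z))
    np.savez(f"{n}.npz",**{k:np.array(v) for k,v in p.items()})
    if n=="scene": save(p,"s_a",(230,100,480,320),3.2)
    else: save(p,"d_a",(190,120,440,340),3.2)
E
```

```text
scene cup 0.89 [ 0.439 -0.316  0.039] [[295.0, 153.0]]
scene bin 0.82 [ 0.592 -0.128  0.019] [[295.0, 199.0]]
scene bin 0.58 [ 0.331 -0.087  0.02 ] [[358.0, 174.0]]
scene bin 0.39 [0.771 0.029 0.05 ] [[280.0, 243.0]]
scene mat 0.86 [ 0.605 -0.313  0.003] [[260.0, 179.0]]
scene holder 0.91 [0.602 0.128 0.012] [[345.0, 243.0]]
scene holder 0.22 [ 0.515 -0.508  0.031] [[250.0, 141.0]]
scene bail_bar 0.84 [0.616 0.118 0.042] [[340.0, 237.0]]
scene bail_hinge 0.61 [0.619 0.118 0.046] [[339.0, 236.0]]
scene board0 0.79 [0.526 0.404 0.004] [[433.0, 286.0]]
scene board0 0.69 [0.432 0.081 0.009] [[373.0, 212.0]]
scene board0 0.59 [0.439 0.292 0.008] [[422.0, 249.0]]
scene brick0 0.28 [ 0.513 -0.507  0.031] [[250.0, 141.0]]
scene tape 0.46 [0.73  0.242 0.022] [[340.0, 285.0]]
scene jar 0.8 [0.771 0.03  0.052] [[280.0, 242.0]]
scene jar 0.71 [0.62  0.117 0.043] [[339.0, 237.0]]
scene car 0.82 [ 0.515 -0.51   0.032] [[249.0, 141.0]]
scene car 0.75 [ 0.441 -0.322  0.042] [[294.0, 152.0]]
scene car 0.18 [ 0.779 -0.141  0.054] [[245.0, 213.0]]
scene tin 0.8 [ 0.782 -0.145  0.053] [[244.0, 213.0]]
s
[... 1190 characters left out ...]
de brick0 0.59 [ 0.414 -0.298  0.035] [[284.0, 294.0]]
side tape 0.82 [0.728 0.249 0.017] [[336.0, 158.0]]
side tape 0.66 [ 0.437 -0.282  0.04 ] [[293.0, 284.0]]
side jar 0.73 [ 0.755 -0.01   0.042] [[374.0, 190.0]]
side car 0.57 [ 0.501 -0.521  0.032] [[363.0, 381.0]]
side tin 0.62 [ 0.757 -0.181  0.056] [[404.0, 221.0]]
side tin 0.36 [0.593 0.099 0.01 ] [[311.0, 189.0]]
side board0 0.86 318 [430.9 279.7 101.7  74.9 173.4]
side board0 0.66 224 [516.  392.5 117.2  54.5  77.8]
side board0 0.59 390 [423.9  77.3  96.4  62.6 176.6]
side bin 0.84 2942 [ 327.9 -104.2  177.6  151.2   73.1]
side bin 0.7 2535 [ 590.4 -142.1  180.7  146.4   80. ]
side mat 0.69 1711 [ 602.7 -311.4  118.1  117.   129.7]
```

View pics/s_a.png

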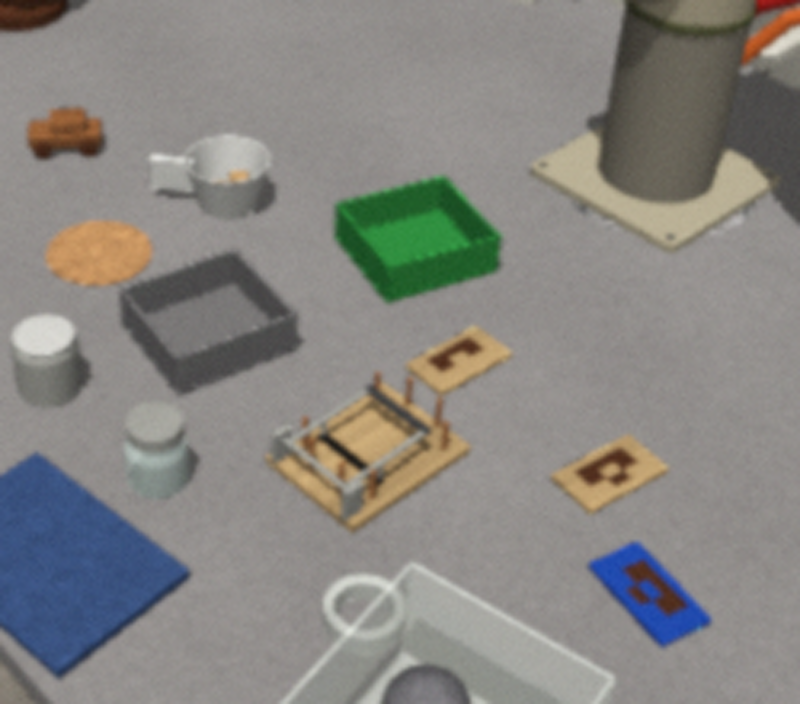

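View pics/d_a.png

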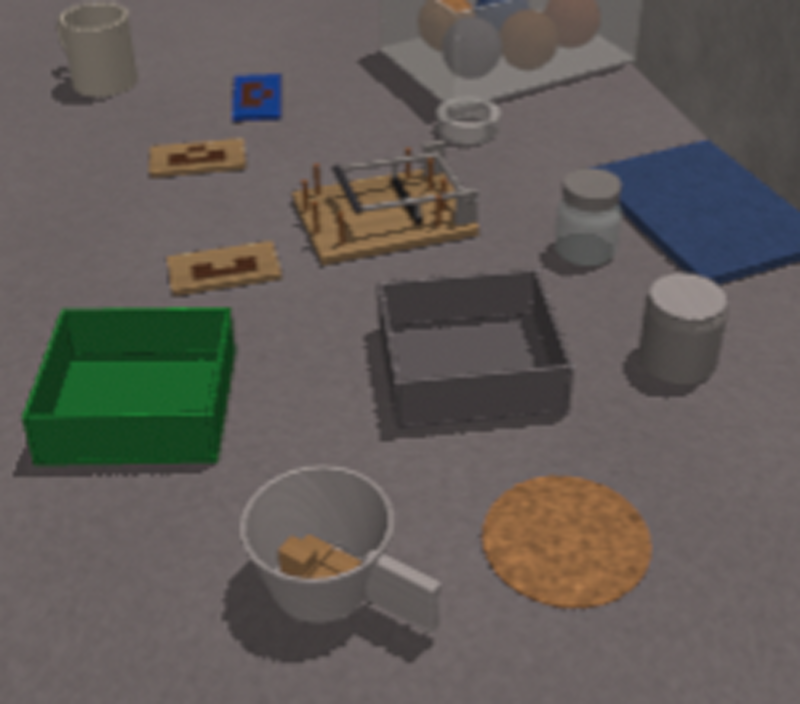

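Run:
```python
from h import *
for n,c in [("scene",(305,205,390,270)),("side",(272,160,352,212))]:
    p=dict(np.load(f"{n}.npz")); save(p,n+"_hold",c,9)
```

```text
(no output)
```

View pics/scene_hold.png

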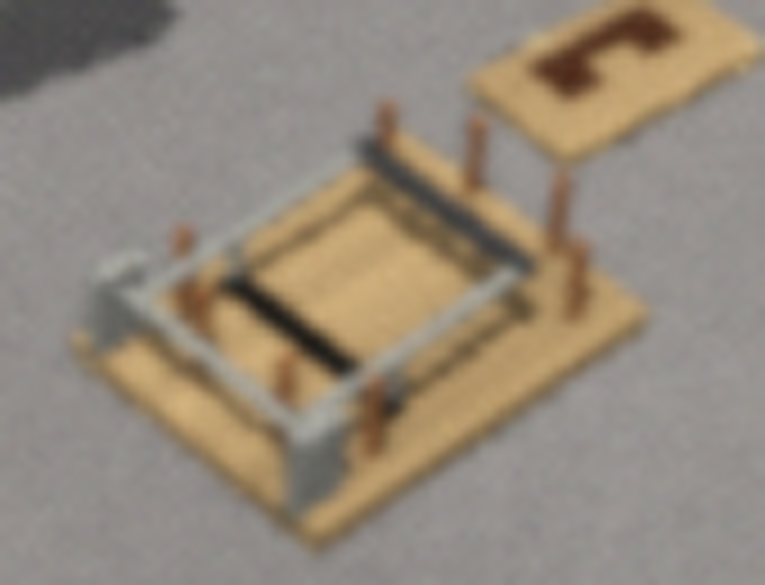

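View pics/side_hold.png

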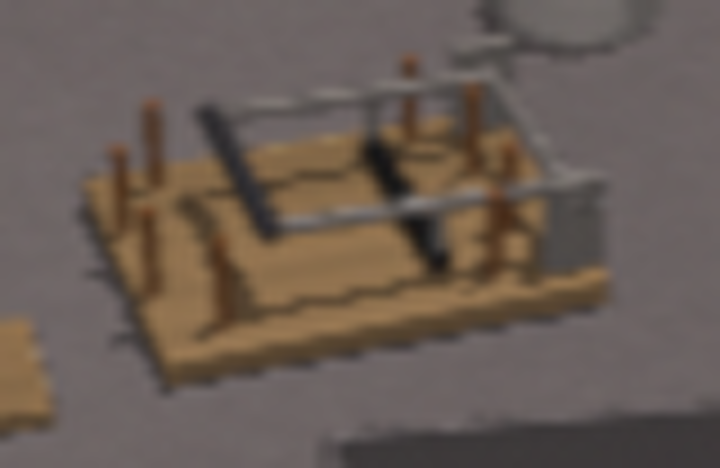

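```bash
cat > fit.py <<'E'
from h import *
from scipy.optimize import least_squares
ps={n:dict(np.load(f"{n}.npz")) for n in ["scene","side"]}
m=lambda x,y:(x,y,46)
S=[((388,103),m(-64,-46)),((478,118),m(-82,-20)),((562,172),m(-82,20)),((580,243),m(-64,46)),((183,230),m(32,-46)),((287,355),m(47,20)),((375,380),m(32,46)),((650,313),(-88,60,12)),((362,150),(-45,-38,42)),((525,268),(-45,38,42))]
D=[((152,103),m(-64,46)),((119,150),m(-82,20)),((148,207),m(-82,-20)),((220,235),m(-64,-46)),((409,60),m(32,46)),((472,87),m(47,20)),((508,143),m(47,-20)),((495,190),m(32,-46)),((165,365),(-88,-60,12)),((610,275),(70,-60,12)),((85,182),(-88,60,12))]
obs={"scene":[(np.array(a)/9+[305,205],b) for a,b in S],"side":[(np.array(a)/9+[272,160],b) for a,b in D]}
def W(v,b):
    c,s=np.cos(v[2]),np.sin(v[2]); b=np.array(b)/1000
    return np.c_[v[0]+c*b[:,0]-s*b[:,1],v[1]+s*b[:,0]+c*b[:,1],b[:,2]]
def res(v,names):
    return np.concatenate([(proj(ps[n],W(v,[b for _,b in obs[n]]))-[a for a,_ in obs[n]]).ravel() for n in names])
for names in (["scene"],["side"],["scene","side"]):
    r=least_squares(res,[.6,.12,.1],args=(names,),loss="soft_l1"); print(names,r.x.round(4),np.degrees(r.x[2]).round(2)); print(res(r.x,names).reshape(-1,2).round(1).tolist())
E
python3 fit.py
```

```text
['scene'] [0.6022 0.1199 0.0095] 0.54
[[0.0, 0.2], [-0.0, 0.2], [-0.0, 0.8], [0.1, 0.0], [0.0, -0.0], [-0.1, 0.3], [-0.0, -0.1], [0.1, -0.9], [0.3, -0.1], [-0.2, -0.3]]
['side'] [0.6027 0.1192 0.0149] 0.85
[[-0.2, -0.0], [-0.1, -0.1], [-0.0, 0.3], [0.1, 0.7], [0.1, -0.2], [0.1, 0.0], [0.3, 0.1], [-0.0, 0.1], [0.1, -0.4], [0.2, 0.1], [-0.6, -0.7]]
['scene', 'side'] [0.6026 0.1198 0.0122] 0.7
[[-0.2, 0.2], [-0.2, 0.2], [-0.2, 0.8], [-0.1, 0.0], [-0.1, 0.0], [-0.2, 0.3], [-0.1, -0.1], [-0.0, -0.9], [0.1, -0.1], [-0.3, -0.3], [-0.3, -0.1], [-0.2, -0.2], [-0.2, 0.1], [-0.1, 0.5], [0.0, -0.3], [0.0, -0.1], [0.2, 0.1], [-0.1, -0.0], [-0.1, -0.5], [0.1, 0.0], [-0.6, -0.8]]
```

Run:
```python
from h import *
p=dict(np.load("scene.npz")); q=dict(np.load("side.npz"))
def up(p,c,s): 
    im=p["pixels"][c[1]:c[3],c[0]:c[2],::-1]; return cv2.resize(im,None,fx=s,fy=s,interpolation=cv2.INTER_CUBIC)
a=np.hstack([up(p,(350,195,400,230),8),up(p,(398,230,448,265),8)])
b=np.hstack([up(q,(236,192,286,217),8),up(q,(230,158,280,183),8)])
cv2.imwrite("pics/bd.png",np.vstack([a,b]))
cv2.imwrite("pics/bc.png",np.vstack([np.hstack([up(p,(262,172,332,227),5.7),up(q,(300,200,370,255),5.7)])]))
cv2.imwrite("pics/cp.png",np.vstack([np.hstack([up(p,(270,135,325,173),7),up(q,(255,260,330,312),5.12)])]))
```

```text
(no output)
```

View pics/bd.png

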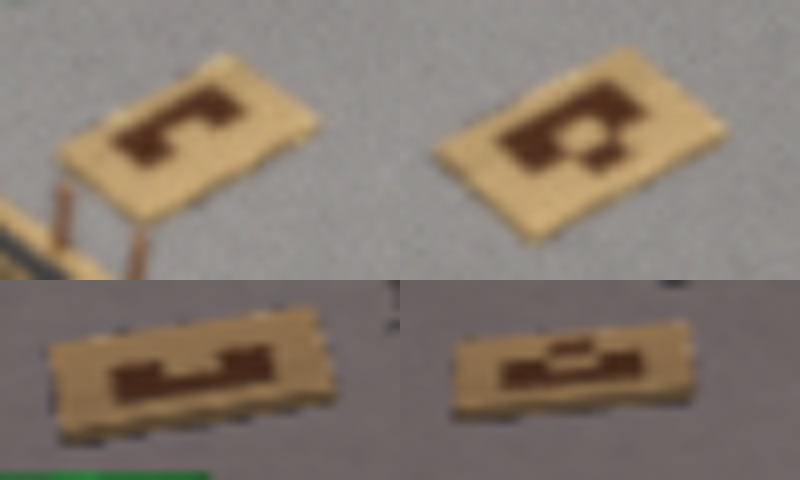

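View pics/bc.png

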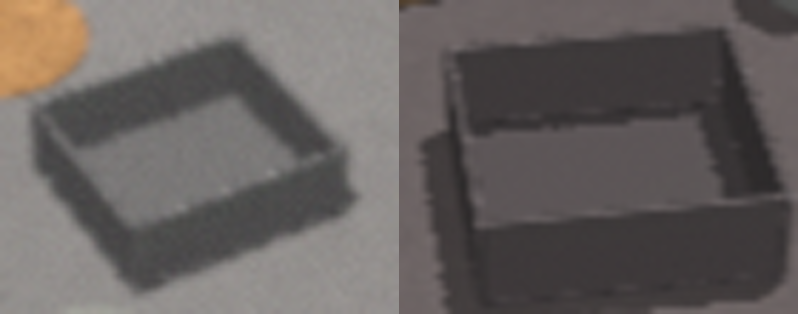

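View pics/cp.png

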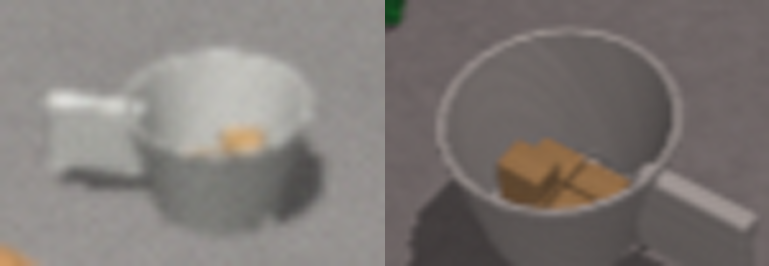

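```bash
cat > fit2.py <<'E'
from h import *
from scipy.optimize import least_squares
ps={n:dict(np.load(f"{n}.npz")) for n in ["scene","side"]}
def W(v,b):
    c,s=np.cos(v[2]),np.sin(v[2]); b=np.array(b)/1000
    return np.c_[v[0]+c*b[:,0]-s*b[:,1],v[1]+s*b[:,0]+c*b[:,1],b[:,2]]
def rectfit(obs,L,Wd,z,guess):
    b0=[(-L/2,-Wd/2,z),(L/2,-Wd/2,z),(L/2,Wd/2,z),(-L/2,Wd/2,z)]
    def res(v,names):
        out=[]
        for n in names:
            u=proj(ps[n],W(v,b0)); o=np.array(obs[n])
            out.append((o-u[np.argmin(np.linalg.norm(o[:,None]-u[None],axis=2),1)]).ravel())
        return np.concatenate(out)
    for names in (["scene"],["side"],["scene","side"]):
        r=least_squares(res,guess,args=(names,)); print(names,r.x.round(4),np.degrees(r.x[2]).round(1),"rms",np.sqrt((r.fun**2).mean()).round(2))
    return r.x
f=lambda pts,o,s:(np.array(pts)/s+o)
print("A"); rectfit({"scene":f([(60,152),(145,217),(320,118),(225,58)],[350,195],8),"side":f([(52,65),(318,30),(332,108),(62,148)],[236,192],8)},100,55,8,[.43,.078,-.05])
print("B"); rectfit({"scene":f([(32,150),(135,233),(328,125),(228,48)],[398,230],8),"side":f([(55,62),(290,42),(292,107),(52,125)],[230,158],8)},100,55,8,[.435,.283,-.12])
print("bin"); rectfit({"scene":f([(35,110),(235,40),(345,155),(132,235)],[262,172],5.7),"side":f([(47,52),(325,30),(387,198),(75,228)],[300,200],5.7)},140,130,50,[.6,-.12,.05])
th=np.linspace(0,2*np.pi,200)
ring=np.c_[50*np.cos(th),50*np.sin(th),np.full(200,62)]
ob={"scene":np.r_[np.array([125,312])/7+270,np.array([50,157])/7+135,np.array([48,97])/7+[270,135]],"side":np.r_[np.array([52,298])/5.12+255,np.array([28,213])/5.12+260,np.array([367,222])/5.12+[255,260]]}
def rc(v,names):
    out=[]
    for n in names:
        u=proj(ps[n],W(v,ring)); e=proj(ps[n],W(v,[(92,0,56)]))[0]
        out.append(np.r_[u[:,0].min(),u[:,0].max(),u[:,1].min(),u[:,1].max(),e]-ob[n])
    return np.concatenate(out)
print("cup")
for names in (["scene"],["side"],["scene","side"]):
    r=least_squares(rc,[.42,-.29,-.4],args=(names,)); print(names,r.x.round(4),np.degrees(r.x[2]).round(1),r.fun.round(1))
E
python3 fit2.py
```

```text
A
['scene'] [ 0.4278  0.0815 -0.0286] -1.6 rms 0.46
['side'] [ 0.4278  0.0778 -0.0796] -4.6 rms 0.34
['scene', 'side'] [ 0.4277  0.0802 -0.0516] -3.0 rms 0.56
B
['scene'] [ 0.4364  0.2864 -0.1201] -6.9 rms 0.35
['side'] [ 0.4359  0.2827 -0.1569] -9.0 rms 0.16
['scene', 'side'] [ 0.4361  0.2857 -0.1308] -7.5 rms 0.41
bin
['scene'] [ 0.6026 -0.1134 -0.1779] -10.2 rms 0.58
['side'] [ 0.5961 -0.121  -0.1776] -10.2 rms 0.77
['scene', 'side'] [ 0.5981 -0.1181 -0.178 ] -10.2 rms 1.04
cup
['scene'] [ 0.427  -0.2949 -0.8544] -49.0 [-0.2  0.1  0.1 -0.2  0.1  0. ]
['side'] [ 0.4278 -0.2956 -0.8713] -49.9 [ 0.  -0.1 -0.4  0.3  0.1  0. ]
['scene', 'side'] [ 0.4276 -0.2954 -0.8696] -49.8 [-0.4 -0.1  0.1 -0.2 -0.1 -0.2 -0.1 -0.2 -0.4  0.2 -0.  -0.1]
```

Fits agree between the two cameras. Holder at (0.603, 0.120) with yaw 0.7°, board A at (0.428, 0.080), board B at (0.436, 0.286), bin at (0.598, -0.118), cup at (0.428, -0.295) with handle at -50°. The arm is down, so I'll open it first.

```bash
cat > go.py <<'E'
from h import *
import sys
def down(yb):
    b=np.radians(yb); y=np.array([np.cos(b),np.sin(b),0]); z=np.array([0,0,-1.]); return np.c_[np.cross(y,z),y,z]
def go(pos=None,Rt=None,st=None):
    st=st or read_state(); Rc=R.from_rotvec(st["orientation"]).as_matrix()
    if Rt is None: Rt=Rc
    rv=np.degrees(R.from_matrix(Rc.T@Rt).as_rotvec())
    print("t",round(st["t"],2),"tcp",st["tool_pos"].round(4),"F",st["force"].round(1),"open",round(st["opening"]*1000,1),"q",st["q"].round(2))
    print("turn deg",rv.round(1))
    if pos is not None:
        d=np.array(pos)-st["tool_pos"]; print("shift cm after turn",(Rt.T@d*100).round(2)," before turn",(Rc.T@d*100).round(2))
E
python3 - <<'E'
from go import *
go([.558,.119,.16],down(0.7)); go([.558,.119,.16],down(180.7))
E
```

```text
t 1.75 tcp [0.2135 0.5608 0.2187] F [-0.3  0.2  1. ] open 93.2 q [ 1.12  0.13  1.49  0.    1.52 -0.09]
turn deg [ 0.  -0.  68.5]
shift cm after turn [-44.59  33.91   5.87]  before turn [-47.92 -29.03   5.86]
t 1.75 tcp [0.2135 0.5608 0.2187] F [-0.3  0.2  1. ] open 93.2 q [ 1.12  0.13  1.49  0.    1.52 -0.09]
turn deg [   0.     0.  -111.5]
shift cm after turn [ 44.59 -33.91   5.87]  before turn [-47.92 -29.03   5.86]
```

Call:
drive_tool([
  {"claw": 0.5, "linear": [-4.8, -2.9, 0], "angular": [0, 0, 0]},
  {"claw": 0.5, "linear": [-4.8, -2.9, 0], "angular": [0, 0, 0]},
  {"claw": 0.5, "linear": [-4.8, -2.9, 0], "angular": [0, 0, 0]},
  {"claw": 0.5, "linear": [-4.8, -2.9, 0], "angular": [0, 0, 0]},
  {"claw": 0.5, "linear": [-4.8, -2.9, 0], "angular": [0, 0, 0]},
  {"claw": 0.5, "linear": [-4.8, -2.9, 0], "angular": [0, 0, 0]},
  {"claw": 0.5, "linear": [-4.8, -2.9, 0], "angular": [0, 0, 0]},
  {"claw": 0.5, "linear": [-4.8, -2.9, 0], "angular": [0, 0, 0]},
  {"claw": 0.5, "linear": [-4.8, -2.9, 0], "angular": [0, 0, 0]},
  {"claw": 0.5, "linear": [-4.8, -2.9, 0], "angular": [0, 0, 0]},
  {"claw": 0.5, "linear": [0, 0, 0], "angular": [0, 0, 0]},
], newtons=15)

```text
t: 3.12
tool_pos: [0.5605, 0.1155, 0.2183]
orientation: [0.575, 3.088, -0.001]
force: [0.3, 0.1, 0.1]
opening: 0.0468
```

Call:
drive_tool([
  {"claw": 0.5, "linear": [0, 0, 0], "angular": [0, 0, 10]},
  {"claw": 0.5, "linear": [0, 0, 0], "angular": [0, 0, 10]},
  {"claw": 0.5, "linear": [0, 0, 0], "angular": [0, 0, 10]},
  {"claw": 0.5, "linear": [0, 0, 0], "angular": [0, 0, 10]},
  {"claw": 0.5, "linear": [0, 0, 0], "angular": [0, 0, 10]},
  {"claw": 0.5, "linear": [0, 0, 0], "angular": [0, 0, 10]},
  {"claw": 0.5, "linear": [0, 0, 0], "angular": [0, 0, 8.5]},
  {"claw": 0.5, "linear": [0, 0, 0], "angular": [0, 0, 0]},
  {"claw": 0.5, "linear": [0, 0, 0], "angular": [0, 0, 0]},
])

```text
t: 4.25
tool_pos: [0.5586, 0.1194, 0.2187]
orientation: [-2.204, -2.238, -0.0]
force: [0.7, -0.2, 0.4]
opening: 0.0468
```

Run:
```python
from go import *
go([.558,.119,.16],down(0.7))
p=read_camera("wrist")
hold=np.array([.6026,.1198]); 
def H(x,y,z,a=np.radians(.7)): return [hold[0]+(np.cos(a)*x-np.sin(a)*y)/1e3,hold[1]+(np.sin(a)*x+np.cos(a)*y)/1e3,z/1e3]
pts=[H(x,y,46) for x,y in [(47,20),(47,-20),(-82,20),(-82,-20),(32,46),(32,-46),(-64,46),(-64,-46)]]+[H(-45,0,42),H(-45,35,42),H(-45,-35,42)]
save(p,"w1",pts=proj(p,pts))
```

```text
t 4.25 tcp [0.5586 0.1194 0.2187] F [ 0.7 -0.2  0.4] open 46.8 q [0.12 0.05 1.57 0.   1.52 0.11]
turn deg [ 0.  -0.   0.2]
shift cm after turn [-0.04 -0.06  5.87]  before turn [-0.04 -0.06  5.87]
```

View pics/w1.png

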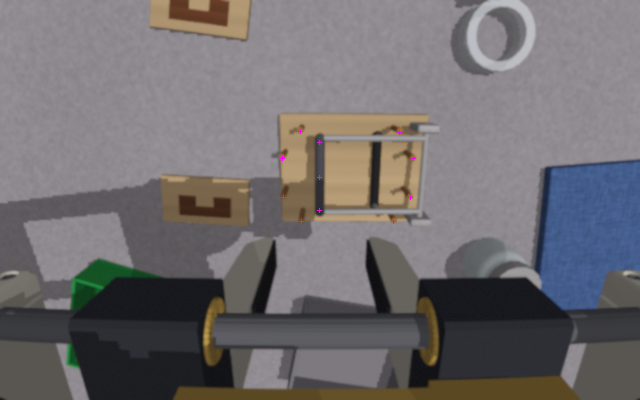

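Call:
drive_tool([
  {"claw": 0.5, "linear": [0, -0.06, 4], "angular": [0, 0, 0]},
  {"claw": 0.5, "linear": [0, 0, 4], "angular": [0, 0, 0]},
  {"claw": 0.5, "linear": [0, 0, 4], "angular": [0, 0, 0]},
  {"claw": 0.5, "linear": [0, 0, 3], "angular": [0, 0, 0]},
  {"claw": 0.5, "linear": [0, 0, 2.5], "angular": [0, 0, 0]},
  {"claw": 0.5, "linear": [0, 0, 1.8], "angular": [0, 0, 0]},
  {"claw": 0.5, "linear": [0, 0, 0], "angular": [0, 0, 0]},
  {"claw": 1, "linear": [0, 0, 0], "angular": [0, 0, 0]},
  {"claw": 1, "linear": [0, 0, 0], "angular": [0, 0, 0]},
  {"claw": 1, "linear": [0, 0, 0], "angular": [0, 0, 0]},
  {"claw": 1, "linear": [0, 0, 0], "angular": [0, 0, 0]},
])

```text
t: 5.68
tool_pos: [0.5583, 0.119, 0.0261]
orientation: [2.209, 2.234, 0.0]
force: [-14.2, -0.3, 5.9]
opening: 0.0113
```

Run:
```python
from go import *
go([.558,.119,.025],down(0.7))
p=read_camera("side"); save(p,"d2",(230,100,390,220),5)
# arc: bar in holder xz
c=lambda f:np.array([60-105*np.cos(f)+4*np.sin(f),38+105*np.sin(f)+4*np.cos(f)])
fs=np.linspace(0,2.0,21); P=np.array([c(f) for f in fs]); D=np.diff(P,axis=0)/10
for f,d in zip(fs[1:],D): print(round(f,2),"y",d[0].round(2),"z",(-d[1]).round(2))
```

```text
t 5.67 tcp [0.5583 0.119  0.0261] F [-14.2  -0.3   5.9] open 11.3 q [0.12 0.23 1.75 0.   1.17 0.11]
turn deg [ 0. -0. -0.]
shift cm after turn [ 0.01 -0.03  0.11]  before turn [ 0.01 -0.03  0.11]
0.1 y 0.09 z -1.05
0.2 y 0.2 z -1.03
0.3 y 0.3 z -1.01
0.4 y 0.4 z -0.97
0.5 y 0.49 z -0.93
0.6 y 0.58 z -0.87
0.7 y 0.67 z -0.81
0.8 y 0.74 z -0.74
0.9 y 0.81 z -0.66
1.0 y 0.88 z -0.58
1.1 y 0.93 z -0.49
1.2 y 0.97 z -0.39
1.3 y 1.01 z -0.29
1.4 y 1.03 z -0.19
1.5 y 1.05 z -0.09
1.6 y 1.05 z 0.02
1.7 y 1.04 z 0.12
1.8 y 1.03 z 0.23
1.9 y 1.0 z 0.33
2.0 y 0.96 z 0.43
```

View pics/d2.png

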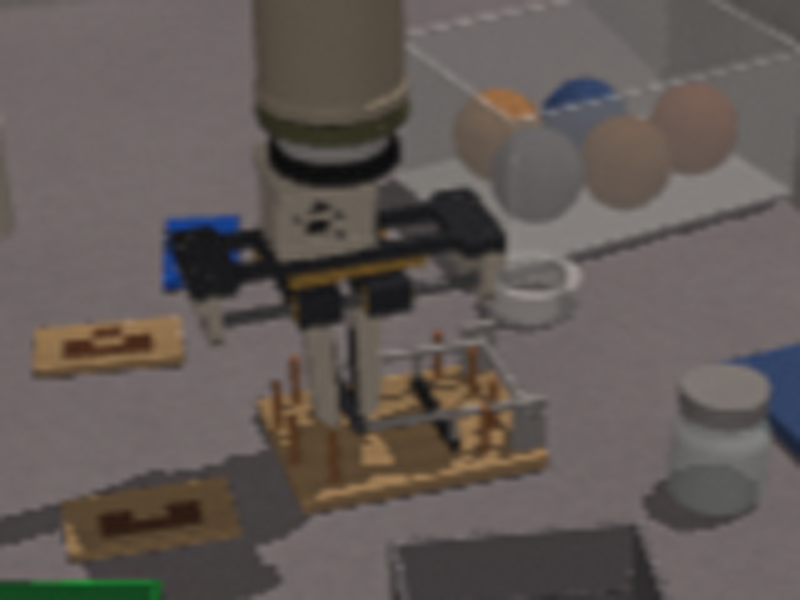

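The fingers hold the bar: the opening reads 11 mm, and the picture shows them at (350,400) on it. Swinging the arm up.

Call:
drive_tool([
  {"claw": 1, "linear": [0, 0.05, -1.05], "angular": [0, 0, 0]},
  {"claw": 1, "linear": [0, 0.2, -1.03], "angular": [0, 0, 0]},
  {"claw": 1, "linear": [0, 0.3, -1.01], "angular": [0, 0, 0]},
  {"claw": 1, "linear": [0, 0.4, -0.97], "angular": [0, 0, 0]},
  {"claw": 1, "linear": [0, 0.49, -0.93], "angular": [0, 0, 0]},
  {"claw": 1, "linear": [0, 0.58, -0.87], "angular": [0, 0, 0]},
  {"claw": 1, "linear": [0, 0.67, -0.81], "angular": [0, 0, 0]},
  {"claw": 1, "linear": [0, 0.74, -0.74], "angular": [0, 0, 0]},
  {"claw": 1, "linear": [0, 0.81, -0.66], "angular": [0, 0, 0]},
  {"claw": 1, "linear": [0, 0.88, -0.58], "angular": [0, 0, 0]},
  {"claw": 1, "linear": [0, 0.93, -0.49], "angular": [0, 0, 0]},
])

```text
t: 7.1
tool_pos: [0.6197, 0.1197, 0.1201]
orientation: [2.208, 2.233, 0.002]
force: [-4.2, -0.8, 5.8]
opening: 0.0092
```

Call:
drive_tool([
  {"claw": 1, "linear": [0, 0.97, -0.39], "angular": [0, 0, 0]},
  {"claw": 1, "linear": [0, 1.01, -0.29], "angular": [0, 0, 0]},
  {"claw": 1, "linear": [0, 1.03, -0.19], "angular": [0, 0, 0]},
  {"claw": 1, "linear": [0, 1.05, -0.09], "angular": [0, 0, 0]},
  {"claw": 1, "linear": [0, 1.05, 0.02], "angular": [0, 0, 0]},
  {"claw": 1, "linear": [0, 1.04, 0.12], "angular": [0, 0, 0]},
  {"claw": 1, "linear": [0, 1.03, 0.23], "angular": [0, 0, 0]},
  {"claw": 1, "linear": [0, 1.0, 0.33], "angular": [0, 0, 0]},
  {"claw": 1, "linear": [0, 0.8, 0.35], "angular": [0, 0, 0]},
  {"claw": 1, "linear": [0, 0, 0], "angular": [0, 0, 0]},
])

```text
t: 8.35
tool_pos: [0.709, 0.1205, 0.1155]
orientation: [-2.209, -2.234, 0.0]
force: [0.3, -0.2, -1.0]
opening: 0.0092
```

Run:
```python
from go import *
go()
p=read_camera("side"); save(p,"d3",(230,80,430,230),4)
```

```text
t 8.35 tcp [0.709  0.1205 0.1155] F [ 0.3 -0.2 -1. ] open 9.2 q [ 0.1   0.51  1.22 -0.    1.41  0.09]
turn deg [0. 0. 0.]
```

View pics/d3.png

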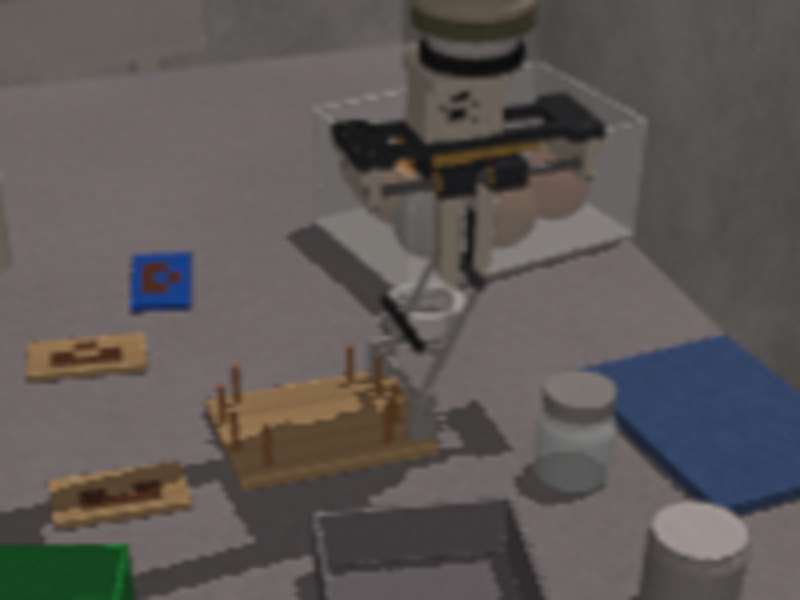

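The arm is over the top, at about 1.98 rad. Releasing it and going to board A.

Call:
drive_tool([
  {"claw": 0.6, "linear": [0, 0, 0], "angular": [0, 0, 0]},
  {"claw": 0.6, "linear": [0, 0, 0], "angular": [0, 0, 0]},
  {"claw": 0.6, "linear": [0, 0, 0], "angular": [0, 0, 0]},
  {"claw": 0.6, "linear": [0, 0, -2], "angular": [0, 0, 0]},
  {"claw": 0.6, "linear": [0, 0, -5], "angular": [0, 0, 0]},
  {"claw": 0.6, "linear": [0, 0, -4], "angular": [0, 0, 0]},
  {"claw": 0.6, "linear": [0, -5, 0], "angular": [0, 0, 0]},
  {"claw": 0.4, "linear": [0, -6, 0], "angular": [0, 0, 0]},
  {"claw": 0.2, "linear": [0, -6, 0], "angular": [0, 0, 0]},
  {"claw": 0, "linear": [0, -6, 0], "angular": [0, 0, 0]},
  {"claw": 0, "linear": [0, -5, 0], "angular": [0, 0, 0]},
  {"claw": 0, "linear": [0, 0, 0], "angular": [0, 0, 0]},
])

```text
t: 9.9
tool_pos: [0.4263, 0.1176, 0.2277]
orientation: [2.207, 2.234, 0.003]
force: [0.5, 0.4, 0.4]
opening: 0.0826
```

Run:
```python
from go import *
go([.4277,.0802,.06],down(87)); go([.4277,.0802,.06],down(-93))
p=read_camera("wrist"); save(p,"w3")
for d in masks_of(p,"board0"): print(d["p"],rect(p,d["mask"],.008))
np.savez("wrist.npz",**{k:np.array(v) for k,v in p.items()})
p=read_camera("side"); save(p,"d4",(230,80,430,230),4)
```

```text
t 9.9 tcp [0.4263 0.1176 0.2277] F [0.5 0.4 0.4] open 82.6 q [ 0.15 -0.32  1.89  0.    1.56  0.14]
turn deg [  0.1   0.1 -86.3]
shift cm after turn [-0.34 -3.73 16.77]  before turn [-3.75  0.06 16.77]
t 9.9 tcp [0.4263 0.1176 0.2277] F [0.5 0.4 0.4] open 82.6 q [ 0.15 -0.32  1.89  0.    1.56  0.14]
turn deg [ 0.1 -0.1 93.7]
shift cm after turn [ 0.34  3.73 16.77]  before turn [-3.75  0.06 16.77]
0.95 [426.9  82.4 102.   58.5 175.6]
0.87 [434.9 272.  102.5  37.3   0.9]
```

View pics/w3.png

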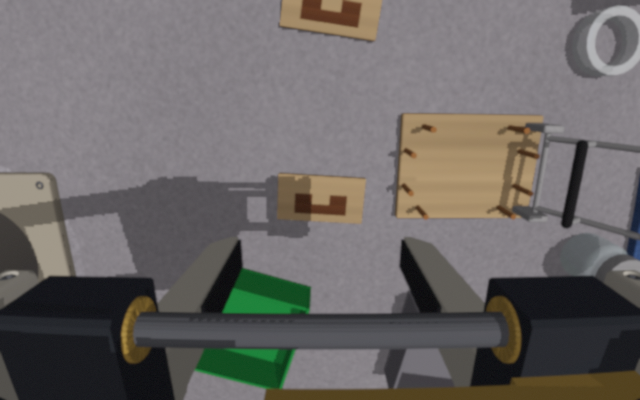

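View pics/d4.png

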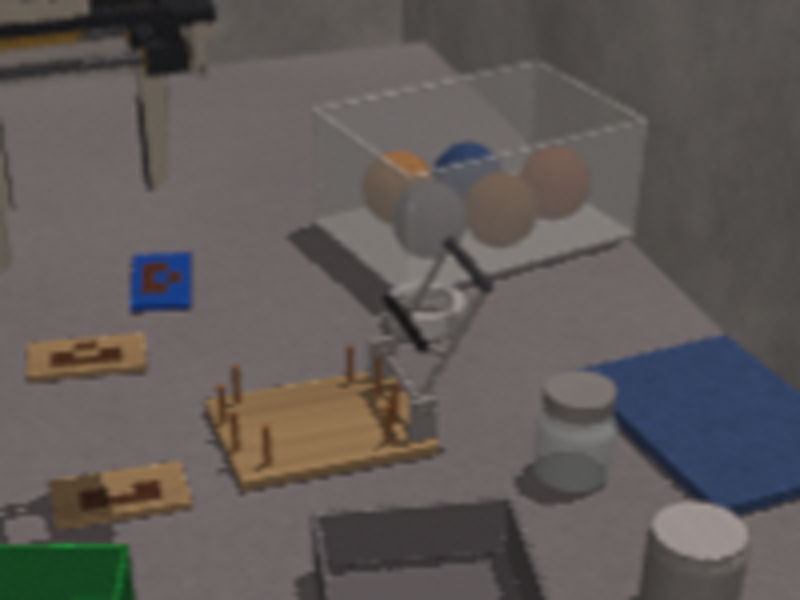

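Call:
drive_tool([
  {"claw": 0, "linear": [0, 0, 0], "angular": [0, 0, -9.6]},
  {"claw": 0, "linear": [0, 0, 0], "angular": [0, 0, -9.6]},
  {"claw": 0, "linear": [0, 0, 0], "angular": [0, 0, -9.6]},
  {"claw": 0, "linear": [0, 0, 0], "angular": [0, 0, -9.6]},
  {"claw": 0, "linear": [0, 0, 0], "angular": [0, 0, -9.6]},
  {"claw": 0, "linear": [0, 0, 0], "angular": [0, 0, -9.6]},
  {"claw": 0, "linear": [0, 0, 0], "angular": [0, 0, -9.6]},
  {"claw": 0, "linear": [0, 0, 0], "angular": [0, 0, -9.6]},
  {"claw": 0, "linear": [0, 0, 0], "angular": [0, 0, -9.6]},
  {"claw": 0, "linear": [-0.3, -3.7, 5], "angular": [0, 0, -0.4]},
  {"claw": 0, "linear": [0, 0, 4], "angular": [0, 0, 0]},
  {"claw": 0, "linear": [0, 0, 0], "angular": [0, 0, 0]},
])

```text
t: 11.55
tool_pos: [0.4281, 0.0797, 0.1334]
orientation: [-0.071, -3.134, 0.001]
force: [-0.5, 0.4, 1.1]
opening: 0.093
```

Run:
```python
from go import *
go([.4275,.081,.003],down(86.5))
p=read_camera("wrist"); save(p,"w4")
for d in masks_of(p,"board0"): print(d["p"],rect(p,d["mask"],.008))
```

```text
t 11.55 tcp [0.4281 0.0797 0.1334] F [-0.5  0.4  1.1] open 93.0 q [ 0.07 -0.27  2.02  0.    1.39 -1.46]
turn deg [-0.  -0.4  0.9]
shift cm after turn [ 0.07  0.12 13.04]  before turn [-0.02  0.13 13.04]
0.91 [426.6  81.2 100.3  55.  177.2]
0.83 [508.4 370.9  47.3  42.7  77.7]
0.57 [435.2 284.7 101.7  60.6 172. ]
```

View pics/w4.png

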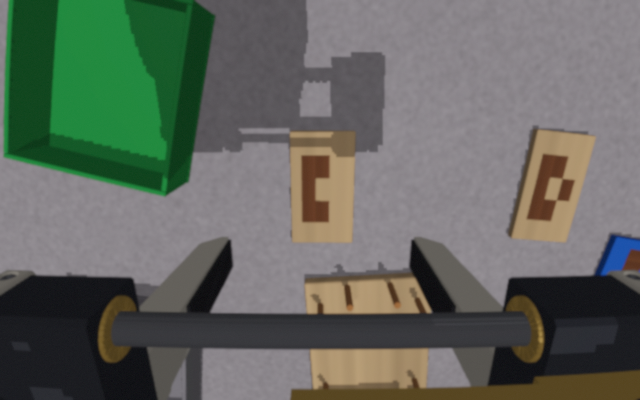

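Call:
drive_tool([
  {"claw": 0, "linear": [0, 0.12, 4], "angular": [0, 0, 0]},
  {"claw": 0, "linear": [0, 0, 4], "angular": [0, 0, 0]},
  {"claw": 0, "linear": [0, 0, 3], "angular": [0, 0, 0]},
  {"claw": 0, "linear": [0, 0, 2], "angular": [0, 0, 0]},
  {"claw": 0, "linear": [0, 0, 0], "angular": [0, 0, 0]},
  {"claw": 1, "linear": [0, 0, 0], "angular": [0, 0, 0]},
  {"claw": 1, "linear": [0, 0, 0], "angular": [0, 0, 0]},
  {"claw": 1, "linear": [0, 0, 0], "angular": [0, 0, 0]},
  {"claw": 1, "linear": [0, 0, 0], "angular": [0, 0, 0]},
], newtons=20)

```text
t: 12.78
tool_pos: [0.43, 0.0815, 0.0066]
orientation: [0.07, 3.14, 0.0]
force: [-0.5, -0.2, 0.3]
opening: 0.0576
```

Call:
drive_tool([
  {"claw": 1, "linear": [0, 0, -1], "angular": [0, 0, 0]},
  {"claw": 1, "linear": [0, 0, -3], "angular": [0, 0, 0]},
  {"claw": 1, "linear": [0, 0, -4], "angular": [0, 0, 0]},
  {"claw": 1, "linear": [0, 0, -2], "angular": [0, 0, 0]},
  {"claw": 1, "linear": [0, 0, 0], "angular": [0, 0, 0]},
])

```text
t: 13.4
tool_pos: [0.4314, 0.0816, 0.1086]
orientation: [0.07, 3.136, 0.001]
force: [0.6, 0.2, -1.1]
opening: 0.0075
```

Run:
```python
from go import *
go([.5876,.1196,.1],down(90.7))
p=read_camera("wrist"); save(p,"w5")
p=read_camera("side"); save(p,"d5",(200,100,400,250),4)
```

```text
t 13.4 tcp [0.4314 0.0816 0.1086] F [ 0.6  0.2 -1.1] open 7.5 q [ 0.07 -0.24  2.05  0.    1.33 -1.46]
turn deg [ 0.   0.3 -3.2]
shift cm after turn [-15.66   3.6    0.86]  before turn [-15.43   4.48   0.93]
```

View pics/w5.png

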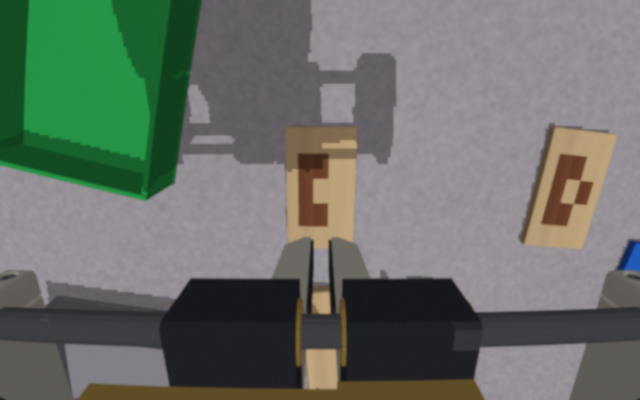

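View pics/d5.png

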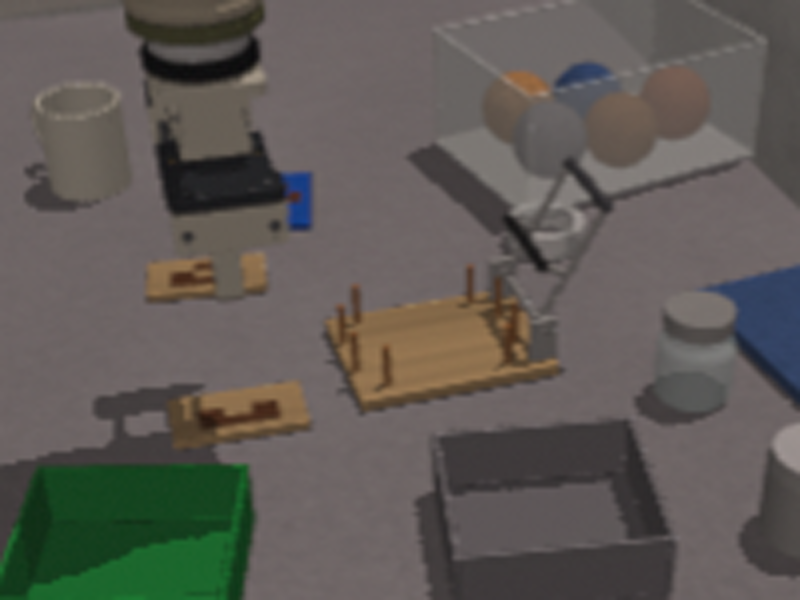

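The pinch closed over the board instead of on it: the tool stopped 3 mm high and I lifted before the fingers had closed. The board still lies flat. I'll retry lower, with a longer close.

Call:
drive_tool([
  {"claw": 0, "linear": [0, 0, 0], "angular": [0, 0, 0]},
  {"claw": 0, "linear": [0, 0, 0], "angular": [0, 0, 0]},
  {"claw": 0, "linear": [0, 0, 0], "angular": [0, 0, 0]},
  {"claw": 0, "linear": [0, 0, 0], "angular": [0, 0, 0]},
  {"claw": 0, "linear": [0, 0, 0], "angular": [0, 0, 0]},
  {"claw": 0, "linear": [0, 0, 0], "angular": [0, 0, 0]},
  {"claw": 0, "linear": [0, 0, 0], "angular": [0, 0, 0]},
])

```text
t: 14.38
tool_pos: [0.4297, 0.0815, 0.1062]
orientation: [0.07, 3.141, -0.0]
force: [0.7, 0.3, 1.0]
opening: 0.0673
```

Run:
```python
from go import *
p=read_camera("wrist"); save(p,"w6")
for d in masks_of(p,"board0"): print(d["p"],rect(p,d["mask"],.008))
p=read_camera("side")
for d in masks_of(p,"board0"): print(d["p"],rect(p,d["mask"],.008))
go([.427,.081,.002],down(87.2))
```

```text
0.91 [434.8 284.2 100.9  60.5 171.9]
0.85 [425.5  82.1 100.2  54.9 177.1]
0.83 [495.9 356.3  26.3  20.7 175.7]
0.69 [411.9 282.9  67.2  56.2  82.7]
0.61 [535.4 395.6 119.1  26.2  78.6]
0.56 [422.8  77.  100.4  64.2 178.7]
t 14.57 tcp [0.4297 0.0816 0.1062] F [ 0.3  0.2 -0.2] open 83.2 q [ 0.07 -0.24  2.05  0.    1.33 -1.46]
turn deg [0.  0.  0.3]
shift cm after turn [ 0.27 -0.07 10.42]  before turn [ 0.27 -0.07 10.42]
```

Call:
drive_tool([
  {"claw": 0, "linear": [0.27, -0.05, 3], "angular": [0, 0, 0]},
  {"claw": 0, "linear": [0, 0, 3], "angular": [0, 0, 0]},
  {"claw": 0, "linear": [0, 0, 2], "angular": [0, 0, 0]},
  {"claw": 0, "linear": [0, 0, 1], "angular": [0, 0, 0]},
  {"claw": 0, "linear": [0, 0, 0.8], "angular": [0, 0, 0]},
  {"claw": 0, "linear": [0, 0, 0.4], "angular": [0, 0, 0]},
  {"claw": 0, "linear": [0, 0, 0], "angular": [0, 0, 0]},
  {"claw": 0, "linear": [0, 0, 0], "angular": [0, 0, 0]},
])

```text
t: 15.58
tool_pos: [0.4275, 0.0812, 0.0047]
orientation: [0.07, 3.14, 0.0]
force: [0.2, 0.5, -1.0]
opening: 0.0933
```

Call:
drive_tool([
  {"claw": 0, "linear": [0, 0, 0.25], "angular": [0, 0, 0]},
  {"claw": 0, "linear": [0, 0, 0], "angular": [0, 0, 0]},
  {"claw": 1, "linear": [0, 0, 0], "angular": [0, 0, 0]},
  {"claw": 1, "linear": [0, 0, 0], "angular": [0, 0, 0]},
  {"claw": 1, "linear": [0, 0, 0], "angular": [0, 0, 0]},
  {"claw": 1, "linear": [0, 0, 0], "angular": [0, 0, 0]},
  {"claw": 1, "linear": [0, 0, 0], "angular": [0, 0, 0]},
  {"claw": 1, "linear": [0, 0, 0], "angular": [0, 0, 0]},
  {"claw": 1, "linear": [0, 0, 0], "angular": [0, 0, 0]},
], newtons=20)

```text
t: 16.7
tool_pos: [0.427, 0.0812, 0.0016]
orientation: [-0.07, -3.141, -0.0]
force: [0.2, -0.5, 0.5]
opening: 0.0551
```

Holding at 55 mm, which is the board's width. Lifting.

Call:
drive_tool([
  {"claw": 1, "linear": [0, 0, -1], "angular": [0, 0, 0]},
  {"claw": 1, "linear": [0, 0, -3], "angular": [0, 0, 0]},
  {"claw": 1, "linear": [0, 0, -4], "angular": [0, 0, 0]},
  {"claw": 1, "linear": [0, 0, -2], "angular": [0, 0, 0]},
  {"claw": 1, "linear": [0, 0, 0], "angular": [0, 0, 0]},
  {"claw": 1, "linear": [0, 0, 0], "angular": [0, 0, 0]},
])

```text
t: 17.45
tool_pos: [0.4265, 0.0811, 0.1009]
orientation: [-0.07, -3.14, 0.0]
force: [-0.1, -0.0, -0.9]
opening: 0.0543
```

Run:
```python
from go import *
go([.5876,.1196,.09],down(90.7))
p=read_camera("wrist"); save(p,"w7")
p=read_camera("side"); save(p,"d7",(200,100,400,250),4)
```

```text
t 17.45 tcp [0.4265 0.0811 0.1009] F [-0.1 -0.  -0.9] open 54.3 q [ 0.07 -0.24  2.07 -0.    1.32 -1.46]
turn deg [-0.  -0.1 -3.2]
shift cm after turn [-16.16   3.65   1.09]  before turn [-15.93   4.56   1.08]
```

View pics/w7.png

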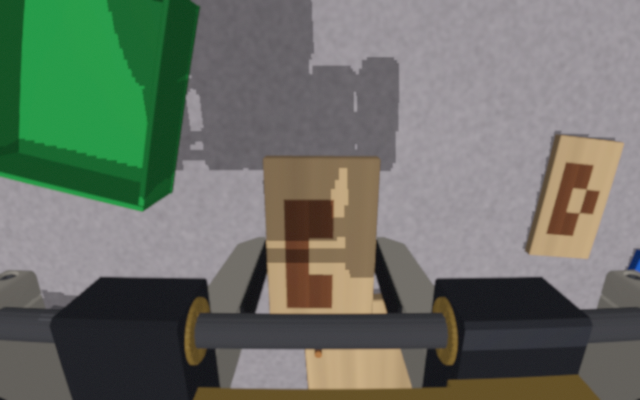

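View pics/d7.png

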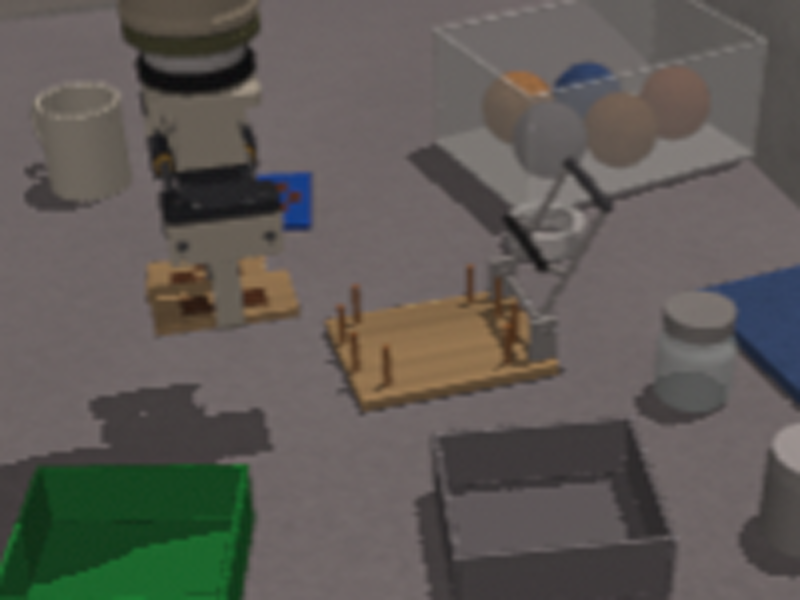

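Call:
drive_tool([
  {"claw": 1, "linear": [0, 0, 0], "angular": [0, 0, -3.2]},
  {"claw": 1, "linear": [-4, 0.9, 0], "angular": [0, 0, 0]},
  {"claw": 1, "linear": [-4, 0.9, 0], "angular": [0, 0, 0]},
  {"claw": 1, "linear": [-4, 0.9, 0], "angular": [0, 0, 0]},
  {"claw": 1, "linear": [-4.2, 0.95, 0], "angular": [0, 0, 0]},
  {"claw": 1, "linear": [0, 0, 0], "angular": [0, 0, 0]},
  {"claw": 1, "linear": [0, 0, 0], "angular": [0, 0, 0]},
])

```text
t: 18.42
tool_pos: [0.5873, 0.1193, 0.1]
orientation: [0.018, -3.138, 0.001]
force: [0.8, -0.2, 0.5]
opening: 0.0548
```

Run:
```python
from go import *
go([.5876,.1196,.0145],down(90.7))
p=read_camera("scene"); save(p,"s8",(290,150,450,270),5)
```

```text
t 18.43 tcp [0.5873 0.1193 0.1   ] F [ 0.8 -0.2  0.5] open 54.8 q [ 0.11  0.22  1.61 -0.    1.32 -1.47]
turn deg [-0.  -0.2 -0. ]
shift cm after turn [-0.03  0.03  8.55]  before turn [-0.06  0.03  8.55]
```

View pics/s8.png

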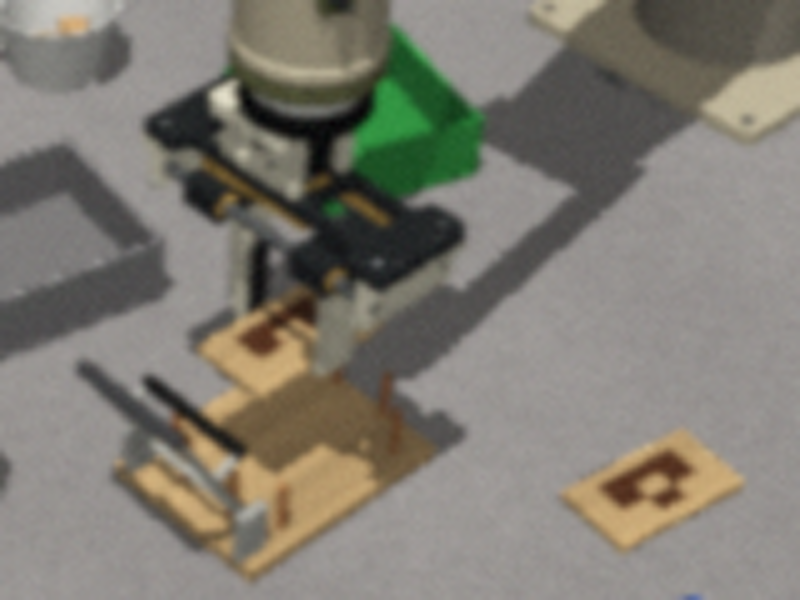

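Call:
drive_tool([
  {"claw": 1, "linear": [0, 0, 2.5], "angular": [0, 0, 0]},
  {"claw": 1, "linear": [0, 0, 2.5], "angular": [0, 0, 0]},
  {"claw": 1, "linear": [0, 0, 1.5], "angular": [0, 0, 0]},
  {"claw": 1, "linear": [0, 0, 1], "angular": [0, 0, 0]},
  {"claw": 1, "linear": [0, 0, 0.6], "angular": [0, 0, 0]},
  {"claw": 1, "linear": [0, 0, 0.3], "angular": [0, 0, 0]},
  {"claw": 1, "linear": [0, 0, 0], "angular": [0, 0, 0]},
  {"claw": 1, "linear": [0, 0, 0], "angular": [0, 0, 0]},
])

```text
t: 19.48
tool_pos: [0.589, 0.1195, 0.0182]
orientation: [-0.018, 3.141, 0.0]
force: [0.3, 0.1, 0.1]
opening: 0.0543
```

Call:
drive_tool([
  {"claw": 1, "linear": [0.1, 0, 0.2], "angular": [0, 0, 0]},
  {"claw": 1, "linear": [0, 0, 0.2], "angular": [0, 0, 0]},
  {"claw": 1, "linear": [0, 0, 0], "angular": [0, 0, 0]},
  {"claw": 1, "linear": [0, 0, 0], "angular": [0, 0, 0]},
])

```text
t: 19.98
tool_pos: [0.5876, 0.1195, 0.0137]
orientation: [0.018, -3.141, 0.0]
force: [-0.5, -0.1, 1.1]
opening: 0.0548
```

Call:
drive_tool([
  {"claw": 0.25, "linear": [0, 0, 0], "angular": [0, 0, 0]},
  {"claw": 0.25, "linear": [0, 0, 0], "angular": [0, 0, 0]},
  {"claw": 0.25, "linear": [0, 0, 0], "angular": [0, 0, 0]},
  {"claw": 0.25, "linear": [0, 0, 0], "angular": [0, 0, 0]},
  {"claw": 0.2, "linear": [0, 0, -3], "angular": [0, 0, 0]},
  {"claw": 0, "linear": [0, 0, -4], "angular": [0, 0, 0]},
  {"claw": 0, "linear": [0, 0, -4], "angular": [0, 0, 0]},
  {"claw": 0, "linear": [0, 0, -1], "angular": [0, 0, 0]},
  {"claw": 0, "linear": [4, 4, 0], "angular": [0, 0, 0]},
  {"claw": 0, "linear": [4, 4, 0], "angular": [0, 0, 0]},
  {"claw": 0, "linear": [4, 4, 0], "angular": [0, 0, 0]},
  {"claw": 0, "linear": [3, 4, 0], "angular": [0, 0, 0]},
])

```text
t: 21.48
tool_pos: [0.4335, 0.2784, 0.1323]
orientation: [0.018, -3.14, 0.001]
force: [0.6, 1.1, 0.1]
opening: 0.093
```

Run:
```python
from go import *
for n in ["scene","side","wrist"]:
    p=read_camera(n); save(p,n[0]+"9",(290,150,450,270) if n=="scene" else (200,100,400,250) if n=="side" else None,5 if n=="scene" else 4 if n=="side" else 1)
    for d in masks_of(p,"board0"): print(n,d["p"],rect(p,d["mask"],.008),rect(p,d["mask"],.02))
go([.436,.2855,.1],down(82))
```

```text
scene 0.96 [526.1 401.6 102.7  56.6  78.4] [535.6 406.5 101.5  55.9  78.4]
scene 0.84 [580.4 110.  105.   61.3   0.8] [589.3 118.4 103.7  60.5   0.8]
scene 0.62 [440.5 286.6 101.2  56.6 171.5] [451.  292.9 100.   55.9 171.5]
side 0.85 [434.3 280.2 101.9  66.5 173.4] [432.3 259.8 100.   65.3 173.4]
side 0.7 [516.7 396.3 112.4  54.7  77.8] [513.2 373.7 110.3  53.7  77.8]
side 0.57 [587.6 131.4 103.8  72.3   1.2] [582.8 113.8 101.9  71.    1.2]
wrist 0.81 [435.3 286.7 101.3  55.5 172.4] [432.  286.3  97.1  53.3 172.4]
wrist 0.71 [507.3 430.8  62.3  29.3  53.8] [501.  424.5  59.7  28.1  53.8]
wrist 0.65 [634.4 139.8  38.   16.5 152.5] [622.9 145.5  36.4  15.8 152.5]
t 21.77 tcp [0.4361 0.277  0.133 ] F [-0.3 -0.9  0.3] open 92.7 q [ 0.47 -0.04  1.82 -0.    1.36 -1.11]
turn deg [-0.  -0.   8.6]
shift cm after turn [0.13 0.84 3.3 ]  before turn [-0.    0.85  3.3 ]
```

View pics/s9.png

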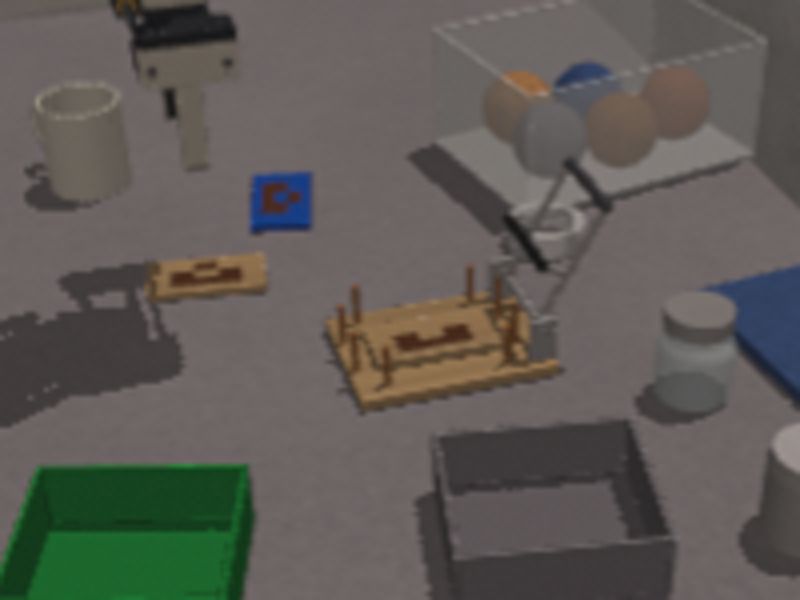

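View pics/w9.png

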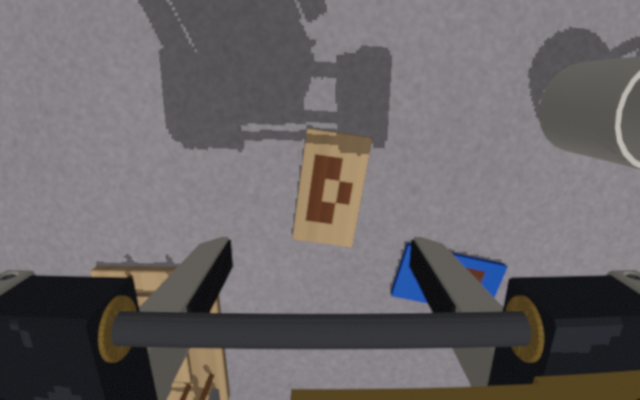

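Call:
drive_tool([
  {"claw": 0, "linear": [0, 0, 0], "angular": [0, 0, 8.2]},
  {"claw": 0, "linear": [0.15, 0.9, 2], "angular": [0, 0, 0]},
  {"claw": 0, "linear": [0, 0, 3], "angular": [0, 0, 0]},
  {"claw": 0, "linear": [0, 0, 3], "angular": [0, 0, 0]},
  {"claw": 0, "linear": [0, 0, 2], "angular": [0, 0, 0]},
  {"claw": 0, "linear": [0, 0, 1], "angular": [0, 0, 0]},
  {"claw": 0, "linear": [0, 0, 1], "angular": [0, 0, 0]},
  {"claw": 0, "linear": [0, 0, 0.8], "angular": [0, 0, 0]},
  {"claw": 0, "linear": [0, 0, 0], "angular": [0, 0, 0]},
  {"claw": 0, "linear": [0, 0, 0], "angular": [0, 0, 0]},
])

```text
t: 23.02
tool_pos: [0.4358, 0.2871, 0.0062]
orientation: [0.206, 3.134, 0.001]
force: [-0.4, 1.6, 1.2]
opening: 0.0931
```

Run:
```python
from go import *
go([.4355,.286,.0018],down(82.3))
```

```text
t 23.02 tcp [0.4358 0.2871 0.0062] F [-0.4  1.6  1.2] open 93.1 q [ 0.48  0.14  1.89 -0.    1.11 -0.95]
turn deg [0.  0.  0.2]
shift cm after turn [ 0.02 -0.12  0.44]  before turn [ 0.02 -0.12  0.44]
```

Call:
drive_tool([
  {"claw": 0, "linear": [0, -0.1, 0.42], "angular": [0, 0, 0]},
  {"claw": 0, "linear": [0, 0, 0], "angular": [0, 0, 0]},
  {"claw": 0, "linear": [0, 0, 0], "angular": [0, 0, 0]},
  {"claw": 1, "linear": [0, 0, 0], "angular": [0, 0, 0]},
  {"claw": 1, "linear": [0, 0, 0], "angular": [0, 0, 0]},
  {"claw": 1, "linear": [0, 0, 0], "angular": [0, 0, 0]},
  {"claw": 1, "linear": [0, 0, 0], "angular": [0, 0, 0]},
  {"claw": 1, "linear": [0, 0, 0], "angular": [0, 0, 0]},
  {"claw": 1, "linear": [0, 0, 0], "angular": [0, 0, 0]},
  {"claw": 1, "linear": [0, 0, 0], "angular": [0, 0, 0]},
], newtons=20)

```text
t: 24.28
tool_pos: [0.4353, 0.2859, 0.0014]
orientation: [0.207, 3.135, 0.0]
force: [0.6, -0.2, 0.8]
opening: 0.0546
```

Call:
drive_tool([
  {"claw": 1, "linear": [0, 0, -1], "angular": [0, 0, 0]},
  {"claw": 1, "linear": [0, 0, -3], "angular": [0, 0, 0]},
  {"claw": 1, "linear": [0, 0, -4], "angular": [0, 0, 0]},
  {"claw": 1, "linear": [0, 0, -2], "angular": [0, 0, 0]},
  {"claw": 1, "linear": [0, 0, 0], "angular": [0, 0, -8.4]},
  {"claw": 1, "linear": [0, 0, 0], "angular": [0, 0, 0]},
  {"claw": 1, "linear": [0, 0, 0], "angular": [0, 0, 0]},
])

```text
t: 25.15
tool_pos: [0.4351, 0.2857, 0.1013]
orientation: [0.019, -3.141, 0.0]
force: [-0.0, -0.7, -0.7]
opening: 0.0548
```

Run:
```python
from go import *
go([.5876,.1196,.09],down(90.7))
p=read_camera("wrist"); save(p,"w10")
```

```text
t 25.15 tcp [0.4351 0.2857 0.1013] F [-0.  -0.7 -0.7] open 54.8 q [ 0.48  0.01  1.84 -0.    1.3  -1.1 ]
turn deg [-0. -0. -0.]
shift cm after turn [-15.05 -16.8    1.13]  before turn [-15.05 -16.79   1.13]
```

View pics/w10.png

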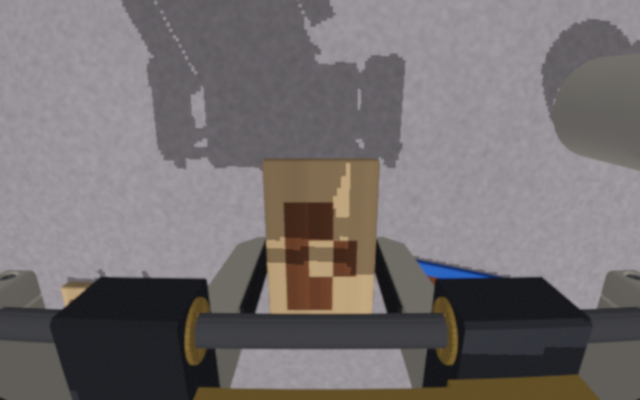

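Board B is held flat and square. Carrying it over.

Call:
drive_tool([
  {"claw": 1, "linear": [-3, -3.4, 0], "angular": [0, 0, 0]},
  {"claw": 1, "linear": [-3, -3.4, 0], "angular": [0, 0, 0]},
  {"claw": 1, "linear": [-3, -3.4, 0], "angular": [0, 0, 0]},
  {"claw": 1, "linear": [-3, -3.3, 0], "angular": [0, 0, 0]},
  {"claw": 1, "linear": [-3, -3.3, 0], "angular": [0, 0, 0]},
  {"claw": 1, "linear": [0, 0, 0], "angular": [0, 0, 0]},
  {"claw": 1, "linear": [0, 0, 0], "angular": [0, 0, 0]},
])

```text
t: 26.08
tool_pos: [0.5871, 0.1204, 0.1008]
orientation: [0.021, -3.14, -0.0]
force: [0.1, 0.0, 0.5]
opening: 0.0548
```

Run:
```python
from go import *
go([.5876,.1196,.0225],down(90.7))
```

```text
t 26.07 tcp [0.5871 0.1204 0.1008] F [0.1 0.  0.5] open 54.8 q [ 0.12  0.21  1.61  0.    1.31 -1.47]
turn deg [ 0.  -0.1  0.1]
shift cm after turn [-0.05 -0.08  7.83]  before turn [-0.06 -0.08  7.83]
```

Call:
drive_tool([
  {"claw": 1, "linear": [0, -0.1, 2.5], "angular": [0, 0, 0]},
  {"claw": 1, "linear": [0, 0, 2.2], "angular": [0, 0, 0]},
  {"claw": 1, "linear": [0, 0, 1.3], "angular": [0, 0, 0]},
  {"claw": 1, "linear": [0, 0, 0.8], "angular": [0, 0, 0]},
  {"claw": 1, "linear": [0, 0, 0.6], "angular": [0, 0, 0]},
  {"claw": 1, "linear": [0, 0, 0.4], "angular": [0, 0, 0]},
  {"claw": 1, "linear": [0, 0, 0], "angular": [0, 0, 0]},
  {"claw": 1, "linear": [0, 0, 0], "angular": [0, 0, 0]},
  {"claw": 1, "linear": [0, 0, 0], "angular": [0, 0, 0]},
])

```text
t: 27.2
tool_pos: [0.5881, 0.1191, 0.0238]
orientation: [-0.023, 3.141, 0.0]
force: [-0.0, -0.3, 0.3]
opening: 0.0545
```

Run:
```python
from go import *
go([.5876,.1196,.0218],down(90.7))
```

```text
t 27.2 tcp [0.5881 0.1191 0.0238] F [-0.  -0.3  0.3] open 54.5 q [ 0.11  0.3   1.66 -0.    1.18 -1.47]
turn deg [0.  0.  0.2]
shift cm after turn [0.05 0.05 0.2 ]  before turn [0.05 0.05 0.2 ]
```

Call:
drive_tool([
  {"claw": 1, "linear": [0.05, 0.05, 0.2], "angular": [0, 0, 0]},
  {"claw": 1, "linear": [0, 0, 0], "angular": [0, 0, 0]},
  {"claw": 0.25, "linear": [0, 0, 0], "angular": [0, 0, 0]},
  {"claw": 0.25, "linear": [0, 0, 0], "angular": [0, 0, 0]},
  {"claw": 0.25, "linear": [0, 0, 0], "angular": [0, 0, 0]},
  {"claw": 0.25, "linear": [0, 0, 0], "angular": [0, 0, 0]},
  {"claw": 0.2, "linear": [0, 0, -3], "angular": [0, 0, 0]},
  {"claw": 0.2, "linear": [0, 0, -4], "angular": [0, 0, 0]},
  {"claw": 0.2, "linear": [0, 0, -5], "angular": [0, 0, 0]},
  {"claw": 0.2, "linear": [0, 0, -5], "angular": [0, 0, 0]},
  {"claw": 0.5, "linear": [0, 0, -5], "angular": [0, 0, 0]},
  {"claw": 0.5, "linear": [0, 0, 0], "angular": [0, 0, 0]},
])

```text
t: 28.7
tool_pos: [0.5901, 0.12, 0.2476]
orientation: [-0.023, 3.132, 0.002]
force: [0.7, -0.4, -0.0]
opening: 0.0588
```

Run:
```python
from go import *
for n in ["side","wrist"]:
    p=read_camera(n); save(p,n[0]+"11",(260,120,400,225) if n=="side" else None,5.7 if n=="side" else 1)
    if n=="wrist":
        from fit import W
        pts=W([.6026,.1198,.0122],[(-65,-27.5,28),(35,-27.5,28),(35,27.5,28),(-65,27.5,28)]); print(proj(p,pts))
        save(p,"w11b",pts=proj(p,pts))
    for d in masks_of(p,"board0"): print(n,d["p"],rect(p,d["mask"],.008),rect(p,d["mask"],.028))
go([.708,.1205,.2],down(.7))
```

```text
side 0.73 [518.  395.3 110.9  51.8  77.8] [512.1 357.7 107.5  50.2  77.8]
side 0.58 [592.5 146.4 105.6  65.6   2.2] [584.4 116.6 102.3  63.6   2.2]
['scene'] [0.6022 0.1199 0.0095] 0.54
[[0.0, 0.2], [-0.0, 0.2], [-0.0, 0.8], [0.1, 0.0], [0.0, -0.0], [-0.1, 0.3], [-0.0, -0.1], [0.1, -0.9], [0.3, -0.1], [-0.2, -0.3]]
['side'] [0.6027 0.1192 0.0149] 0.85
[[-0.2, -0.0], [-0.1, -0.1], [-0.0, 0.3], [0.1, 0.7], [0.1, -0.2], [0.1, 0.0], [0.3, 0.1], [-0.0, 0.1], [0.1, -0.4], [0.2, 0.1], [-0.6, -0.7]]
['scene', 'side'] [0.6026 0.1198 0.0122] 0.7
[[-0.2, 0.2], [-0.2, 0.2], [-0.2, 0.8], [-0.1, 0.0], [-0.1, 0.0], [-0.2, 0.3], [-0.1, -0.1], [-0.0, -0.9], [0.1, -0.1], [-0.3, -0.3], [-0.3, -0.1], [-0.2, -0.2], [-0.2, 0.1], [-0.1, 0.5], [0.0, -0.3], [0.0, -0.1], [0.2, 0.1], [-0.1, -0.0], [-0.1, -0.5], [0.1, 0.0], [-0.6, -0.8]]
[[294.63392355 122.37591519]
 [296.15063796 210.90610707]
 [343.99406416 211.04762646]
 [345.99727238 122.53488954]]
wrist 0.85 [522.6 399.4 105.8  56.5  77.5] [521.9 385.4 100.5  53.7  77.5]
wrist 0.61 [590.3 119.5 105.6  58.9   0.9] [586.2 119.5 100.3  55.9   0.9]
t 28.9 tcp [0.5864 0.1195 0.2395] F [-0.1  0.3 -1.3] open 47.2 q [ 0.12  0.12  1.46 -0.    1.56 -1.47]
turn deg [-0.1 -0.1 90.2]
shift cm after turn [-0.05 12.16  3.95]  before turn [-12.17  -0.08   3.91]
```

View pics/s11.png

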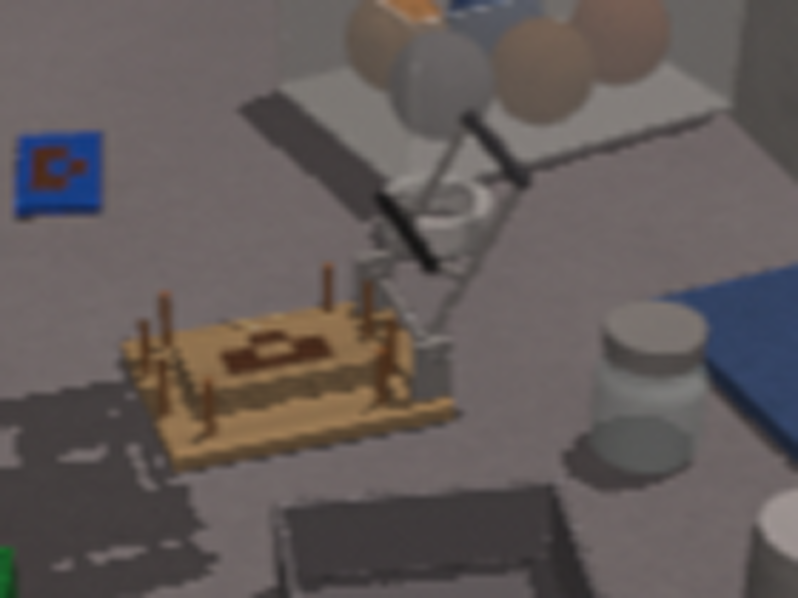

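View pics/w11b.png

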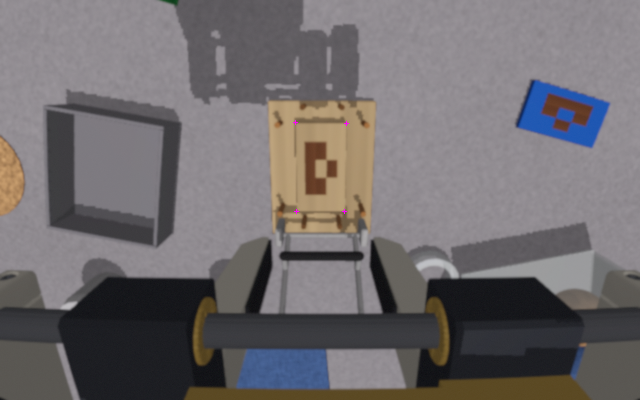

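The pile is square and matches the projected outline at (295–346, 122–211). Now to close the arm.

Call:
drive_tool([
  {"claw": 0.5, "linear": [-6, 0, 0], "angular": [0, 0, 0]},
  {"claw": 0.5, "linear": [-6.2, 0, 0], "angular": [0, 0, 0]},
  {"claw": 0.5, "linear": [0, 0, 0], "angular": [0, 0, 10]},
  {"claw": 0.5, "linear": [0, 0, 0], "angular": [0, 0, 10]},
  {"claw": 0.5, "linear": [0, 0, 0], "angular": [0, 0, 10]},
  {"claw": 0.5, "linear": [0, 0, 0], "angular": [0, 0, 10]},
  {"claw": 0.5, "linear": [0, 0, 0], "angular": [0, 0, 10]},
  {"claw": 0.5, "linear": [0, 0, 0], "angular": [0, 0, 10]},
  {"claw": 0.5, "linear": [0, 0, 0], "angular": [0, 0, 10]},
  {"claw": 0.5, "linear": [0, 0, 0], "angular": [0, 0, 10]},
  {"claw": 0.5, "linear": [0, 0, 0], "angular": [0, 0, 10.2]},
  {"claw": 0.5, "linear": [0, 0, 0], "angular": [0, 0, 0]},
])

```text
t: 30.4
tool_pos: [0.7084, 0.1213, 0.239]
orientation: [-2.206, -2.234, 0.004]
force: [0.5, 0.4, -0.0]
opening: 0.0465
```

Run:
```python
from go import *
go([.7146,.1212,.112],down(.7))
```

```text
t 30.4 tcp [0.7084 0.1213 0.239 ] F [ 0.5  0.4 -0. ] open 46.5 q [ 0.1   0.46  1.06 -0.    1.63  0.09]
turn deg [-0.2  0.   0. ]
shift cm after turn [-0.02  0.62 12.7 ]  before turn [-0.02  0.66 12.69]
```

Call:
drive_tool([
  {"claw": 0.5, "linear": [0, 0.6, 3], "angular": [0, 0, 0]},
  {"claw": 0.5, "linear": [0, 0, 3.5], "angular": [0, 0, 0]},
  {"claw": 0.5, "linear": [0, 0, 3], "angular": [0, 0, 0]},
  {"claw": 0.5, "linear": [0, 0, 2], "angular": [0, 0, 0]},
  {"claw": 0.5, "linear": [0, 0, 1.2], "angular": [0, 0, 0]},
  {"claw": 0.5, "linear": [0, 0, 0], "angular": [0, 0, 0]},
  {"claw": 1, "linear": [0, 0, 0], "angular": [0, 0, 0]},
  {"claw": 1, "linear": [0, 0, 0], "angular": [0, 0, 0]},
  {"claw": 1, "linear": [0, 0, 0], "angular": [0, 0, 0]},
  {"claw": 1, "linear": [0, 0, 0], "angular": [0, 0, 0]},
  {"claw": 1, "linear": [0, 0, 0], "angular": [0, 0, 0]},
], newtons=12)

```text
t: 31.78
tool_pos: [0.7144, 0.1216, 0.1147]
orientation: [-2.208, -2.233, 0.002]
force: [-6.1, 0.1, 4.3]
opening: 0.0098
```

Run:
```python
from go import *
go([.7146,.1212,.112],down(.7))
p=read_camera("side"); save(p,"s12",(260,80,420,200),5)
c=lambda f:np.array([60-105*np.cos(f)+4*np.sin(f),38+105*np.sin(f)+4*np.cos(f)])
fs=np.linspace(2.04,.34,18); P=np.array([c(f) for f in fs]); D=np.diff(P,axis=0)/10
for f,d in zip(fs[1:],D): print(round(f,2),"y",d[0].round(2),"z",(-d[1]).round(2))
print(P[-1])
```

```text
t 31.77 tcp [0.7144 0.1216 0.1147] F [-6.1  0.1  4.3] open 9.8 q [0.1  0.53 1.2  0.   1.42 0.09]
turn deg [-0.1  0.  -0. ]
shift cm after turn [-0.04  0.02  0.27]  before turn [-0.04  0.02  0.27]
1.94 y -0.94 z -0.46
1.84 y -0.98 z -0.37
1.74 y -1.02 z -0.27
1.64 y -1.04 z -0.16
1.54 y -1.05 z -0.06
1.44 y -1.05 z 0.04
1.34 y -1.04 z 0.15
1.24 y -1.02 z 0.25
1.14 y -0.99 z 0.35
1.04 y -0.95 z 0.45
0.94 y -0.9 z 0.54
0.84 y -0.84 z 0.63
0.74 y -0.77 z 0.71
0.64 y -0.7 z 0.78
0.54 y -0.62 z 0.85
0.44 y -0.53 z 0.91
0.34 y -0.44 z 0.96
[-37.65529151  76.78716334]
```

View pics/s12.png

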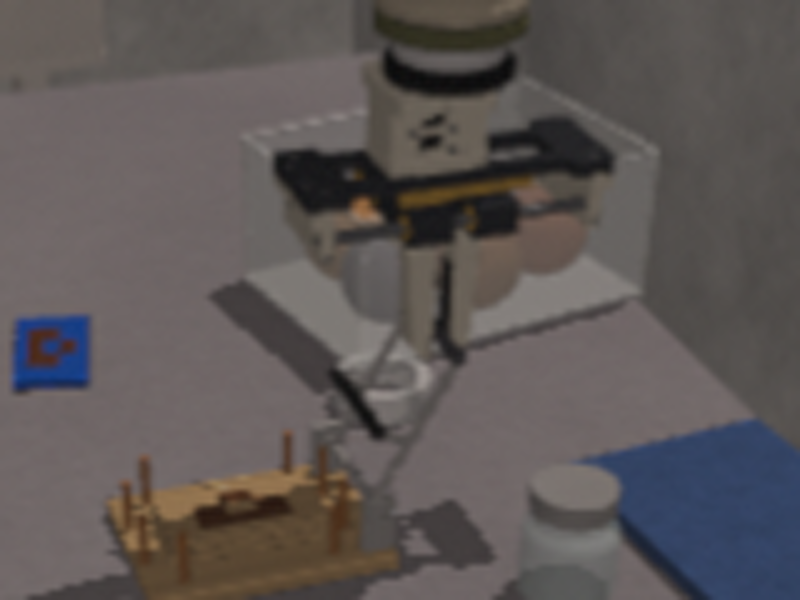

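Call:
drive_tool([
  {"claw": 1, "linear": [0, -0.94, -0.46], "angular": [0, 0, 0]},
  {"claw": 1, "linear": [0, -0.98, -0.37], "angular": [0, 0, 0]},
  {"claw": 1, "linear": [0, -1.02, -0.27], "angular": [0, 0, 0]},
  {"claw": 1, "linear": [0, -1.04, -0.16], "angular": [0, 0, 0]},
  {"claw": 1, "linear": [0, -1.05, -0.06], "angular": [0, 0, 0]},
  {"claw": 1, "linear": [0, -1.05, 0.04], "angular": [0, 0, 0]},
  {"claw": 1, "linear": [0, -1.04, 0.15], "angular": [0, 0, 0]},
  {"claw": 1, "linear": [0, -1.02, 0.25], "angular": [0, 0, 0]},
  {"claw": 1, "linear": [0, -0.99, 0.35], "angular": [0, 0, 0]},
  {"claw": 1, "linear": [0, -0.95, 0.45], "angular": [0, 0, 0]},
])

```text
t: 33.08
tool_pos: [0.6137, 0.1204, 0.1147]
orientation: [-2.208, -2.234, 0.0]
force: [1.4, 1.0, 0.4]
opening: 0.0094
```

Call:
drive_tool([
  {"claw": 1, "linear": [0, -0.9, 0.54], "angular": [0, 0, 0]},
  {"claw": 1, "linear": [0, -0.84, 0.63], "angular": [0, 0, 0]},
  {"claw": 1, "linear": [0, -0.77, 0.71], "angular": [0, 0, 0]},
  {"claw": 1, "linear": [0, -0.7, 0.78], "angular": [0, 0, 0]},
  {"claw": 1, "linear": [0, -0.62, 0.85], "angular": [0, 0, 0]},
  {"claw": 1, "linear": [0, -0.53, 0.91], "angular": [0, 0, 0]},
  {"claw": 1, "linear": [0, -0.3, 0.6], "angular": [0, 0, 0]},
  {"claw": 1, "linear": [0, 0, 0], "angular": [0, 0, 0]},
  {"claw": 1, "linear": [0, 0, 0], "angular": [0, 0, 0]},
])

```text
t: 34.2
tool_pos: [0.5676, 0.1198, 0.065]
orientation: [-2.208, -2.234, 0.001]
force: [-3.8, 1.1, 1.4]
opening: 0.0098
```

Run:
```python
from go import *
go([.565,.1194,.062],down(.7))
p=read_camera("side"); save(p,"s13",(260,80,420,200),5)
```

```text
t 34.2 tcp [0.5676 0.1198 0.065 ] F [-3.8  1.1  1.4] open 9.8 q [0.12 0.2  1.7  0.   1.24 0.11]
turn deg [-0.1  0.  -0. ]
shift cm after turn [-0.04 -0.26  0.3 ]  before turn [-0.04 -0.26  0.3 ]
```

View pics/s13.png

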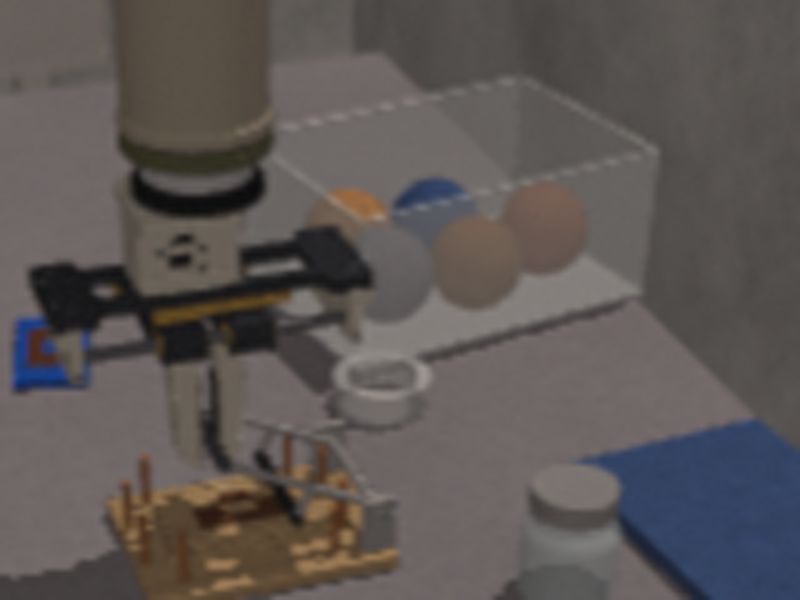

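Call:
drive_tool([
  {"claw": 0.6, "linear": [0, -0.1, 0.2], "angular": [0, 0, 0]},
  {"claw": 0.6, "linear": [0, 0, 0], "angular": [0, 0, 0]},
  {"claw": 0.6, "linear": [0, 0, 0], "angular": [0, 0, 0]},
  {"claw": 0.6, "linear": [0, 0, 0], "angular": [0, 0, 0]},
  {"claw": 0.6, "linear": [0, 0, -2], "angular": [0, 0, 0]},
  {"claw": 0.6, "linear": [0, 0, -4], "angular": [0, 0, 0]},
  {"claw": 0.6, "linear": [0, 0, -5], "angular": [0, 0, 0]},
  {"claw": 0.4, "linear": [0, 0, -5], "angular": [0, 0, 0]},
  {"claw": 0.4, "linear": [6, 0, 0], "angular": [0, 0, 0]},
  {"claw": 0.4, "linear": [6, 0, 0], "angular": [0, 0, 0]},
  {"claw": 0.4, "linear": [6, 0, 0], "angular": [0, 0, 0]},
  {"claw": 0.4, "linear": [0, 0, 0], "angular": [0, 0, 0]},
])

```text
t: 35.75
tool_pos: [0.5639, 0.3041, 0.2244]
orientation: [-2.203, -2.239, -0.003]
force: [0.5, -0.5, 1.0]
opening: 0.056
```

Run:
```python
from go import *
for n,c in [("scene",(230,120,430,270)),("side",(230,120,430,270))]:
    p=read_camera(n); save(p,n+"14",c,4); np.savez(f"{n}.npz",**{k:np.array(v) for k,v in p.items()})
go([.475,-.352,.2],down(40)); go([.475,-.352,.2],down(-140))
```

```text
t 35.85 tcp [0.5648 0.3004 0.2242] F [ 0.4 -0.4 -0. ] open 55.7 q [ 0.41  0.23  1.36 -0.    1.54  0.4 ]
turn deg [  0.1   0.  -39.2]
shift cm after turn [-44.2  -48.82   2.42]  before turn [-65.12  -9.84   2.41]
t 35.85 tcp [0.5648 0.3004 0.2242] F [ 0.4 -0.4 -0. ] open 55.7 q [ 0.41  0.23  1.36 -0.    1.54  0.4 ]
turn deg [ 0.000e+00 -1.000e-01  1.408e+02]
shift cm after turn [44.2  48.82  2.42]  before turn [-65.12  -9.84   2.41]
```

View pics/scene14.png

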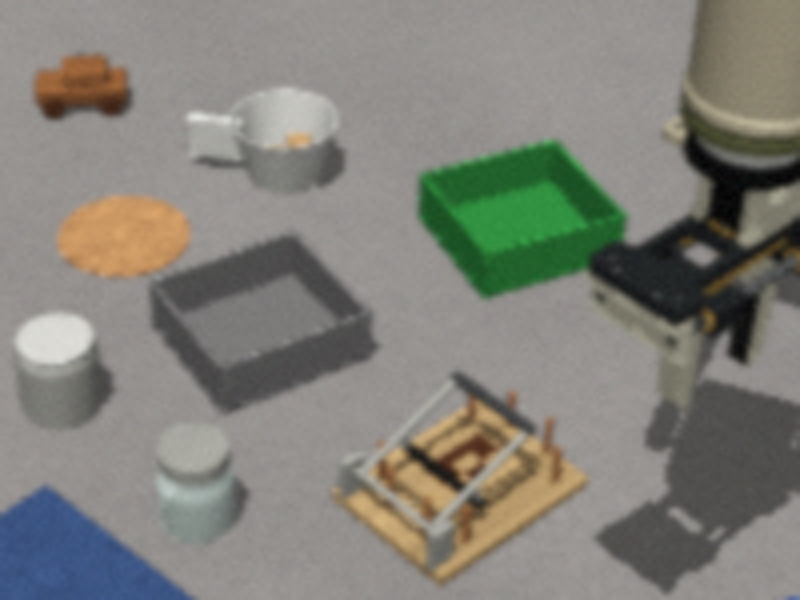

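View pics/side14.png

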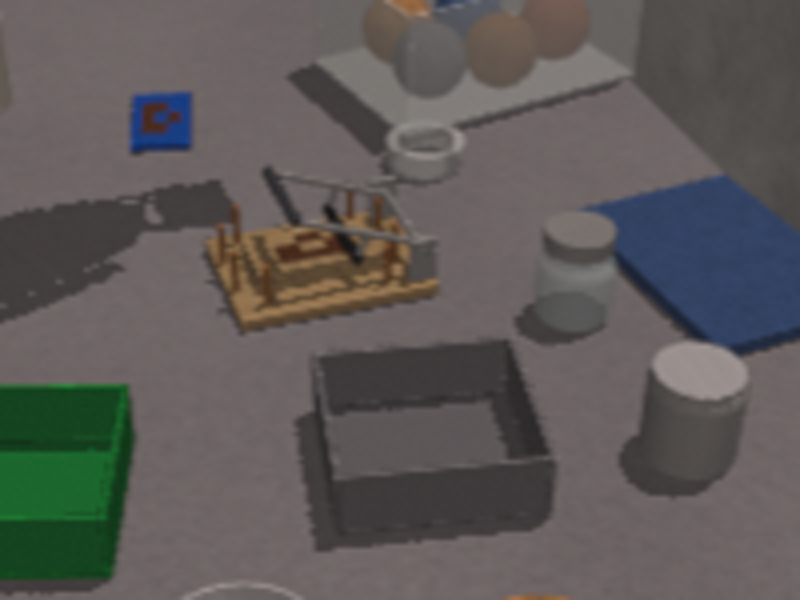

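The arm is down on the pile: the foot bar sits on the boards at (340,240) in the side crop. Moving to the cup.

Call:
drive_tool([
  {"claw": 0.4, "linear": [-6, -0.9, -0.2], "angular": [0, 0, 0]},
  {"claw": 0.4, "linear": [-6, -0.9, -0.2], "angular": [0, 0, 0]},
  {"claw": 0.4, "linear": [-6, -0.9, -0.2], "angular": [0, 0, 0]},
  {"claw": 0.4, "linear": [-6, -0.9, -0.2], "angular": [0, 0, 0]},
  {"claw": 0.4, "linear": [-6, -0.9, -0.2], "angular": [0, 0, 0]},
  {"claw": 0.4, "linear": [-6, -0.9, -0.2], "angular": [0, 0, 0]},
  {"claw": 0.4, "linear": [-6, -0.9, -0.2], "angular": [0, 0, 0]},
  {"claw": 0.4, "linear": [-6, -0.9, -0.2], "angular": [0, 0, 0]},
  {"claw": 0.4, "linear": [-6, -0.9, -0.2], "angular": [0, 0, 0]},
  {"claw": 0.4, "linear": [-6, -0.9, -0.2], "angular": [0, 0, 0]},
  {"claw": 0.4, "linear": [-4, -0.6, 0], "angular": [0, 0, 0]},
  {"claw": 0.4, "linear": [0, 0, 0], "angular": [0, 0, 0]},
])

```text
t: 37.35
tool_pos: [0.4739, -0.3451, 0.2436]
orientation: [2.215, 2.227, -0.001]
force: [-0.1, -0.0, -0.0]
opening: 0.0562
```

Call:
drive_tool([
  {"claw": 0.4, "linear": [0, 0, 0], "angular": [0, 0, -9.8]},
  {"claw": 0.4, "linear": [0, 0, 0], "angular": [0, 0, -9.8]},
  {"claw": 0.4, "linear": [0, 0, 0], "angular": [0, 0, -9.8]},
  {"claw": 0.4, "linear": [0, 0, 0], "angular": [0, 0, -9.8]},
  {"claw": 0.4, "linear": [0, 0, 0], "angular": [0, 10, 0]},
  {"claw": 0.4, "linear": [0, 0, 0], "angular": [0, 10, 0]},
  {"claw": 0.4, "linear": [0, 0, 0], "angular": [0, 0, 0]},
  {"claw": 0.4, "linear": [0, 0, 0], "angular": [0, 0, 0]},
])

```text
t: 38.35
tool_pos: [0.4762, -0.3413, 0.2435]
orientation: [-1.195, -2.554, -0.209]
force: [1.2, 0.9, 0.4]
opening: 0.0556
```

Run:
```python
from go import *
go([.475,-.352,.2],down(40))
st=read_state(); print(st["q"].tolist(),st["tool_pos"].tolist(),st["orientation"].tolist())
p=read_camera("wrist"); save(p,"w15")
```

```text
t 38.35 tcp [ 0.4762 -0.3413  0.2435] F [1.2 0.9 0.4] open 55.6 q [-0.74  0.43  1.13  0.05  1.93 -1.43]
turn deg [  0.  -19.9  -0.2]
shift cm after turn [-0.74 -0.78  4.35]  before turn [-2.18 -0.78  3.84]
[-0.7392562832221348, 0.43277386286511466, 1.1254519741821036, 0.049330362512914464, 1.9267942089932502, -1.425477742588205] [0.47620121850004155, -0.34127182438300163, 0.2435468763239535] [-1.1952942626829002, -2.5541948413122353, -0.20948231977969742]
```

View pics/w15.png

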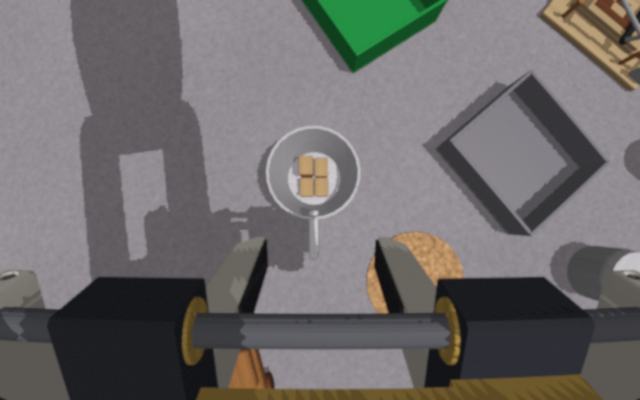

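```bash
cat > kin.py <<'E'
import numpy as np
from scipy.spatial.transform import Rotation as R
from scipy.optimize import least_squares
data=[([1.12158,.13115,1.48923,0,1.52303,-.08537],[.21325,.56023,.21762],[-.5683,-3.0893,.0028],1),
([-.73926,.43277,1.12545,.04933,1.92679,-1.42548],[.4762,-.34127,.24355],[-1.1953,-2.5542,-.2095],1)]
for q,p in [([.12,.05,1.57,0,1.52,.11],[.5586,.1194,.2187]),([.12,.23,1.75,0,1.17,.11],[.5583,.119,.0261]),([.1,.51,1.22,0,1.41,.09],[.709,.1205,.1155]),([.07,-.24,2.07,0,1.32,-1.46],[.4265,.0811,.1009]),([.48,.14,1.89,0,1.11,-.95],[.4358,.2871,.0062]),([.12,.12,1.46,0,1.56,-1.47],[.5864,.1195,.2395]),([.1,.46,1.06,0,1.63,.09],[.7084,.1213,.239]),([.12,.2,1.7,0,1.24,.11],[.5676,.1198,.065]),([.11,.3,1.66,0,1.18,-1.47],[.5881,.1191,.0238])]:
    data.append((q,p,None,.15))
E_=lambda a,t:R.from_euler(a,t)
def fk(q,v):
    a1,d1,L1,a3,L2,d6=v[:6]
    Rr=E_("z",q[0]); p=np.array([0,0,d1])+Rr.apply([a1,0,0])
    Rr=Rr*E_("y",q[1]); p=p+Rr.apply([0,0,L1])
    Rr=Rr*E_("y",q[2]); p=p+Rr.apply([a3,0,L2])
    Rr=Rr*E_("z",q[3])*E_("y",q[4]); w=p.copy()
    Rr=Rr*E_("z",q[5]+SG); p=p+Rr.apply([0,0,d6]); return p,Rr,w
SG=np.pi/2
def res(v):
    out=[]
    for q,p,o,w in data:
        pp,Rr,_=fk(q,v); out.append(w*(pp-p)*1000)
        if o is not None: out.append((Rr.inv()*R.from_rotvec(o)).as_rotvec()*100)
    out.append((np.array(v)-[0,.4,.4,0,.4,.25])*3)
    return np.concatenate(out)
def getv():
    return least_squares(res,[0,.4,.4,0,.4,.25]).x
if __name__=="__main__":
    for SG in (np.pi/2,-np.pi/2):
        r=least_squares(res,[0,.4,.4,0,.4,.25]); print(SG,r.x.round(4),r.cost); print(r.fun[:12].round(2))
E
python3 kin.py
```

```text
1.5707963267948966 [-0.0203  0.3971  0.5364  0.1173  0.5599  0.5648] 2667.257988020542
[ 48.28 -17.74   1.57   0.    -0.     0.   -33.1  -27.39  -0.93  -0.
   0.    -0.  ]
-1.5707963267948966 [-0.0203  0.3971  0.5364  0.1173  0.5599  0.5648] 101363.2258305013
[  48.28  -17.74    1.57   -0.     -0.   -314.16  -33.1   -27.39   -0.93
   -0.     -0.    314.16]
```

```bash
python3 - <<'E'
s=open("kin.py").read()
s=s.replace("p=np.array([0,0,d1])+Rr.apply([a1,0,0])","p=np.array([0,0,d1])+Rr.apply([a1,v[6],0])").replace("[0,.4,.4,0,.4,.25]","[0,.4,.4,0,.4,.25,.05]").replace("L2,d6=v[:6]","L2,d6=v[:6]")
open("kin.py","w").write(s)
E
python3 kin.py
```

```text
1.5707963267948966 [0.0023 0.3163 0.3669 0.0597 0.5513 0.3754 0.0512] 1.1472591726777615
[-0.01  0.06  0.03  0.   -0.    0.   -0.05 -0.04 -0.03 -0.    0.   -0.  ]
-1.5707963267948966 [0.0023 0.3163 0.3669 0.0597 0.5513 0.3754 0.0512] 98697.11510165344
[-1.0000e-02  6.0000e-02  3.0000e-02 -0.0000e+00 -0.0000e+00 -3.1416e+02
 -5.0000e-02 -4.0000e-02 -3.0000e-02 -0.0000e+00 -0.0000e+00  3.1416e+02]
```

```bash
cat > ik.py <<'E'
import numpy as np, kin
from kin import fk,R,least_squares
V=kin.getv()
lo=np.array([-2.96,-.89,.02,-1.34,0,-2.66])+.03; hi=np.array([2.96,2.26,2.5,4.48,2.73,2.66])-.03
def ik(p,Rm,q0):
    def f(q):
        pp,Rr,_=fk(q,V); return np.r_[(pp-p)*10,(Rr.inv()*R.from_matrix(Rm)).as_rotvec()]
    r=least_squares(f,np.clip(q0,lo+1e-3,hi-1e-3),bounds=(lo,hi)); 
    return r.x,np.linalg.norm(r.fun)
def toolcup(al):
    s,c=np.sin(al),np.cos(al); Rt=np.array([[-c,0,-s],[0,1,0],[s,0,-c]]); p=np.array([.074,0,.040])+.0188*Rt[:,2]; return p,Rt
def cupR(psi,th): return (R.from_euler("z",psi)*R.from_euler("y",-th)).as_matrix()
def tool(c,psi,th,al):  # c cup origin
    p,Rt=toolcup(al); Rc=cupR(psi,th); return c+Rc@p,Rc@Rt
def cup_from_lip(lip,psi,th): return lip-cupR(psi,th)@np.array([-.05,0,.062])
E
python3 - <<'E'
from ik import *
q0=np.array([-.74,.43,1.13,.05,1.93,-1.43]); rad=np.radians
bin_=np.array([.598,-.118])
for al in (0,20,35,45,60):
    p,Rm=tool(np.array([.4276,-.2954,0]),rad(-49.8),0,rad(al)); q,e=ik(p,Rm,q0); _,_,w=fk(q,V)
    print("al",al,"pick",q.round(2),"err",round(e,4),"w",w.round(2))
    for psi in (-60,-35,-11,15):
        d=np.array([np.cos(rad(psi)),np.sin(rad(psi))])
        for z in (.07,.1):
            qq=q; ok=[]
            for th in (0,30,60,90,105,115,125):
                lip=np.r_[bin_+.03*d,z]
                c=cup_from_lip(lip,rad(psi),rad(th)); p,Rm=tool(c,rad(psi),rad(th),rad(al)); qq,e=ik(p,Rm,qq); _,_,w=fk(qq,V); ok.append((th,round(e,3),round(w[2],2)))
            print("  psi",psi,"z",z,ok[2:],qq.round(2))
E
```

```text
al 0 pick [-0.72  0.29  1.69 -0.    1.17 -1.43] err 0.0 w [ 0.48 -0.35  0.4 ]
  psi -60 z 0.07 [(60, np.float64(0.0), np.float64(0.34)), (90, np.float64(0.42), np.float64(0.33)), (105, np.float64(0.613), np.float64(0.29)), (115, np.float64(0.728), np.float64(0.25)), (125, np.float64(0.831), np.float64(0.21))] [ 0.36  0.71  1.51 -1.31  1.81  0.85]
  psi -60 z 0.1 [(60, np.float64(0.0), np.float64(0.37)), (90, np.float64(0.406), np.float64(0.36)), (105, np.float64(0.61), np.float64(0.33)), (115, np.float64(0.733), np.float64(0.29)), (125, np.float64(0.843), np.float64(0.25))] [ 0.36  0.63  1.55 -1.31  1.79  0.79]
  psi -35 z 0.07 [(60, np.float64(0.047), np.float64(0.36)), (90, np.float64(0.508), np.float64(0.38)), (105, np.float64(0.735), np.float64(0.37)), (115, np.float64(0.901), np.float64(0.38)), (125, np.float64(1.078), np.float64(0.38))] [ 0.06 -0.52  2.47 -1.31  0.58 -0.  ]
  psi -35 z 0.1 [(60, np.float64(0.01), np.float64(0.38)), (90, np.float64(0.467), np.float64(0.39)), (105, np.float64(0.691), np.float64(0.39)), (115, np.float64(0.859), np.float64(0.39)), (125, np.float64(
[... 9337 characters left out ...]
105, np.float64(0.0), np.float64(0.48)), (115, np.float64(0.0), np.float64(0.43)), (125, np.float64(0.183), np.float64(0.42))] [-0.37 -0.68  2.47  0.37  0.42 -2.01]
  psi 15 z 0.07 [(60, np.float64(0.0), np.float64(0.52)), (90, np.float64(0.0), np.float64(0.5)), (105, np.float64(0.078), np.float64(0.46)), (115, np.float64(0.211), np.float64(0.44)), (125, np.float64(0.342), np.float64(0.41))] [-0.53 -0.58  2.44  0.77  0.59 -2.63]
  psi 15 z 0.1 [(60, np.float64(0.0), np.float64(0.55)), (90, np.float64(0.0), np.float64(0.53)), (105, np.float64(0.055), np.float64(0.49)), (115, np.float64(0.186), np.float64(0.46)), (125, np.float64(0.314), np.float64(0.43))] [-0.56 -0.63  2.42  0.78  0.66 -2.63]
```

Run:
```python
from ik import *
rad=np.radians; bin_=np.array([.598,-.118]); F=np.diag([-1.,-1,1])
def run(al,psi,flip,z=.08):
    q0=np.array([-.74,.43,1.13,.05,1.93,-1.43+(np.pi if flip else 0)])
    p,Rm=tool(np.array([.4276,-.2954,0]),rad(-49.8),0,rad(al)); Rm=Rm@F if flip else Rm
    q,e=ik(p,Rm,q0)
    if e>1e-3: return "pickfail"
    best=None; d=np.array([np.cos(rad(psi)),np.sin(rad(psi))])
    for k in np.linspace(0,1,6):
        ps=-49.8+k*(psi+49.8); c0=np.array([.5,-.2,.15]);
        p,Rm=tool(c0,rad(ps),0,rad(al)); Rm=Rm@F if flip else Rm; q,e=ik(p,Rm,q)
        if e>1e-3: return "yawfail"
    for th in range(0,136,5):
        c=cup_from_lip(np.r_[bin_+.03*d,z],rad(psi),rad(th)); p,Rm=tool(c,rad(psi),rad(th),rad(al)); Rm=Rm@F if flip else Rm
        qn,e=ik(p,Rm,q)
        if e>1e-3 or np.abs(qn-q).max()>.8: break
        q=qn; best=th
    return best,q.round(2).tolist(),fk(q,V)[2].round(2).tolist()
for flip in (0,1):
    for al in (0,30,45,60):
        for psi in range(-150,151,30):
            r=run(al,psi,flip)
            if r[0] and not isinstance(r,str) and r[0]>=110: print(flip,al,psi,r)
```

```text
0 30 -150 (115, [0.01, 1.47, 0.22, -1.21, 2.59, 0.37], [0.91, 0.06, 0.23])
0 30 -120 (125, [0.2, 1.18, 0.84, -1.3, 2.25, 0.51], [0.79, 0.21, 0.16])
0 30 -90 (110, [0.28, 0.6, 1.55, -1.27, 1.7, 0.63], [0.6, 0.22, 0.27])
0 45 -150 (120, [0.01, 1.37, 0.26, -0.98, 2.54, 0.54], [0.91, 0.06, 0.29])
0 45 -120 (135, [0.22, 1.19, 0.78, -1.23, 2.24, 0.52], [0.8, 0.23, 0.18])
0 45 -90 (130, [0.35, 0.72, 1.48, -1.29, 1.79, 0.68], [0.6, 0.27, 0.22])
0 60 -150 (130, [0.02, 1.43, 0.13, -0.94, 2.54, 0.54], [0.92, 0.07, 0.31])
0 60 -120 (135, [0.2, 1.02, 0.87, -1.01, 2.13, 0.59], [0.79, 0.22, 0.28])
0 60 -90 (135, [0.34, 0.62, 1.5, -1.16, 1.71, 0.63], [0.6, 0.27, 0.28])
1 0 0 (135, [-0.53, 1.09, 1.95, 2.66, 2.27, -1.51], [0.3, -0.12, -0.07])
1 0 30 (135, [-0.78, 1.12, 1.74, 2.08, 2.25, -1.21], [0.34, -0.27, -0.07])
1 0 60 (135, [-0.78, 1.24, 1.36, 1.87, 2.34, -0.8], [0.45, -0.37, -0.07])
1 0 90 (135, [-0.67, 1.46, 0.87, 1.93, 2.51, -0.29], [0.6, -0.41, -0.07])
1 0 120 (135, [-0.53, 1.85, 0.14, 2.41, 2.59, 0.53], [0.75, -0.37, -0.07])
1 30 30 (135, [-0.99, 0.63, 2.06, 1.73, 1.78, -1.11], [0.26, -0.31, 0.09])
1 30 60 (135, [-0.93, 0.89, 1.53, 1.44, 2.03, -0.83], [0.4, -0.45, 0.09])
1 30 90 (135, [-0.77, 1.23, 0.91, 1.37, 2.35, -0.55], [0.6, -0.5, 0.09])
1 30 120 (125, [-0.57, 1.58, 0.16, 1.44, 2.66, -0.19], [0.79, -0.45, 0.16])
1 45 60 (135, [-0.94, 0.7, 1.6, 1.28, 1.88, -0.78], [0.4, -0.46, 0.18])
1 45 90 (135, [-0.78, 1.08, 0.97, 1.15, 2.24, -0.63], [0.6, -0.52, 0.18])
1 45 120 (130, [-0.58, 1.52, 0.15, 1.2, 2.64, -0.37], [0.79, -0.45, 0.22])
1 60 120 (135, [-0.58, 1.41, 0.23, 0.94, 2.57, -0.58], [0.79, -0.45, 0.28])
```

Run:
```python
from ik import *
rad=np.radians; bin_=np.array([.598,-.118]); F=np.diag([-1.,-1,1])
al=45
q0=np.array([-.74,.43,1.13,.05,1.93,1.7])
p,Rm=tool(np.array([.4276,-.2954,0]),rad(-49.8),0,rad(al)); q,e=ik(p,Rm@F,q0); print("pick",q.round(2),e)
for psi in (60,80,100):
    qq=q
    for ps in np.linspace(-49.8,psi,5):
        p,Rm=tool(np.array([.5,-.2,.15]),rad(ps),0,rad(al)); qq,e=ik(p,Rm@F,qq); print(" yaw",round(ps),qq.round(2),round(e,4))
    d=np.array([np.cos(rad(psi)),np.sin(rad(psi))])
    for th in (0,30,60,90,110,120,130):
        c=cup_from_lip(np.r_[bin_+.03*d,.08],rad(psi),rad(th)); p,Rm=tool(c,rad(psi),rad(th),rad(al)); qq,e=ik(p,Rm@F,qq); print(psi,th,"tcp",p.round(3),qq.round(2),round(e,4),"w",fk(qq,V)[2].round(2))
    for pm in (60,100,130,160,180,200,220):
        p,Rm=tool(np.array([.603,-.314,.003]),rad(pm),0,rad(al)); qm,e=ik(p,Rm@F,qq); print("  mat",pm,qm.round(2),round(e,4),fk(qm,V)[2].round(2))
```

```text
pick [-0.77  1.06  0.78  0.08  2.08  1.68] 9.424877673237669e-14
 yaw -50 [-0.62  0.92  0.73  0.22  2.26  1.89] 0.0
 yaw -22 [-0.44  1.01  0.58 -0.05  2.34  1.5 ] 0.0
 yaw 5 [-0.27  0.92  0.71 -0.32  2.23  1.12] 0.0
 yaw 33 [-0.1   0.71  1.04 -0.5   2.01  0.83] 0.0
 yaw 60 [ 0.05  0.42  1.43 -0.65  1.74  0.61] 0.0
60 0 tcp [0.668 0.004 0.045] [ 0.22  1.02  0.81 -0.57  1.86  0.74] 0.0 w [0.8  0.23 0.31]
60 30 tcp [0.67  0.006 0.105] [ 0.05  0.54  1.22 -0.22  1.53  0.6 ] 0.0 w [0.72 0.09 0.47]
60 60 tcp [ 0.656 -0.018  0.158] [-0.25  0.22  1.53  0.26  1.33  0.22] 0.0 w [ 0.61 -0.1   0.52]
60 90 tcp [ 0.631 -0.061  0.191] [-0.62  0.17  1.7   0.79  1.42 -0.28] 0.0 w [ 0.5  -0.29  0.46]
60 110 tcp [ 0.611 -0.096  0.196] [-0.81  0.34  1.71  1.05  1.61 -0.55] 0.0 w [ 0.44 -0.39  0.35]
60 120 tcp [ 0.601 -0.113  0.194] [-0.88  0.47  1.68  1.15  1.71 -0.66] 0.0 w [ 0.42 -0.43  0.29]
60 130 tcp [ 0.591 -0.13   0.187] [-0.93  0.62  1.63  1.24  1.82 -0.74] 0.0 w [ 0.4  -0.45  0.22]
  mat 60 [-0.11  0.85  1.11 -0.7   1.57  0.56] 0.0 [ 0.77 -0.03  0.3 ]
  mat 100 [-0.08  0.35  1.84 -0.96  0.99  0.
[... 2564 characters left out ...]
 tcp [ 0.597 -0.113  0.194] [-0.68  0.97  0.92  0.92  2.23 -0.67] 0.0 w [ 0.66 -0.47  0.29]
100 130 tcp [ 0.6   -0.132  0.187] [-0.71  1.14  0.79  1.06  2.33 -0.61] 0.0 w [ 0.67 -0.5   0.22]
  mat 60 [-0.11  0.85  1.11 -0.7   1.57  0.56] 0.0 [ 0.77 -0.03  0.3 ]
  mat 100 [-0.08  0.35  1.84 -0.96  0.99  0.32] 0.0 [0.55 0.01 0.3 ]
  mat 130 [-0.29 -0.01  2.25 -1.12  0.45 -0.06] 0.0 [ 0.39 -0.06  0.3 ]
  mat 160 [-0.71 -0.13  2.34  0.82  0.3  -2.63] 0.042 [ 0.31 -0.2   0.3 ]
  mat 180 [-0.78 -0.04  2.16  0.57  0.57 -2.63] 0.257 [ 0.34 -0.26  0.34]
  mat 200 [-0.78  0.11  1.94  0.38  0.79 -2.63] 0.4884 [ 0.39 -0.32  0.37]
  mat 220 [-0.74  0.26  1.73  0.24  0.97 -2.63] 0.7274 [ 0.46 -0.35  0.39]
```

Run:
```python
from ik import *
rad=np.radians; F=np.diag([-1.,-1,1])
q=np.array([-.77,1.06,.78,.08,2.08,1.68])
for al in (30,45):
  for pm in (-50,-70,-90,-110,-130,-150,-170):
    for x,z in ((.003,0),(.1,0)):
        p,Rm=tool(np.array([.603,-.314,x]),rad(pm),0,rad(al)); qm,e=ik(p,Rm@F,q); print(al,pm,x,qm.round(2),round(e,4),fk(qm,V)[2].round(2))
```

```text
30 -50 0.003 [-0.64  1.39  0.13  0.14  2.13  1.84] 0.0 [ 0.77 -0.51  0.35]
30 -50 0.1 [-0.64  1.33  0.05  0.15  2.25  1.87] 0.0163 [ 0.76 -0.5   0.45]
30 -70 0.003 [-0.73  1.16  0.51  0.25  1.93  2.1 ] 0.0 [ 0.69 -0.55  0.35]
30 -70 0.1 [-0.73  1.09  0.44  0.27  2.07  2.13] 0.0 [ 0.69 -0.55  0.45]
30 -90 0.003 [-0.82  0.95  0.84  0.35  1.74  2.32] 0.0 [ 0.6  -0.57  0.35]
30 -90 0.1 [-0.82  0.86  0.79  0.37  1.87  2.37] 0.0 [ 0.6  -0.57  0.45]
30 -110 0.003 [-0.89  0.74  1.15  0.44  1.53  2.52] 0.0 [ 0.52 -0.55  0.35]
30 -110 0.1 [-0.89  0.65  1.11  0.45  1.66  2.58] 0.0 [ 0.52 -0.55  0.45]
30 -130 0.003 [-0.96  0.53  1.48  0.57  1.31  2.63] 0.0765 [ 0.42 -0.51  0.34]
30 -130 0.1 [-0.97  0.41  1.46  0.59  1.43  2.63] 0.1443 [ 0.41 -0.52  0.43]
30 -150 0.003 [-1.02  0.32  1.82  0.79  1.07  2.63] 0.2119 [ 0.33 -0.44  0.32]
30 -150 0.1 [-1.06  0.18  1.81  0.8   1.21  2.63] 0.3024 [ 0.31 -0.45  0.4 ]
30 -170 0.003 [-1.03  0.12  2.13  1.08  0.81  2.63] 0.3156 [ 0.27 -0.35  0.29]
30 -170 0.1 [-1.09 -0.05  2.14  1.06  0.97  2.63] 0.4379 [ 0.25 -0.36  0.35]
45 -50 0.003 [-0.67  1.45  0.05  0.
[... 333 characters left out ...]
-0.64  0.3 ]
45 -90 0.1 [-0.87  1.11  0.52  0.55  2.1   2.41] 0.0 [ 0.6  -0.64  0.39]
45 -110 0.003 [-0.97  0.91  1.01  0.62  1.71  2.46] 0.0 [ 0.49 -0.62  0.3 ]
45 -110 0.1 [-0.97  0.8   0.99  0.64  1.82  2.53] 0.0 [ 0.49 -0.62  0.39]
45 -130 0.003 [-1.04  0.66  1.4   0.74  1.45  2.57] 0.0 [ 0.39 -0.56  0.3 ]
45 -130 0.1 [-1.04  0.52  1.4   0.74  1.55  2.63] 0.0296 [ 0.39 -0.56  0.39]
45 -150 0.003 [-1.08  0.41  1.77  0.9   1.18  2.63] 0.0362 [ 0.31 -0.48  0.29]
45 -150 0.1 [-1.11  0.26  1.79  0.93  1.29  2.63] 0.1357 [ 0.29 -0.48  0.37]
45 -170 0.003 [-1.07  0.18  2.11  1.16  0.9   2.63] 0.1032 [ 0.26 -0.37  0.27]
45 -170 0.1 [-1.12 -0.    2.14  1.17  1.03  2.63] 0.2313 [ 0.23 -0.37  0.33]
```

Call:
drive_tool([
  {"claw": 0.4, "linear": [0, 0, 0], "angular": [0, 0, 10]},
  {"claw": 0.4, "linear": [0, 0, 0], "angular": [0, 0, 10]},
  {"claw": 0.4, "linear": [0, 0, 0], "angular": [0, 0, 10]},
  {"claw": 0.4, "linear": [0, 0, 0], "angular": [0, 0, 10]},
  {"claw": 0.4, "linear": [0, 0, 0], "angular": [0, 0, 10]},
  {"claw": 0.4, "linear": [0, 0, 0], "angular": [0, 0, 10]},
  {"claw": 0.4, "linear": [0, 0, 0], "angular": [0, 0, 10]},
  {"claw": 0.4, "linear": [0, 0, 0], "angular": [0, 0, 10]},
  {"claw": 0.4, "linear": [0, 0, 0], "angular": [0, 0, 10]},
])

```text
t: 39.52
tool_pos: [0.4764, -0.3409, 0.2473]
orientation: [-2.65, -0.953, 0.166]
force: [-0.3, 0.1, -1.0]
opening: 0.0558
```

Call:
drive_tool([
  {"claw": 0.4, "linear": [0, 0, 0], "angular": [0, 0, 10]},
  {"claw": 0.4, "linear": [0, 0, 0], "angular": [0, 0, 10]},
  {"claw": 0.4, "linear": [0, 0, 0], "angular": [0, 0, 10]},
  {"claw": 0.4, "linear": [0, 0, 0], "angular": [0, 0, 10]},
  {"claw": 0.4, "linear": [0, 0, 0], "angular": [0, 0, 10]},
  {"claw": 0.4, "linear": [0, 0, 0], "angular": [0, 0, 10]},
  {"claw": 0.4, "linear": [0, 0, 0], "angular": [0, 0, 10]},
  {"claw": 0.4, "linear": [0, 0, 0], "angular": [0, 0, 10]},
  {"claw": 0.4, "linear": [0, 0, 0], "angular": [0, 0, 10]},
  {"claw": 0.4, "linear": [0, 0, 0], "angular": [0, -7.5, 0]},
  {"claw": 0.4, "linear": [0, 0, 0], "angular": [0, -7.5, 0]},
  {"claw": 0.4, "linear": [0, 0, 0], "angular": [0, 0, 0]},
])

```text
t: 41.02
tool_pos: [0.4758, -0.341, 0.241]
orientation: [-2.512, 1.176, 0.796]
force: [-0.7, 0.2, 0.1]
opening: 0.0559
```

```bash
cat > cupfit.py <<'E'
from h import *
from scipy.optimize import least_squares
th=np.linspace(0,2*np.pi,200); ring=np.c_[50*np.cos(th),50*np.sin(th),np.full(200,62)]/1e3
E
python3 - <<'E'
from go import *; from ik import tool,R as RR
F=np.diag([-1.,-1,1]); rad=np.radians
for n in ["scene","side"]:
    p=read_camera(n); print(n,[(round(d["p"],2),np.round(d["at"],3)) for d in search_frame(p,"cup")][:2])
    c=np.array([.4276,-.2954,0]); h=rad(-49.8)
    th=np.linspace(0,2*np.pi,40); pts=[c+[.05*np.cos(a),.05*np.sin(a),.062] for a in th]+[c+[.092*np.cos(h),.092*np.sin(h),.056]]
    save(p,n+"16",(260,125,340,185) if n=="scene" else (240,250,340,325),10 if n=="scene" else 8,pts=proj(p,pts))
c=np.array([.4276,-.2954,0])
p,Rm=tool(c,rad(-49.8),0,rad(35)); Rm=Rm@F
go(p-.08*Rm[:,2],Rm); go(p,Rm)
E
```

```text
scene [(0.58, array([ 0.437, -0.321,  0.041]))]
side [(0.78, array([ 0.441, -0.287,  0.037])), (0.43, array([ 0.599, -0.317,  0.005]))]
t 41.23 tcp [ 0.4767 -0.3413  0.2468] F [0.1 0.5 0.2] open 55.8 q [-0.75  0.7   0.83  0.09  2.2   1.72]
turn deg [-0.2 -0.5 -0.2]
shift cm after turn [12.45  0.79 10.4 ]  before turn [12.37  0.78 10.5 ]
t 41.23 tcp [ 0.4767 -0.3413  0.2468] F [0.1 0.5 0.2] open 55.8 q [-0.75  0.7   0.83  0.09  2.2   1.72]
turn deg [-0.2 -0.5 -0.2]
shift cm after turn [12.45  0.79 18.4 ]  before turn [12.3   0.81 18.5 ]
```

View pics/scene16.png

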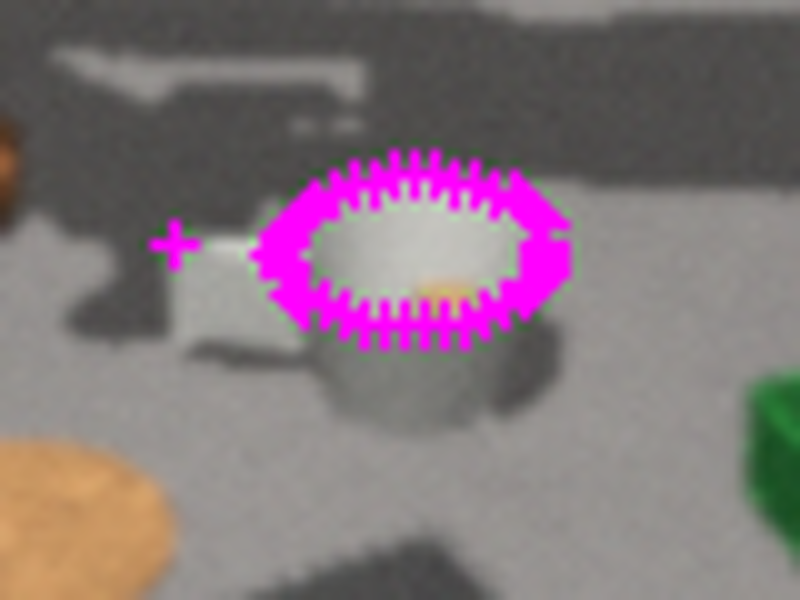

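View pics/side16.png

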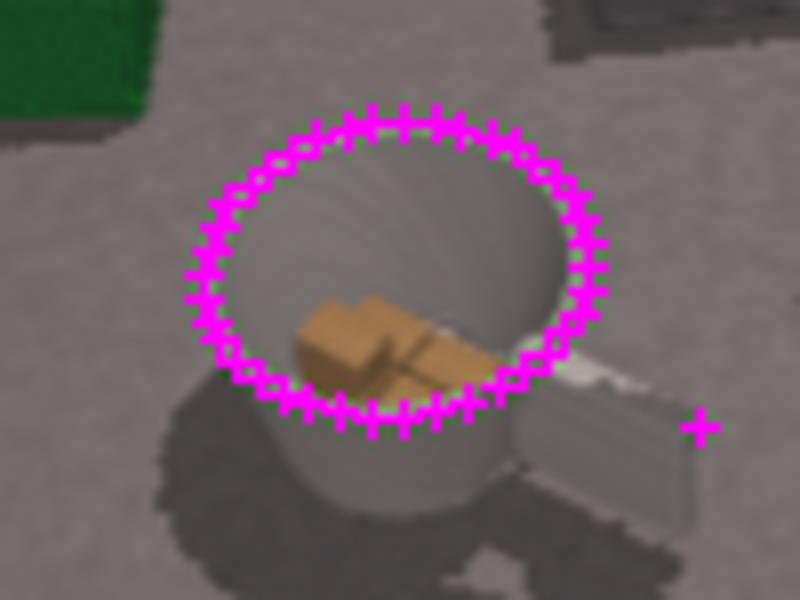

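Call:
drive_tool([
  {"claw": 0.4, "linear": [4, 0.8, 0], "angular": [0, 0, 0]},
  {"claw": 0.4, "linear": [4, 0, 0], "angular": [0, 0, 0]},
  {"claw": 0.4, "linear": [4.4, 0, 0], "angular": [0, 0, 0]},
  {"claw": 0.4, "linear": [0, 0, 4], "angular": [0, 0, 0]},
  {"claw": 0.4, "linear": [0, 0, 4], "angular": [0, 0, 0]},
  {"claw": 0.4, "linear": [0, 0, 2.4], "angular": [0, 0, 0]},
  {"claw": 0.4, "linear": [0, 0, 0], "angular": [0, 0, 0]},
  {"claw": 0.4, "linear": [0, 0, 0], "angular": [0, 0, 0]},
])

```text
t: 42.22
tool_pos: [0.4968, -0.3779, 0.0924]
orientation: [-2.517, 1.177, 0.785]
force: [-0.2, -0.7, -0.2]
opening: 0.0559
```

Run:
```python
from go import *; from ik import tool,R as RR
F=np.diag([-1.,-1,1]); rad=np.radians
c=np.array([.4276,-.2954,0])
p,Rm=tool(c,rad(-49.8),0,rad(35)); Rm=Rm@F
go(p,Rm)
q=read_camera("side"); save(q,"s17",(210,180,410,330),4)
q=read_camera("wrist"); save(q,"w17")
```

```text
t 42.23 tcp [ 0.4968 -0.3779  0.0924] F [-0.2 -0.7 -0.2] open 55.9 q [-0.77  0.92  0.79  0.07  2.03  1.69]
turn deg [-0.2 -0.3 -0.3]
shift cm after turn [ 0.24 -0.04  8.11]  before turn [ 0.2  -0.01  8.11]
```

View pics/s17.png

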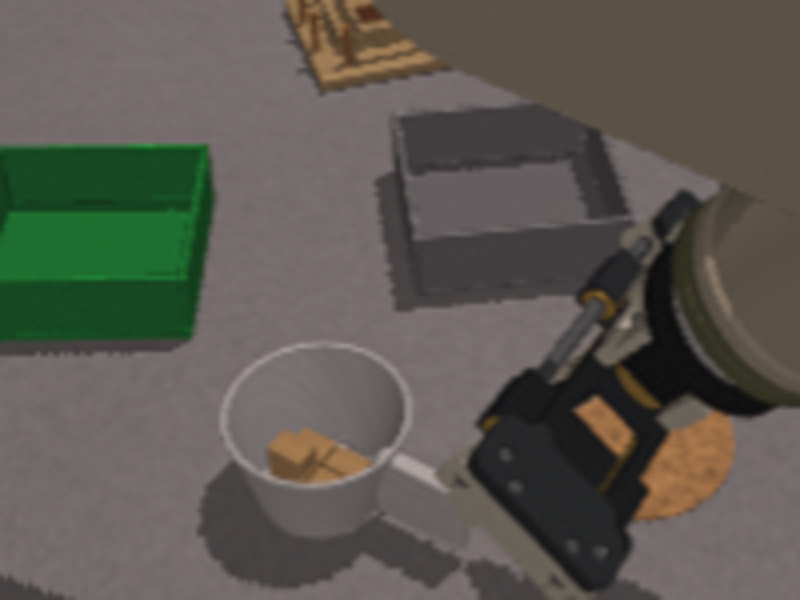

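View pics/w17.png

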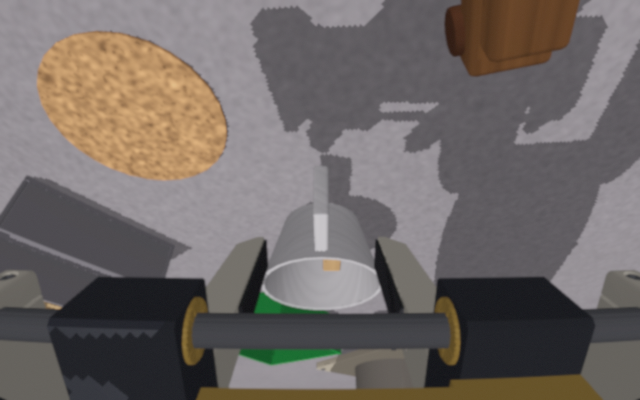

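Call:
drive_tool([
  {"claw": 0.4, "linear": [0.2, 0, 2], "angular": [0, 0, 0]},
  {"claw": 0.4, "linear": [0, 0, 2], "angular": [0, 0, 0]},
  {"claw": 0.4, "linear": [0, 0, 2], "angular": [0, 0, 0]},
  {"claw": 0.4, "linear": [0, 0, 1.2], "angular": [0, 0, 0]},
  {"claw": 0.4, "linear": [0, 0, 0.9], "angular": [0, 0, 0]},
  {"claw": 0.4, "linear": [0, 0, 0], "angular": [0, 0, 0]},
  {"claw": 0.4, "linear": [0, 0, 0], "angular": [0, 0, 0]},
])

```text
t: 43.2
tool_pos: [0.4673, -0.343, 0.022]
orientation: [-2.514, 1.176, 0.791]
force: [0.1, -0.4, -0.1]
opening: 0.0554
```

Run:
```python
from go import *; from ik import tool,R as RR
F=np.diag([-1.,-1,1]); rad=np.radians
c=np.array([.4276,-.2954,0])
p,Rm=tool(c,rad(-49.8),0,rad(35)); Rm=Rm@F
go(p,Rm)
q=read_camera("side"); save(q,"s18",(210,180,410,330),4)
```

```text
t 43.2 tcp [ 0.4673 -0.343   0.022 ] F [ 0.1 -0.4 -0.1] open 55.4 q [-0.76  0.86  1.01  0.07  1.87  1.68]
turn deg [-0.2 -0.1 -0.3]
shift cm after turn [-0.05 -0.04 -0.28]  before turn [-0.05 -0.04 -0.28]
```

View pics/s18.png

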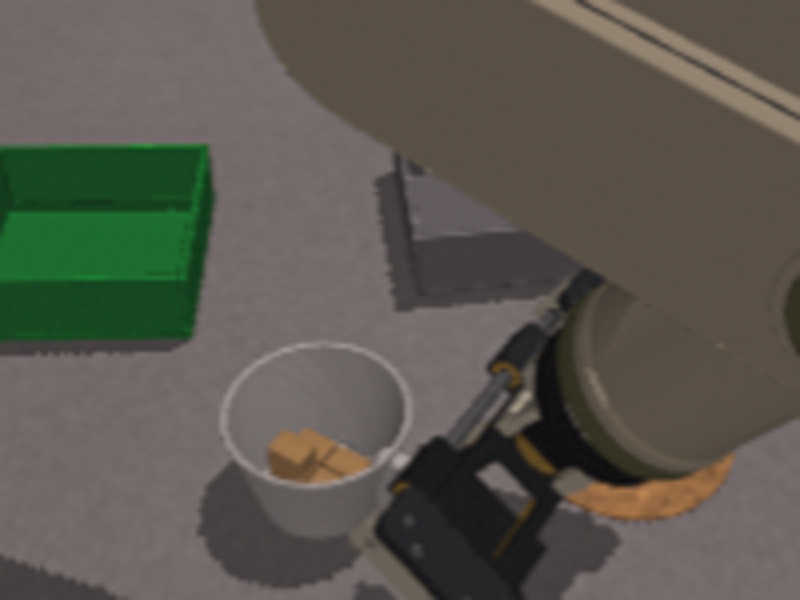

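Call:
drive_tool([
  {"claw": 1, "linear": [0, 0, -0.2], "angular": [0, 0, 0]},
  {"claw": 1, "linear": [0, 0, 0], "angular": [0, 0, 0]},
  {"claw": 1, "linear": [0, 0, 0], "angular": [0, 0, 0]},
  {"claw": 1, "linear": [0, 0, 0], "angular": [0, 0, 0]},
  {"claw": 1, "linear": [0, 0, 0], "angular": [0, 0, 0]},
  {"claw": 1, "linear": [0, 0, 0], "angular": [0, 0, 0]},
  {"claw": 1, "linear": [0, 0, 0], "angular": [0, 0, 0]},
  {"claw": 1, "linear": [0, 0, 0], "angular": [0, 0, 0]},
  {"claw": 1, "linear": [0, 0, 0], "angular": [0, 0, 0]},
], newtons=55)

```text
t: 44.38
tool_pos: [0.4676, -0.3433, 0.0229]
orientation: [-2.514, 1.176, 0.793]
force: [-0.3, -0.2, 0.2]
opening: 0.0095
```

Call:
drive_tool([
  {"claw": 1, "linear": [-0.6, 0, -0.8], "angular": [0, 0, 0]},
  {"claw": 1, "linear": [-1.2, 0, -1.6], "angular": [0, 0, 0]},
  {"claw": 1, "linear": [-1.2, 0, -1.6], "angular": [0, 0, 0]},
  {"claw": 1, "linear": [0, 0, 0], "angular": [0, 0, 0]},
  {"claw": 1, "linear": [0, 0, 0], "angular": [0, 0, 0]},
])

```text
t: 45.0
tool_pos: [0.4667, -0.3422, 0.0731]
orientation: [-2.514, 1.176, 0.792]
force: [1.1, -0.7, -2.0]
opening: 0.0097
```

Run:
```python
from go import *
go()
for n,c in [("side",(210,150,410,300)),("scene",(230,90,390,210))]:
    q=read_camera(n); save(q,n+"19",c,4 if n=="side" else 5)
```

```text
t 45.0 tcp [ 0.4667 -0.3422  0.0731] F [ 1.1 -0.7 -2. ] open 9.7 q [-0.76  0.8   1.01  0.07  1.94  1.69]
turn deg [0. 0. 0.]
```

View pics/side19.png

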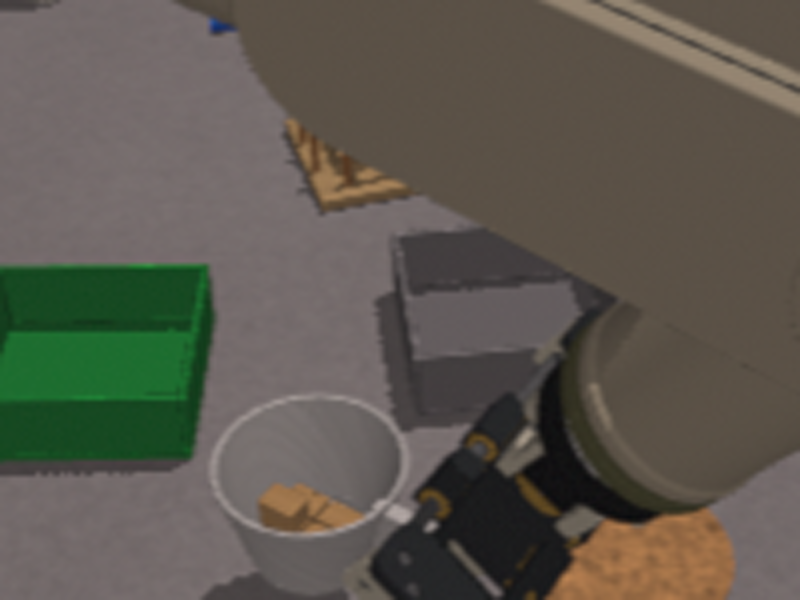

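View pics/scene19.png

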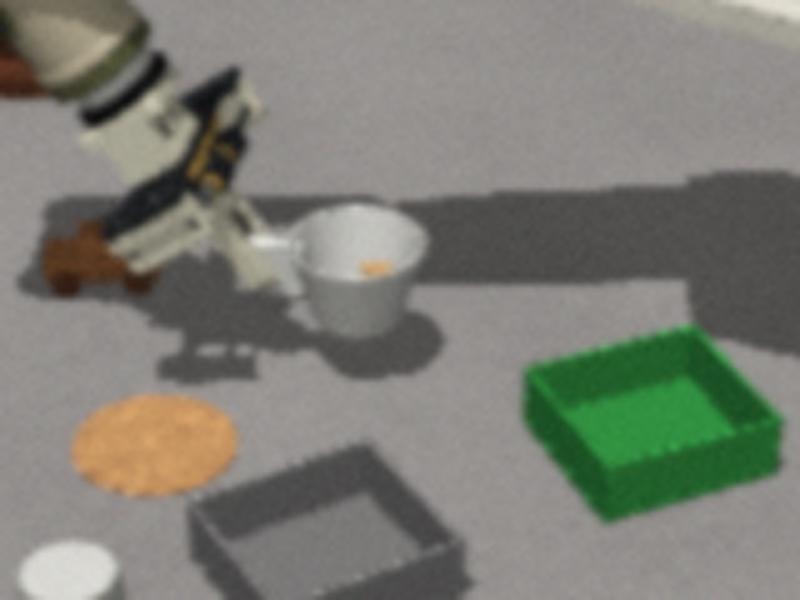

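The cup is held upright with about 2 N of load. Planning the carry and the pour.

```bash
cat > plan.py <<'E'
from ik import *
rad=np.radians; F=np.diag([-1.,-1,1])
bin_=np.array([.598,-.118])
def rows(poses,q):
    """poses: list of (p,R); prints per-row tool-frame shift(before turn, i.e. in previous frame) and turn"""
    for (p0,R0),(p1,R1) in zip(poses[:-1],poses[1:]):
        lin=R0.T@(p1-p0)*100; ang=np.degrees(R.from_matrix(R0.T@R1).as_rotvec())
        qn,e=ik(p1,R1,q); print("lin",lin.round(2),"ang",ang.round(1),"| tcp",p1.round(3),"q",qn.round(2),"e",round(e,4),"dq",np.abs(qn-q).max().round(2),"wz",fk(qn,V)[2].round(2)); q=qn
E
python3 - <<'E'
from plan import *; from h import read_state
st=read_state(); q=st["q"]; R0=R.from_rotvec(st["orientation"]).as_matrix(); p0=st["tool_pos"]
al=rad(35)
d=np.array([np.cos(rad(80)),np.sin(rad(80))])
c=cup_from_lip(np.r_[bin_+.03*d,.19],rad(80),0); pe,Re=tool(c,rad(80),0,al); Re=Re@F
print("end tcp",pe, "cup",c)
# lift 10cm
P=[(p0,R0)]
for k in range(1,3): P.append((p0+[0,0,.05*k],R0))
n=14; pl=P[-1][0]
for k in range(1,n+1):
    s=k/n; psi=-49.8+s*129.8
    Rk=(R.from_euler("z",s*129.8,degrees=True)).as_matrix()@R0
    P.append((pl+s*(pe-pl),Rk))
rows(P,q)
E
```

```text
end tcp [0.62286933 0.02304098 0.15259994] cup [ 0.61189185 -0.03921538  0.128     ]
lin [-2.87  0.   -4.09] ang [0. 0. 0.] | tcp [ 0.466 -0.342  0.122] q [-0.76  0.76  0.99  0.07  2.01  1.69] e 0.0 dq 0.07 wz [ 0.6  -0.51  0.43]
lin [-2.87  0.   -4.09] ang [0. 0. 0.] | tcp [ 0.466 -0.342  0.172] q [-0.76  0.72  0.95  0.07  2.08  1.7 ] e 0.0 dq 0.08 wz [ 0.6  -0.51  0.48]
lin [-0.97 -2.53  0.85] ang [-5.3  0.  -7.6] | tcp [ 0.477 -0.316  0.171] q [-0.68  0.71  0.96  0.02  2.08  1.6 ] e 0.0 dq 0.1 wz [ 0.64 -0.46  0.48]
lin [-0.62 -2.7   0.61] ang [-5.3  0.  -7.6] | tcp [ 0.489 -0.29   0.169] q [-0.61  0.71  0.97 -0.04  2.07  1.51] e 0.0 dq 0.09 wz [ 0.67 -0.4   0.48]
lin [-0.26 -2.81  0.35] ang [-5.3  0.  -7.6] | tcp [ 0.5   -0.264  0.168] q [-0.52  0.7   0.99 -0.09  2.06  1.42] e 0.0 dq 0.09 wz [ 0.7  -0.35  0.48]
lin [ 0.12 -2.84  0.09] ang [-5.3  0.  -7.6] | tcp [ 0.511 -0.237  0.167] q [-0.44  0.68  1.01 -0.14  2.05  1.33] e 0.0 dq 0.09 wz [ 0.72 -0.29  0.47]
lin [ 0.49 -2.79 -0.17] ang [-5.3  0.  -7.6] | tcp [ 0.522 -0.211  0.165] q [-0.36  0.67  1.03 -0.19  2.02  1.24] e 0.0 dq
[... 666 characters left out ...]
.  -7.6] | tcp [ 0.578 -0.081  0.158] q [ 0.02  0.59  1.16 -0.41  1.85  0.82] e 0.0 dq 0.08 wz [0.74 0.06 0.47]
lin [ 2.2  -1.16 -1.37] ang [-5.3  0.  -7.6] | tcp [ 0.589 -0.055  0.157] q [ 0.09  0.57  1.19 -0.45  1.81  0.74] e 0.0 dq 0.08 wz [0.72 0.11 0.46]
lin [ 2.32 -0.73 -1.46] ang [-5.3  0.  -7.6] | tcp [ 0.6   -0.029  0.155] q [ 0.15  0.54  1.23 -0.48  1.75  0.66] e 0.0 dq 0.08 wz [0.7  0.16 0.46]
lin [ 2.39 -0.28 -1.51] ang [-5.3  0.  -7.6] | tcp [ 0.612 -0.003  0.154] q [ 0.21  0.52  1.26 -0.51  1.7   0.58] e 0.0 dq 0.08 wz [0.68 0.2  0.46]
lin [ 2.4   0.18 -1.51] ang [-5.3  0.  -7.6] | tcp [0.623 0.023 0.153] q [ 0.27  0.49  1.3  -0.55  1.63  0.49] e 0.0 dq 0.08 wz [0.66 0.24 0.46]
```

Call:
drive_tool([
  {"claw": 1, "linear": [-2.87, 0, -4.09], "angular": [0, 0, 0]},
  {"claw": 1, "linear": [-2.87, 0, -4.09], "angular": [0, 0, 0]},
  {"claw": 1, "linear": [-0.97, -2.53, 0.85], "angular": [-5.3, 0, -7.6]},
  {"claw": 1, "linear": [-0.62, -2.7, 0.61], "angular": [-5.3, 0, -7.6]},
  {"claw": 1, "linear": [-0.26, -2.81, 0.35], "angular": [-5.3, 0, -7.6]},
  {"claw": 1, "linear": [0.12, -2.84, 0.09], "angular": [-5.3, 0, -7.6]},
  {"claw": 1, "linear": [0.49, -2.79, -0.17], "angular": [-5.3, 0, -7.6]},
  {"claw": 1, "linear": [0.85, -2.67, -0.43], "angular": [-5.3, 0, -7.6]},
  {"claw": 1, "linear": [1.2, -2.49, -0.67], "angular": [-5.3, 0, -7.6]},
  {"claw": 1, "linear": [0, 0, 0], "angular": [0, 0, 0]},
])

```text
t: 46.35
tool_pos: [0.5453, -0.1557, 0.1622]
orientation: [2.9, 0.387, -0.916]
force: [0.5, -0.7, -1.3]
opening: 0.0101
```

Call:
drive_tool([
  {"claw": 1, "linear": [1.51, -2.23, -0.89], "angular": [-5.3, 0, -7.6]},
  {"claw": 1, "linear": [1.79, -1.92, -1.08], "angular": [-5.3, 0, -7.6]},
  {"claw": 1, "linear": [2.02, -1.56, -1.25], "angular": [-5.3, 0, -7.6]},
  {"claw": 1, "linear": [2.2, -1.16, -1.37], "angular": [-5.3, 0, -7.6]},
  {"claw": 1, "linear": [2.32, -0.73, -1.46], "angular": [-5.3, 0, -7.6]},
  {"claw": 1, "linear": [2.39, -0.28, -1.51], "angular": [-5.3, 0, -7.6]},
  {"claw": 1, "linear": [2.4, 0.18, -1.51], "angular": [-5.3, 0, -7.6]},
  {"claw": 1, "linear": [0, 0, 0], "angular": [0, 0, 0]},
  {"claw": 1, "linear": [0, 0, 0], "angular": [0, 0, 0]},
])

```text
t: 47.48
tool_pos: [0.6231, 0.0216, 0.1537]
orientation: [2.063, 1.713, -0.649]
force: [-0.6, -0.4, -2.0]
opening: 0.0098
```

```bash
cat > pour.py <<'E'
from plan import *; from h import *
st=read_state(); q=st["q"]; R0=R.from_rotvec(st["orientation"]).as_matrix(); p0=st["tool_pos"]
al=rad(35); d=np.array([np.cos(rad(80)),np.sin(rad(80))])
print("t",st["t"],"tcp",p0.round(4),"q",q.round(2),"open",st["opening"])
def pose(th,z,off=.03):
    c=cup_from_lip(np.r_[bin_+off*d,z],rad(80),rad(th)); p,Rm=tool(c,rad(80),rad(th),al); return p,Rm@F
E
python3 - <<'E'
from pour import *
P=[(p0,R0)]
for th in range(0,121,8)[0:16]:
    z=np.interp(th,[0,45,75,90,120],[.19,.15,.11,.09,.085]); P.append(pose(th,z))
rows(P,q)
for n,c in [("side",(200,90,440,270)),("scene",(230,90,390,210))]:
    p=read_camera(n); save(p,n+"20",c,3.3 if n=="side" else 5)
E
```

```text
t 47.475 tcp [0.6231 0.0216 0.1537] q [ 0.27  0.49  1.3  -0.54  1.64  0.49] open 0.009820851757310909
lin [ 0.18 -0.05  0.01] ang [  0.7 179.8  -0.7] | tcp [0.623 0.023 0.153] q [-0.4   1.5   1.08  2.11  2.43 -0.64] e 0.0 dq 2.65 wz [ 0.59 -0.19 -0.15]
lin [0.18 0.   0.97] ang [-0.  8. -0.] | tcp [0.624 0.027 0.162] q [-0.32  1.54  1.05  2.32  2.48 -0.55] e 0.0 dq 0.21 wz [ 0.59 -0.14 -0.17]
lin [ 0.27 -0.    0.92] ang [0. 8. 0.] | tcp [0.624 0.029 0.171] q [-0.23  1.57  1.02  2.55  2.52 -0.44] e 0.0 dq 0.23 wz [ 0.6  -0.09 -0.18]
lin [0.36 0.   0.88] ang [0. 8. 0.] | tcp [0.624 0.028 0.181] q [-0.15  1.58  1.    2.79  2.55 -0.32] e 0.0 dq 0.25 wz [ 0.61 -0.04 -0.19]
lin [0.45 0.   0.86] ang [-0.  8. -0.] | tcp [0.623 0.026 0.19 ] q [-0.07  1.59  0.98  3.05  2.56 -0.18] e 0.0 dq 0.25 wz [ 0.62  0.01 -0.19]
lin [ 0.55 -0.    0.85] ang [ 0.  8. -0.] | tcp [0.622 0.021 0.199] q [ 0.    1.57  0.97  3.3   2.56 -0.05] e 0.0 dq 0.25 wz [ 0.63  0.05 -0.18]
lin [0.66 0.   0.71] ang [-0.  8. -0.] | tcp [0.621 0.014 0.205] q [0.07 1.55 0.97 3.54 2.54 0.08] e 0.0 dq 0.24 wz [ 0.64  0.1  -0.16]
l
[... 563 characters left out ...]
 0.   0.8 ] ang [0. 8. 0.] | tcp [ 0.61  -0.048  0.205] q [0.28 1.32 1.04 4.45 2.32 0.53] e 0.0206 dq 0.13 wz [ 0.66  0.24 -0.03]
lin [0.88 0.   1.34] ang [-0.  8.  0.] | tcp [ 0.608 -0.063  0.206] q [0.26 1.3  1.07 4.45 2.3  0.55] e 0.1594 dq 0.03 wz [ 0.66  0.23 -0.02]
lin [ 0.71 -0.    1.49] ang [-0.  8.  0.] | tcp [ 0.605 -0.08   0.207] q [0.24 1.27 1.12 4.45 2.28 0.58] e 0.2961 dq 0.05 wz [ 0.65  0.21 -0.02]
lin [0.71 0.   1.51] ang [0. 8. 0.] | tcp [ 0.602 -0.096  0.205] q [0.23 1.23 1.2  4.45 2.23 0.63] e 0.4304 dq 0.08 wz [ 0.63  0.2  -0.02]
lin [ 0.72 -0.    1.53] ang [ 0.  8. -0.] | tcp [ 0.599 -0.112  0.202] q [0.23 1.15 1.35 4.45 2.15 0.71] e 0.5589 dq 0.14 wz [ 0.59  0.19 -0.01]
```

View pics/side20.png

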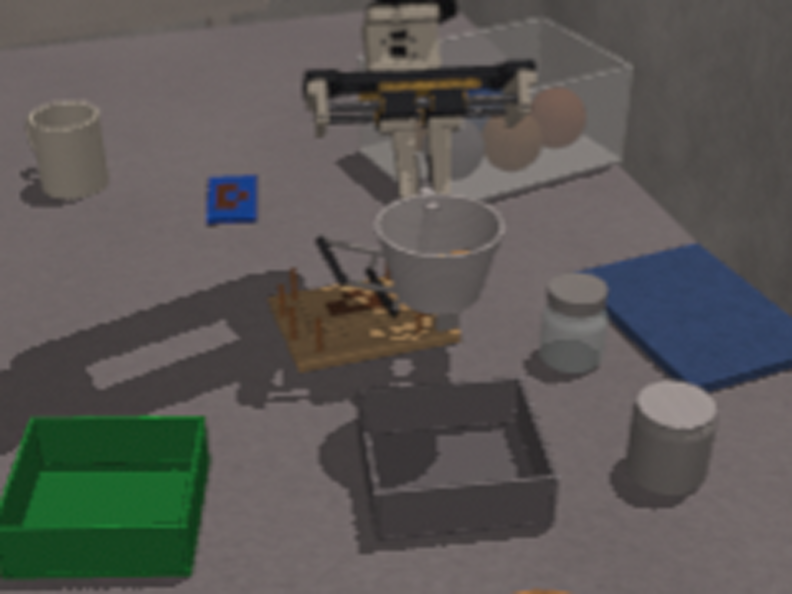

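View pics/scene20.png

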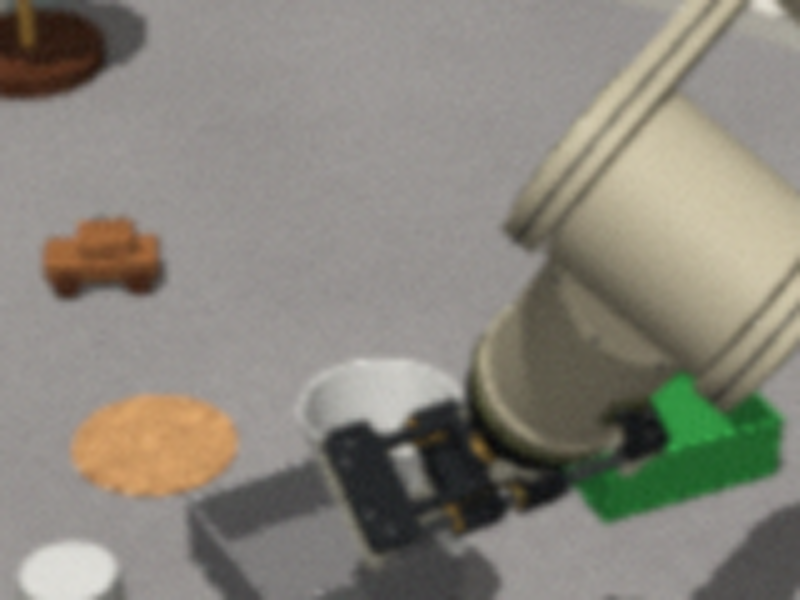

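```bash
sed -i 's/^al=rad(35)/F=np.diag([-1.,-1,1]); al=rad(35)/' pour.py
python3 - <<'E'
from pour import *
P=[(p0,R0)]
for th in range(0,121,8):
    z=np.interp(th,[0,45,75,90,120],[.19,.15,.11,.09,.085]); P.append(pose(th,z))
rows(P,q)
E
```

```text
t 47.575 tcp [0.6234 0.0212 0.1539] q [ 0.26  0.49  1.3  -0.54  1.64  0.49] open 0.010244813618332807
lin [ 0.22 -0.09  0.  ] ang [-0.5 -0.2 -0.5] | tcp [0.623 0.023 0.153] q [ 0.27  0.49  1.31 -0.55  1.63  0.49] e 0.0 dq 0.01 wz [0.66 0.24 0.46]
lin [-0.18  0.   -0.97] ang [0. 8. 0.] | tcp [0.624 0.027 0.162] q [ 0.21  0.41  1.34 -0.43  1.58  0.43] e 0.0 dq 0.11 wz [0.65 0.19 0.5 ]
lin [-0.27 -0.   -0.92] ang [-0.  8. -0.] | tcp [0.624 0.029 0.171] q [ 0.15  0.33  1.38 -0.31  1.54  0.35] e 0.0 dq 0.12 wz [0.65 0.15 0.53]
lin [-0.36  0.   -0.88] ang [-0.  8. -0.] | tcp [0.624 0.028 0.181] q [ 0.07  0.27  1.41 -0.19  1.51  0.27] e 0.0 dq 0.13 wz [0.64 0.1  0.55]
lin [-0.45  0.   -0.86] ang [0. 8. 0.] | tcp [0.623 0.026 0.19 ] q [-0.01  0.22  1.44 -0.05  1.49  0.17] e 0.0 dq 0.13 wz [0.63 0.04 0.56]
lin [-0.55 -0.   -0.85] ang [-0.  8.  0.] | tcp [0.622 0.021 0.199] q [-0.1   0.19  1.47  0.09  1.48  0.07] e 0.0 dq 0.14 wz [ 0.62 -0.01  0.57]
lin [-0.66  0.   -0.71] ang [0. 8. 0.] | tcp [0.621 0.014 0.205] q [-0.2   0.17  1.49  0.23  1.49 -0.04] e 0.0 dq 0.14 wz [ 0.61 -0.07  0.57]
lin 
[... 623 characters left out ...]
0.] | tcp [ 0.61  -0.048  0.205] q [-0.63  0.4   1.48  0.81  1.72 -0.52] e 0.0 dq 0.09 wz [ 0.56 -0.34  0.43]
lin [-0.88  0.   -1.34] ang [ 0.  8. -0.] | tcp [ 0.608 -0.063  0.206] q [-0.69  0.5   1.44  0.9   1.8  -0.58] e 0.0 dq 0.09 wz [ 0.55 -0.39  0.39]
lin [-0.71 -0.   -1.49] ang [ 0.  8. -0.] | tcp [ 0.605 -0.08   0.207] q [-0.74  0.6   1.39  0.98  1.89 -0.62] e 0.0 dq 0.1 wz [ 0.54 -0.42  0.34]
lin [-0.71  0.   -1.51] ang [-0.  8. -0.] | tcp [ 0.602 -0.096  0.205] q [-0.78  0.71  1.34  1.06  1.97 -0.65] e 0.0 dq 0.11 wz [ 0.54 -0.46  0.29]
lin [-0.72 -0.   -1.53] ang [-0.  8.  0.] | tcp [ 0.599 -0.112  0.202] q [-0.8   0.82  1.28  1.14  2.05 -0.67] e 0.0 dq 0.12 wz [ 0.53 -0.48  0.23]
```

Call:
drive_tool([
  {"claw": 1, "linear": [0.04, -0.09, -0.97], "angular": [-0.5, 7.8, -0.5]},
  {"claw": 1, "linear": [-0.27, 0, -0.92], "angular": [0, 8, 0]},
  {"claw": 1, "linear": [-0.36, 0, -0.88], "angular": [0, 8, 0]},
  {"claw": 1, "linear": [-0.45, 0, -0.86], "angular": [0, 8, 0]},
  {"claw": 1, "linear": [-0.55, 0, -0.85], "angular": [0, 8, 0]},
  {"claw": 1, "linear": [-0.66, 0, -0.71], "angular": [0, 8, 0]},
  {"claw": 1, "linear": [-0.83, 0, -0.52], "angular": [0, 8, 0]},
  {"claw": 1, "linear": [-0.97, 0, -0.56], "angular": [0, 8, 0]},
  {"claw": 1, "linear": [0, 0, 0], "angular": [0, 0, 0]},
  {"claw": 1, "linear": [0, 0, 0], "angular": [0, 0, 0]},
])

```text
t: 48.82
tool_pos: [0.6179, -0.006, 0.2102]
orientation: [-2.117, -1.781, -0.546]
force: [0.8, 0.0, -1.7]
opening: 0.0098
```

Run:
```python
from pour import *
P=[(p0,R0)]
for th in (64,68,72,76,80,84,88,92,96,100,104,108,112,116,120):
    z=np.interp(th,[0,45,75,90,120],[.19,.15,.11,.09,.085]); P.append(pose(th,z))
rows(P,q)
for n,c in [("side",(200,90,440,270)),("scene",(230,90,390,210))]:
    p=read_camera(n); save(p,n+"21",c,3.3 if n=="side" else 5)
```

```text
t 48.825 tcp [ 0.6179 -0.006   0.2102] q [-0.39  0.2   1.51  0.49  1.55 -0.26] open 0.009816014099986501
lin [-0.05 -0.01 -0.01] ang [-0.   0.1  0.1] | tcp [ 0.618 -0.006  0.21 ] q [-0.39  0.2   1.51  0.49  1.55 -0.26] e 0.0 dq 0.0 wz [ 0.59 -0.19  0.54]
lin [-0.53  0.   -0.32] ang [0. 4. 0.] | tcp [ 0.617 -0.013  0.21 ] q [-0.44  0.22  1.51  0.55  1.57 -0.31] e 0.0 dq 0.06 wz [ 0.58 -0.21  0.53]
lin [-0.56 -0.   -0.34] ang [-0.  4. -0.] | tcp [ 0.615 -0.019  0.21 ] q [-0.48  0.25  1.51  0.61  1.6  -0.36] e 0.0 dq 0.06 wz [ 0.58 -0.24  0.51]
lin [-0.59  0.   -0.36] ang [0. 4. 0.] | tcp [ 0.614 -0.026  0.209] q [-0.52  0.28  1.51  0.67  1.63 -0.4 ] e 0.0 dq 0.05 wz [ 0.57 -0.27  0.49]
lin [-0.62 -0.   -0.39] ang [-0.  4.  0.] | tcp [ 0.613 -0.033  0.208] q [-0.56  0.32  1.5   0.72  1.66 -0.44] e 0.0 dq 0.05 wz [ 0.57 -0.29  0.47]
lin [-0.64  0.   -0.41] ang [-0.  4. -0.] | tcp [ 0.612 -0.04   0.207] q [-0.6   0.36  1.49  0.77  1.69 -0.48] e 0.0 dq 0.05 wz [ 0.56 -0.32  0.45]
lin [-0.67  0.   -0.44] ang [0. 4. 0.] | tcp [ 0.61  -0.048  0.205] q [-0.63  0.4   1.48  0.81  1.72 -0.52] e 0
[... 511 characters left out ...]
. 0.] | tcp [ 0.605 -0.08   0.207] q [-0.74  0.6   1.39  0.98  1.89 -0.62] e 0.0 dq 0.05 wz [ 0.54 -0.42  0.34]
lin [-0.33  0.   -0.76] ang [-0.  4. -0.] | tcp [ 0.603 -0.088  0.206] q [-0.76  0.65  1.37  1.02  1.93 -0.64] e 0.0 dq 0.05 wz [ 0.54 -0.44  0.32]
lin [-0.33  0.   -0.77] ang [-0.  4. -0.] | tcp [ 0.602 -0.096  0.205] q [-0.78  0.71  1.34  1.06  1.97 -0.65] e 0.0 dq 0.06 wz [ 0.54 -0.46  0.29]
lin [-0.33  0.   -0.77] ang [0. 4. 0.] | tcp [ 0.6   -0.104  0.204] q [-0.79  0.77  1.31  1.1   2.01 -0.66] e 0.0 dq 0.06 wz [ 0.54 -0.47  0.26]
lin [-0.33 -0.   -0.78] ang [-0.  4. -0.] | tcp [ 0.599 -0.112  0.202] q [-0.8   0.82  1.28  1.14  2.05 -0.67] e 0.0 dq 0.06 wz [ 0.53 -0.48  0.23]
```

View pics/side21.png

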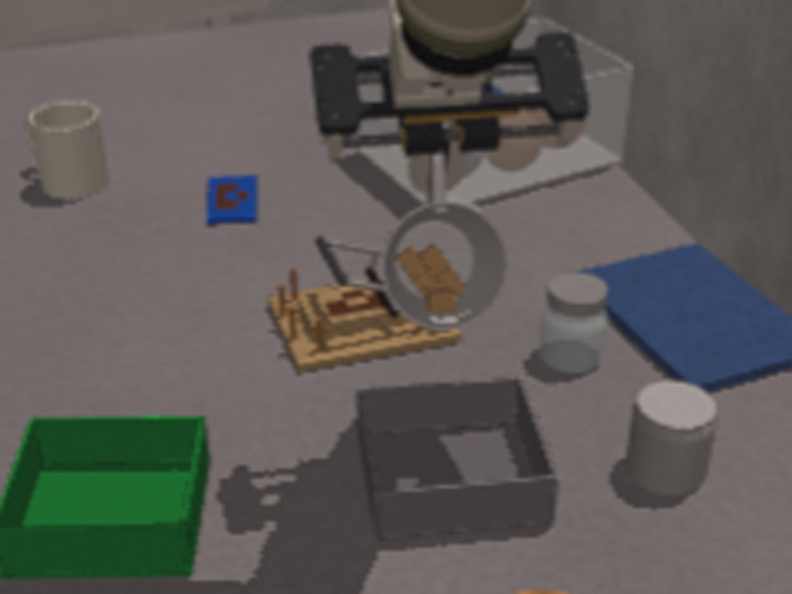

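View pics/scene21.png

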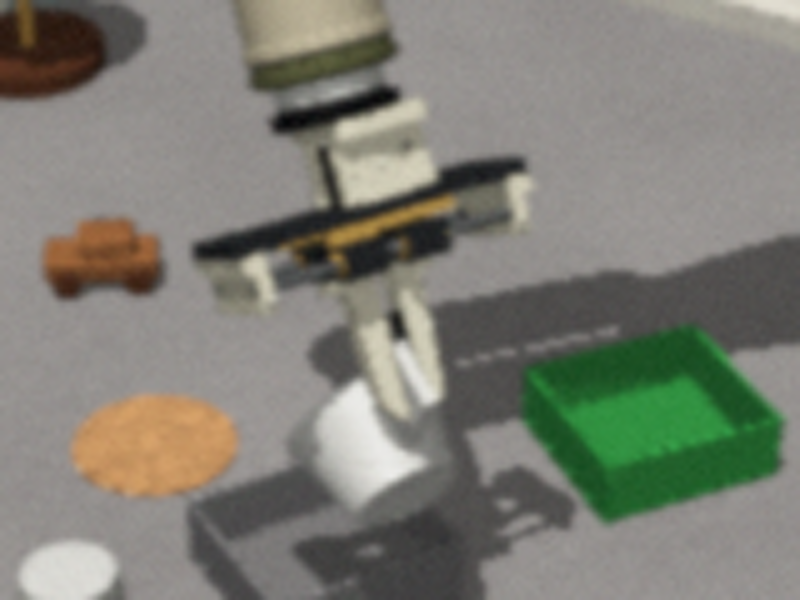

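Call:
drive_tool([
  {"claw": 1, "linear": [-0.58, 0, -0.33], "angular": [0, 4, 0]},
  {"claw": 1, "linear": [-0.56, 0, -0.34], "angular": [0, 4, 0]},
  {"claw": 1, "linear": [-0.59, 0, -0.36], "angular": [0, 4, 0]},
  {"claw": 1, "linear": [-0.62, 0, -0.39], "angular": [0, 4, 0]},
  {"claw": 1, "linear": [-0.64, 0, -0.41], "angular": [0, 4, 0]},
  {"claw": 1, "linear": [-0.67, 0, -0.44], "angular": [0, 4, 0]},
  {"claw": 1, "linear": [-0.51, 0, -0.61], "angular": [0, 4, 0]},
  {"claw": 1, "linear": [-0.32, 0, -0.75], "angular": [0, 4, 0]},
  {"claw": 1, "linear": [0, 0, 0], "angular": [0, 0, 0]},
  {"claw": 1, "linear": [0, 0, 0], "angular": [0, 0, 0]},
  {"claw": 1, "linear": [0, 0, 0], "angular": [0, 0, 0]},
])

```text
t: 50.3
tool_pos: [0.6085, -0.0617, 0.2065]
orientation: [-1.725, -1.459, -1.017]
force: [0.2, 0.7, -2.1]
opening: 0.0099
```

Run:
```python
from pour import *
print(st["force"])
for n,c in [("side",(200,90,440,270)),("scene",(230,90,390,210))]:
    p=read_camera(n); save(p,n+"22",c,3.3 if n=="side" else 5)
```

```text
t 50.3 tcp [ 0.6085 -0.0617  0.2065] q [-0.69  0.5   1.43  0.9   1.81 -0.58] open 0.00994668170570503
[ 0.21160815  0.68698822 -2.06193115]
```

View pics/side22.png

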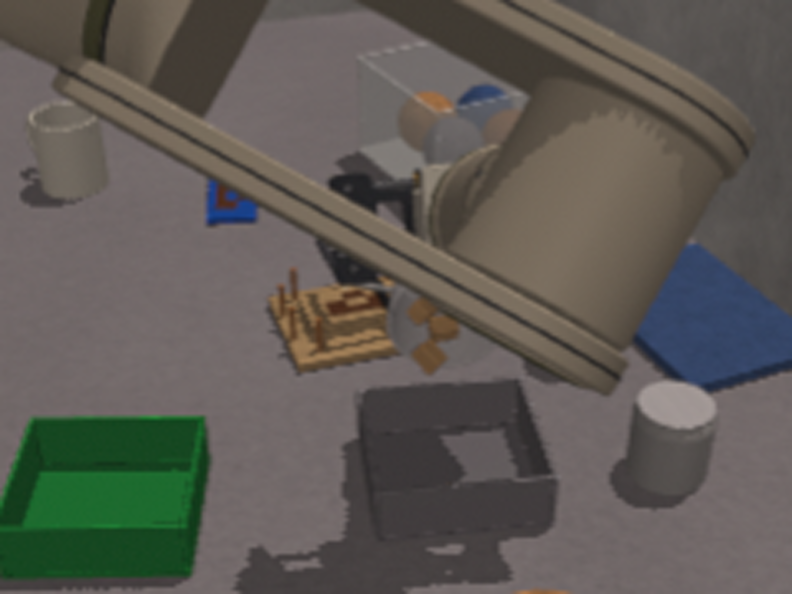

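View pics/scene22.png

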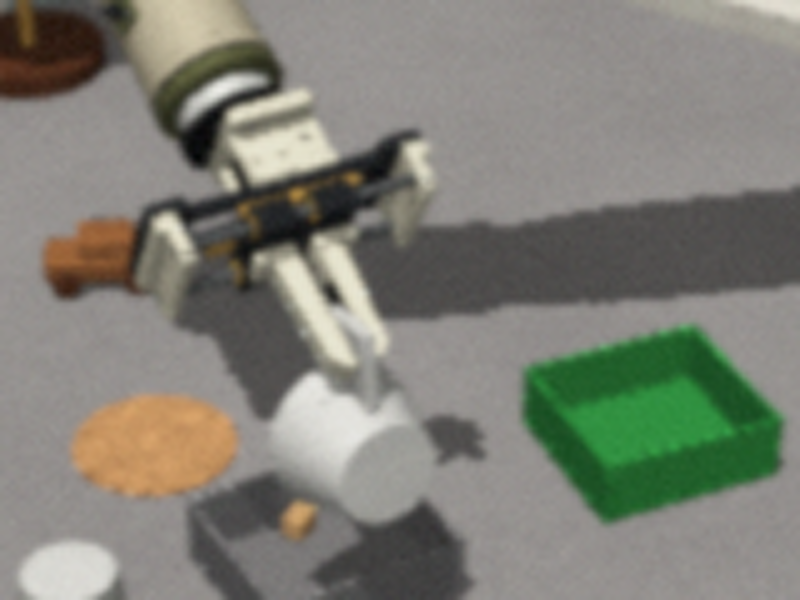

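Call:
drive_tool([
  {"claw": 1, "linear": [0, 0, 0], "angular": [0, 0, 0]},
  {"claw": 1, "linear": [0, 0, 0], "angular": [0, 0, 0]},
  {"claw": 1, "linear": [-0.16, 0, -0.38], "angular": [0, 2, 0]},
  {"claw": 1, "linear": [-0.16, 0, -0.38], "angular": [0, 2, 0]},
  {"claw": 1, "linear": [0, 0, 0], "angular": [0, 0, 0]},
  {"claw": 1, "linear": [0, 0, 0], "angular": [0, 0, 0]},
  {"claw": 1, "linear": [-0.16, 0, -0.38], "angular": [0, 2, 0]},
  {"claw": 1, "linear": [-0.16, 0, -0.38], "angular": [0, 2, 0]},
  {"claw": 1, "linear": [0, 0, 0], "angular": [0, 0, 0]},
  {"claw": 1, "linear": [0, 0, 0], "angular": [0, 0, 0]},
  {"claw": 1, "linear": [0, 0, 0], "angular": [0, 0, 0]},
])

```text
t: 51.78
tool_pos: [0.6054, -0.0787, 0.2067]
orientation: [-1.62, -1.368, -1.115]
force: [0.5, -0.2, -2.3]
opening: 0.0095
```

Run:
```python
from pour import *
print(st["force"])
for n,c in [("side",(200,90,440,270)),("scene",(230,90,390,210))]:
    p=read_camera(n); save(p,n+"23",c,3.3 if n=="side" else 5)
```

```text
t 51.775 tcp [ 0.6054 -0.0787  0.2067] q [-0.74  0.6   1.39  0.98  1.89 -0.62] open 0.009487035424287077
[ 0.51961268 -0.21549733 -2.27130873]
```

View pics/side23.png

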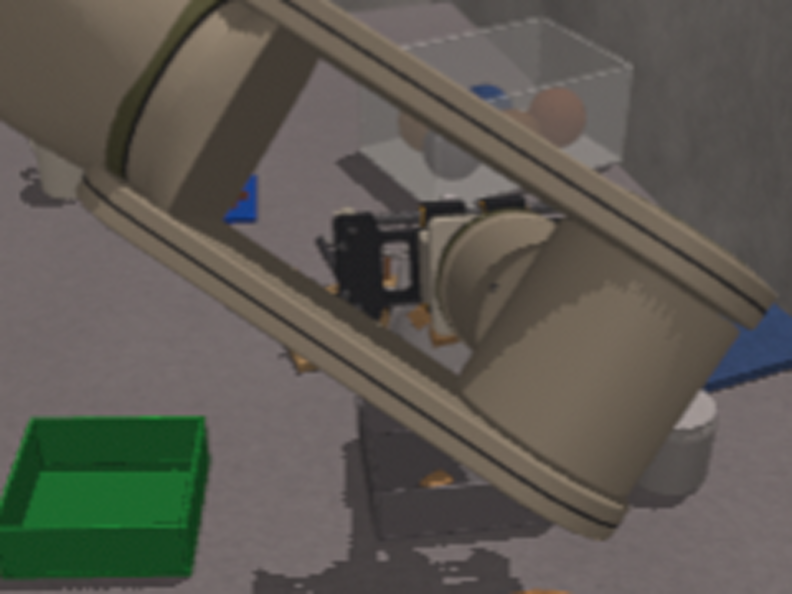

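View pics/scene23.png

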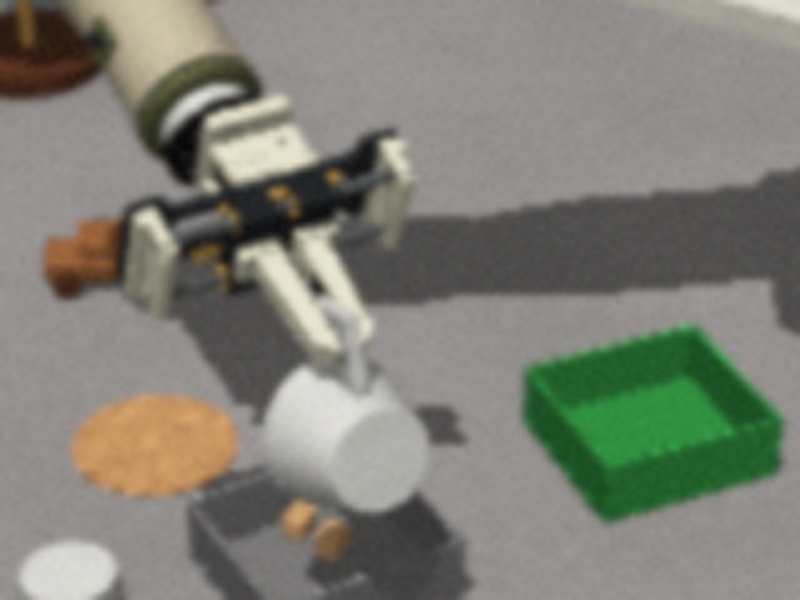

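Call:
drive_tool([
  {"claw": 1, "linear": [-0.16, 0, -0.38], "angular": [0, 2, 0]},
  {"claw": 1, "linear": [-0.16, 0, -0.38], "angular": [0, 2, 0]},
  {"claw": 1, "linear": [0, 0, 0], "angular": [0, 0, 0]},
  {"claw": 1, "linear": [0, 0, 0], "angular": [0, 0, 0]},
  {"claw": 1, "linear": [-0.16, 0, -0.38], "angular": [0, 2, 0]},
  {"claw": 1, "linear": [-0.16, 0, -0.38], "angular": [0, 2, 0]},
  {"claw": 1, "linear": [0, 0, 0], "angular": [0, 0, 0]},
  {"claw": 1, "linear": [0, 0, 0], "angular": [0, 0, 0]},
  {"claw": 1, "linear": [0, 0, 0], "angular": [0, 0, 0]},
  {"claw": 1, "linear": [0, 0, 0], "angular": [0, 0, 0]},
])

```text
t: 53.12
tool_pos: [0.6026, -0.0949, 0.2055]
orientation: [-1.513, -1.278, -1.204]
force: [0.9, 0.1, -1.0]
opening: 0.0099
```

Run:
```python
from pour import *
print(st["force"])
for n,c in [("wrist",None),("scene",(230,90,390,210))]:
    p=read_camera(n); save(p,n+"24",c,1 if n=="wrist" else 5)
```

```text
t 53.125 tcp [ 0.6026 -0.0949  0.2055] q [-0.77  0.71  1.33  1.06  1.97 -0.65] open 0.009884229178658317
[ 0.89716125  0.0521033  -1.0114021 ]
```

View pics/wrist24.png

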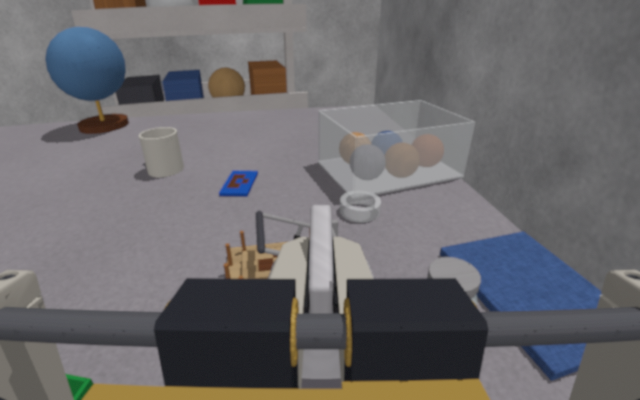

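View pics/scene24.png

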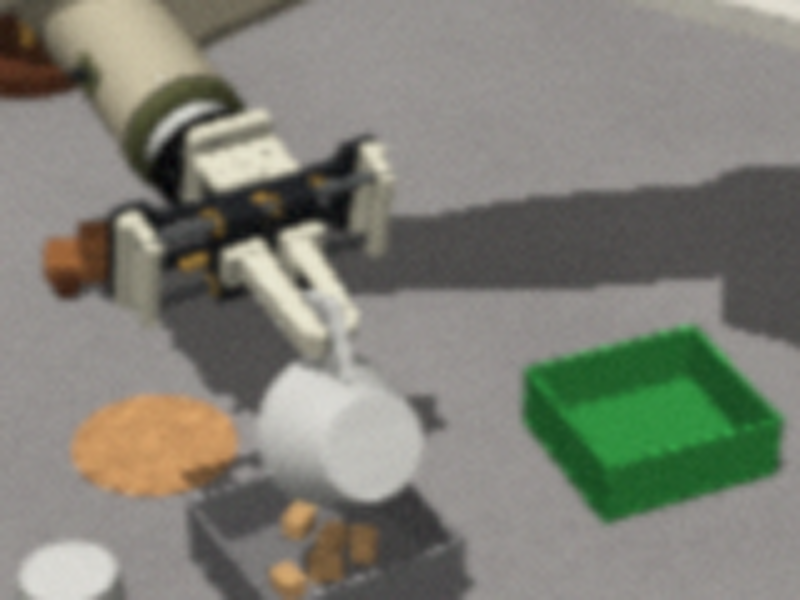

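Call:
drive_tool([
  {"claw": 1, "linear": [-0.16, 0, -0.38], "angular": [0, 2, 0]},
  {"claw": 1, "linear": [-0.16, 0, -0.38], "angular": [0, 2, 0]},
  {"claw": 1, "linear": [0, 0, 0], "angular": [0, 0, 0]},
  {"claw": 1, "linear": [-0.16, 0, -0.38], "angular": [0, 2, 0]},
  {"claw": 1, "linear": [-0.16, 0, -0.38], "angular": [0, 2, 0]},
  {"claw": 1, "linear": [0, 0, 0], "angular": [0, 0, 0]},
  {"claw": 1, "linear": [0, 0, 0], "angular": [0, 0, 0]},
  {"claw": 1, "linear": [0, 0, 0], "angular": [0, 0, 0]},
  {"claw": 1, "linear": [0, 0, 0], "angular": [0, 0, 0]},
])

```text
t: 54.35
tool_pos: [0.5999, -0.1108, 0.2019]
orientation: [-1.403, -1.185, -1.287]
force: [1.2, 0.6, -1.4]
opening: 0.0096
```

Run:
```python
from pour import *
print(st["force"])
for n,c in [("scene",(230,90,390,210))]:
    p=read_camera(n); save(p,n+"25",c,1 if n=="wrist" else 5)
```

```text
t 54.35 tcp [ 0.5999 -0.1108  0.2019] q [-0.8   0.83  1.27  1.14  2.05 -0.67] open 0.009639269211838964
[ 1.21476365  0.62772239 -1.42863455]
```

View pics/scene25.png

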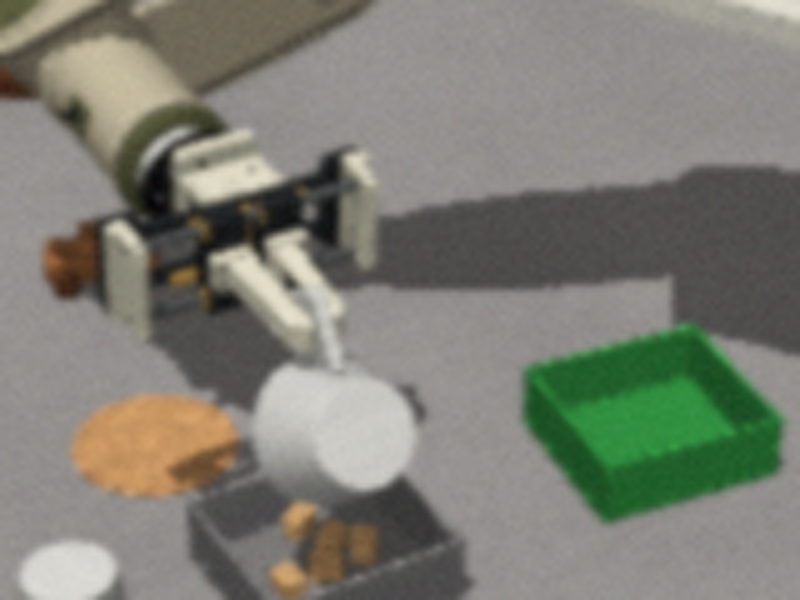

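Run:
```python
from pour import *
P=[(p0,R0)]
for th in range(112,-1,-8):
    z=np.interp(th,[0,45,75,90,120],[.19,.15,.12,.10,.095]); P.append(pose(th,z))
rows(P,q)
```

```text
t 54.4 tcp [ 0.5999 -0.1107  0.2018] q [-0.8   0.83  1.27  1.14  2.05 -0.67] open 0.01006151279900902
lin [ 1.48 -0.05  1.35] ang [-0.2 -8.   0.2] | tcp [ 0.602 -0.096  0.215] q [-0.78  0.69  1.34  1.06  1.98 -0.64] e 0.0 dq 0.14 wz [ 0.54 -0.46  0.3 ]
lin [ 0.5  -0.    1.59] ang [ 0. -8.  0.] | tcp [ 0.605 -0.08   0.217] q [-0.74  0.58  1.39  0.98  1.89 -0.61] e 0.0 dq 0.11 wz [ 0.54 -0.42  0.35]
lin [0.49 0.   1.57] ang [-0. -8.  0.] | tcp [ 0.608 -0.063  0.216] q [-0.69  0.48  1.43  0.9   1.81 -0.57] e 0.0 dq 0.1 wz [ 0.55 -0.39  0.4 ]
lin [ 0.69 -0.    1.44] ang [-0. -8.  0.] | tcp [ 0.61  -0.048  0.215] q [-0.63  0.39  1.47  0.81  1.74 -0.51] e 0.0 dq 0.09 wz [ 0.56 -0.34  0.44]
lin [ 1.22 -0.    0.98] ang [ 0. -8.  0.] | tcp [ 0.613 -0.033  0.218] q [-0.56  0.31  1.49  0.72  1.67 -0.43] e 0.0 dq 0.1 wz [ 0.57 -0.29  0.48]
lin [1.05 0.   0.94] ang [ 0. -8. -0.] | tcp [ 0.615 -0.019  0.219] q [-0.48  0.24  1.5   0.61  1.61 -0.35] e 0.0 dq 0.11 wz [ 0.58 -0.24  0.52]
lin [ 0.85 -0.    0.98] ang [-0. -8.  0.] | tcp [ 0.618 -0.006  0.216] q [-0.39  0.2   1.51  0.49  1.56 -0.25] e 0.
[... 465 characters left out ...]
 [0.43 0.   0.91] ang [ 0. -8. -0.] | tcp [0.623 0.026 0.19 ] q [-0.01  0.22  1.44 -0.05  1.49  0.17] e 0.0 dq 0.14 wz [0.63 0.04 0.56]
lin [ 0.33 -0.    0.91] ang [-0. -8. -0.] | tcp [0.624 0.028 0.181] q [ 0.07  0.27  1.41 -0.19  1.51  0.27] e 0.0 dq 0.13 wz [0.64 0.1  0.55]
lin [ 0.23 -0.    0.92] ang [ 0. -8.  0.] | tcp [0.624 0.029 0.171] q [ 0.15  0.33  1.38 -0.31  1.54  0.35] e 0.0 dq 0.13 wz [0.65 0.15 0.53]
lin [0.13 0.   0.95] ang [ 0. -8.  0.] | tcp [0.624 0.027 0.162] q [ 0.21  0.41  1.34 -0.43  1.58  0.43] e 0.0 dq 0.12 wz [0.65 0.19 0.5 ]
lin [ 0.04 -0.    0.99] ang [-0. -8. -0.] | tcp [0.623 0.023 0.153] q [ 0.27  0.49  1.31 -0.55  1.63  0.49] e 0.0 dq 0.11 wz [0.66 0.24 0.46]
```

Go back to about 64° tilt and look into the cup before righting it fully.

Call:
drive_tool([
  {"claw": 1, "linear": [1.48, -0.05, 1.35], "angular": [-0.2, -8, 0.2]},
  {"claw": 1, "linear": [0.5, 0, 1.59], "angular": [0, -8, 0]},
  {"claw": 1, "linear": [0.49, 0, 1.57], "angular": [0, -8, 0]},
  {"claw": 1, "linear": [0.69, 0, 1.44], "angular": [0, -8, 0]},
  {"claw": 1, "linear": [1.22, 0, 0.98], "angular": [0, -8, 0]},
  {"claw": 1, "linear": [1.05, 0, 0.94], "angular": [0, -8, 0]},
  {"claw": 1, "linear": [0.85, 0, 0.98], "angular": [0, -8, 0]},
  {"claw": 1, "linear": [0, 0, 0], "angular": [0, 0, 0]},
])

```text
t: 55.4
tool_pos: [0.6183, -0.0039, 0.219]
orientation: [-2.114, -1.785, -0.548]
force: [-0.2, -0.4, -1.2]
opening: 0.0097
```

Run:
```python
from pour import *
for n,c in [("side",(280,120,400,270)),("scene",(230,90,390,210))]:
    p=read_camera(n); save(p,n+"26",c,4 if n=="side" else 5)
```

```text
t 55.4 tcp [ 0.6183 -0.0039  0.219 ] q [-0.39  0.19  1.5   0.49  1.56 -0.25] open 0.00970803863407772
```

View pics/side26.png

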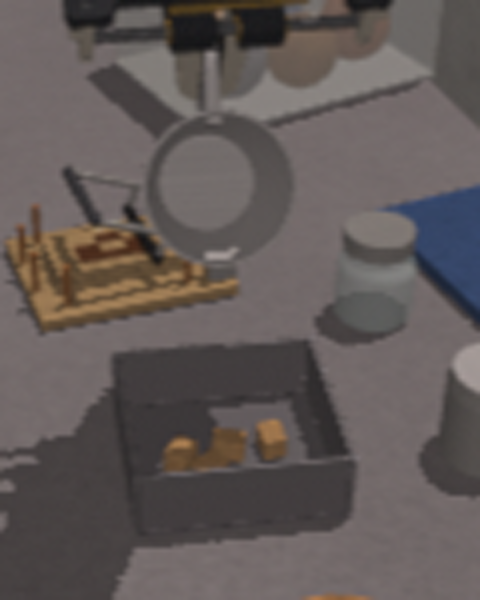

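View pics/scene26.png

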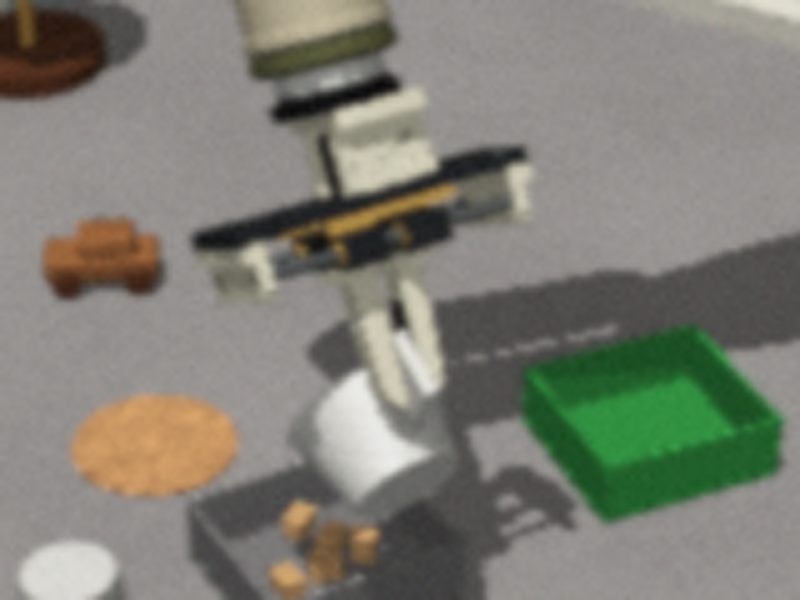

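The cup is empty, and the bin holds 5 bricks. Righting the cup and planning the path to the mat.

Call:
drive_tool([
  {"claw": 1, "linear": [0.75, 0, 0.92], "angular": [0, -8, 0]},
  {"claw": 1, "linear": [0.65, 0, 0.88], "angular": [0, -8, 0]},
  {"claw": 1, "linear": [0.53, 0, 0.9], "angular": [0, -8, 0]},
  {"claw": 1, "linear": [0.43, 0, 0.91], "angular": [0, -8, 0]},
  {"claw": 1, "linear": [0.33, 0, 0.91], "angular": [0, -8, 0]},
  {"claw": 1, "linear": [0.23, 0, 0.92], "angular": [0, -8, 0]},
  {"claw": 1, "linear": [0.13, 0, 0.95], "angular": [0, -8, 0]},
  {"claw": 1, "linear": [0.04, 0, 0.99], "angular": [0, -8, 0]},
  {"claw": 1, "linear": [0, 0, 0], "angular": [0, 0, 0]},
])

```text
t: 56.62
tool_pos: [0.6197, 0.0225, 0.1465]
orientation: [2.049, 1.727, -0.661]
force: [1.1, 0.5, -2.2]
opening: 0.0094
```

Run:
```python
from pour import *
mat=np.array([.603,-.314]); psie=-75
P=[(p0,R0)]
pe,Re=tool(np.r_[mat,.12],rad(psie),0,al); Re=Re@F
n=16; psi0=80
# correct residual tilt at first row
p1,R1=pose(0,.19); P.append((p0,R1))
for k in range(1,n+1):
    s=k/n; psi=psi0+s*(psie-psi0)
    _,Rk=tool(np.zeros(3),rad(psi),0,al); Rk=Rk@F
    P.append((p0+s*(pe-p0),Rk))
rows(P,q)
```

```text
t 56.625 tcp [0.6197 0.0225 0.1465] q [ 0.27  0.5   1.31 -0.54  1.63  0.49] open 0.009424842866252756
lin [0. 0. 0.] ang [-0.6  0.2  0.4] | tcp [0.62  0.023 0.147] q [ 0.27  0.49  1.32 -0.55  1.62  0.5 ] e 0.0 dq 0.01 wz [0.66 0.23 0.45]
lin [-2.    0.43  1.41] ang [5.6 0.  7.9] | tcp [ 0.62  -0.002  0.146] q [ 0.21  0.55  1.24 -0.51  1.69  0.58] e 0.0 dq 0.08 wz [0.69 0.2  0.45]
lin [-1.91  0.84  1.35] ang [5.6 0.  7.9] | tcp [ 0.62  -0.027  0.146] q [ 0.15  0.61  1.16 -0.48  1.76  0.66] e 0.0 dq 0.08 wz [0.73 0.16 0.45]
lin [-1.77  1.22  1.25] ang [ 5.6 -0.   7.9] | tcp [ 0.62  -0.052  0.146] q [ 0.08  0.67  1.07 -0.44  1.83  0.75] e 0.0 dq 0.08 wz [0.76 0.12 0.45]
lin [-1.57  1.56  1.12] ang [5.6 0.  7.9] | tcp [ 0.62  -0.077  0.146] q [ 0.02  0.72  0.99 -0.4   1.89  0.83] e 0.0 dq 0.09 wz [0.78 0.07 0.45]
lin [-1.34  1.87  0.95] ang [5.6 0.  7.9] | tcp [ 0.62  -0.102  0.146] q [-0.05  0.78  0.91 -0.36  1.96  0.92] e 0.0 dq 0.09 wz [0.8  0.01 0.45]
lin [-1.06  2.12  0.76] ang [ 5.6 -0.   7.9] | tcp [ 0.62  -0.127  0.146] q [-0.12  0.84  0.82 -0.31  2.01  1.01] e 0.0 dq 0.09 wz [ 0
[... 800 characters left out ...]
| tcp [ 0.619 -0.276  0.145] q [-0.53  1.13  0.37  0.08  2.25  1.71] e 0.0 dq 0.13 wz [ 0.79 -0.4   0.45]
lin [ 1.21  2.01 -0.83] ang [5.6 0.  7.9] | tcp [ 0.619 -0.301  0.145] q [-0.59  1.15  0.33  0.15  2.25  1.84] e 0.0 dq 0.14 wz [ 0.77 -0.46  0.45]
lin [ 1.47  1.73 -1.01] ang [5.6 0.  7.9] | tcp [ 0.619 -0.325  0.145] q [-0.65  1.17  0.31  0.23  2.24  1.98] e 0.0 dq 0.14 wz [ 0.74 -0.5   0.45]
lin [ 1.69  1.4  -1.17] ang [5.6 0.  7.9] | tcp [ 0.619 -0.35   0.145] q [-0.71  1.16  0.32  0.3   2.21  2.11] e 0.0 dq 0.13 wz [ 0.71 -0.55  0.45]
lin [ 1.86  1.04 -1.28] ang [ 5.6 -0.   7.9] | tcp [ 0.619 -0.375  0.145] q [-0.77  1.14  0.35  0.36  2.16  2.23] e 0.0 dq 0.12 wz [ 0.68 -0.58  0.45]
```

Call:
drive_tool([
  {"claw": 1, "linear": [0, 0, 0], "angular": [-0.6, 0.2, 0.4]},
  {"claw": 1, "linear": [-2, 0.43, 1.41], "angular": [5.6, 0, 7.9]},
  {"claw": 1, "linear": [-1.91, 0.84, 1.35], "angular": [5.6, 0, 7.9]},
  {"claw": 1, "linear": [-1.77, 1.22, 1.25], "angular": [5.6, 0, 7.9]},
  {"claw": 1, "linear": [-1.57, 1.56, 1.12], "angular": [5.6, 0, 7.9]},
  {"claw": 1, "linear": [-1.34, 1.87, 0.95], "angular": [5.6, 0, 7.9]},
  {"claw": 1, "linear": [-1.06, 2.12, 0.76], "angular": [5.6, 0, 7.9]},
  {"claw": 1, "linear": [-0.75, 2.31, 0.54], "angular": [5.6, 0, 7.9]},
  {"claw": 1, "linear": [-0.42, 2.43, 0.31], "angular": [5.6, 0, 7.9]},
  {"claw": 1, "linear": [0, 0, 0], "angular": [0, 0, 0]},
])

```text
t: 57.88
tool_pos: [0.6224, -0.1825, 0.1524]
orientation: [2.997, 0.055, -0.926]
force: [-0.4, 0.3, -2.1]
opening: 0.009
```

Call:
drive_tool([
  {"claw": 1, "linear": [-0.08, 2.48, 0.07], "angular": [5.6, 0, 7.9]},
  {"claw": 1, "linear": [0.26, 2.47, -0.17], "angular": [5.6, 0, 7.9]},
  {"claw": 1, "linear": [0.6, 2.38, -0.4], "angular": [5.6, 0, 7.9]},
  {"claw": 1, "linear": [0.92, 2.22, -0.63], "angular": [5.6, 0, 7.9]},
  {"claw": 1, "linear": [1.21, 2.01, -0.83], "angular": [5.6, 0, 7.9]},
  {"claw": 1, "linear": [1.47, 1.73, -1.01], "angular": [5.6, 0, 7.9]},
  {"claw": 1, "linear": [1.69, 1.4, -1.17], "angular": [5.6, 0, 7.9]},
  {"claw": 1, "linear": [1.86, 1.04, -1.28], "angular": [5.6, 0, 7.9]},
  {"claw": 1, "linear": [0, 0, 0], "angular": [0, 0, 0]},
  {"claw": 1, "linear": [0, 0, 0], "angular": [0, 0, 0]},
])

```text
t: 59.12
tool_pos: [0.6234, -0.3751, 0.1496]
orientation: [-2.13, 1.619, 0.666]
force: [0.2, -0.2, -0.9]
opening: 0.0097
```

Run:
```python
from pour import *
import go as G
mat=np.array([.603,-.314])
for z in (.12,.005): 
    pe,Re=tool(np.r_[mat,z],rad(-75),0,al); G.go(pe,Re@F)
for n,c in [("side",(230,130,470,310)),("scene",(220,90,380,210))]:
    p=read_camera(n); save(p,n+"27",c,3.3 if n=="side" else 5)
    for d in masks_of(p,"mat"): print(n,"mat",d["p"],rect(p,d["mask"],.003))
```

```text
t 59.125 tcp [ 0.6234 -0.3751  0.1496] q [-0.77  1.15  0.32  0.38  2.17  2.23] open 0.009654656786153118
t 59.12 tcp [ 0.6234 -0.3751  0.1496] F [ 0.2 -0.2 -0.9] open 9.7 q [-0.77  1.15  0.32  0.38  2.17  2.23]
turn deg [-0.6  0.4  0.7]
shift cm after turn [0.19 0.38 0.47]  before turn [0.19 0.39 0.46]
t 59.12 tcp [ 0.6234 -0.3751  0.1496] F [ 0.2 -0.2 -0.9] open 9.7 q [-0.77  1.15  0.32  0.38  2.17  2.23]
turn deg [-0.6  0.4  0.7]
shift cm after turn [6.79 0.38 9.89]  before turn [6.86 0.58 9.83]
side mat 0.63 [ 601.5 -312.9  118.   115.8  162.3]
scene mat 0.75 [ 603.4 -312.7  119.3  112.9   49.7]
```

View pics/side27.png

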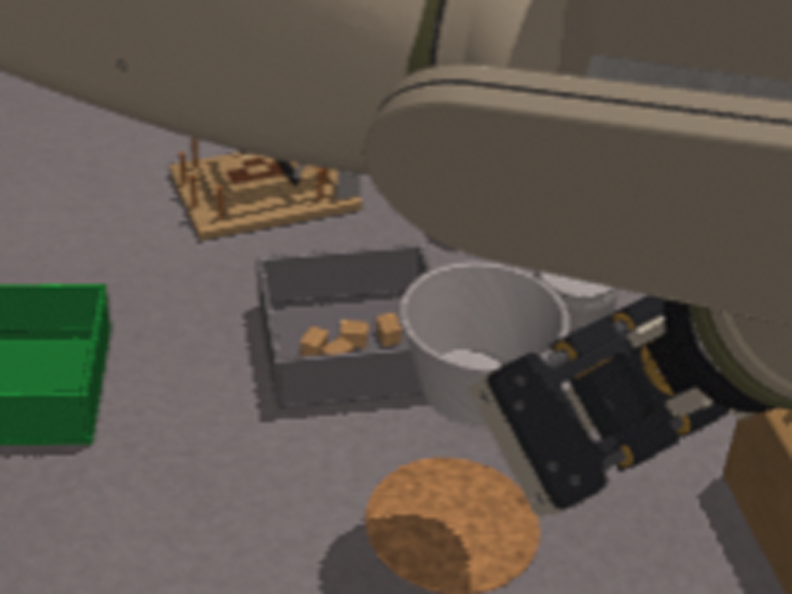

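View pics/scene27.png

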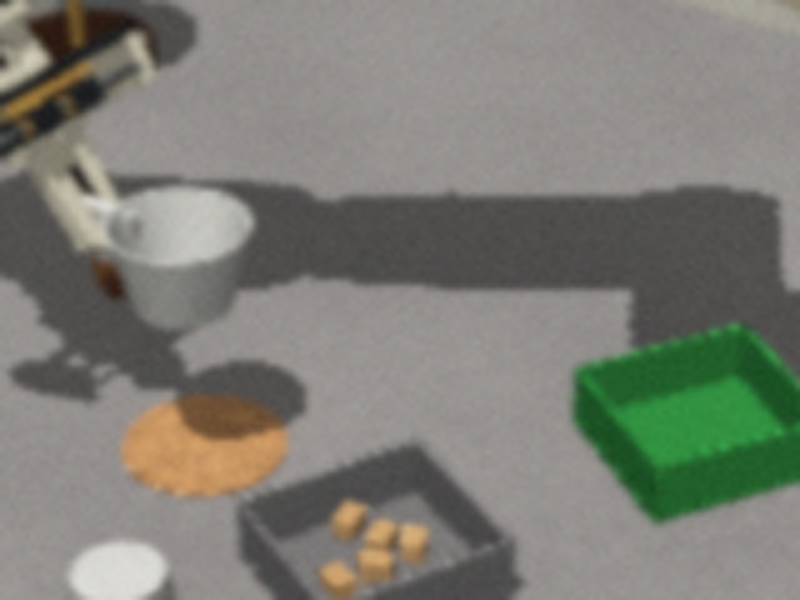

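Run:
```python
from h import *
p=dict(np.load("scene.npz")); print(ray(p,[[148,160],[168,207],[207,195],[197,160]],.0).round(3)); print(ray(p,[[148,160],[190,150],[207,183],[168,197]],.07).round(3))
q=dict(np.load("side.npz")); print(ray(q,[[455,280],[494,350],[575,338],[520,255]],0).round(3))
```

```text
[[ 0.861 -0.691  0.   ]
 [ 0.929 -0.388  0.   ]
 [ 0.797 -0.36   0.   ]
 [ 0.718 -0.57   0.   ]]
[[ 0.892 -0.586  0.07 ]
 [ 0.747 -0.547  0.07 ]
 [ 0.8   -0.333  0.07 ]
 [ 0.933 -0.35   0.07 ]]
[[ 0.807 -0.351  0.   ]
 [ 0.774 -0.525  0.   ]
 [ 0.944 -0.55   0.   ]
 [ 1.01  -0.328  0.   ]]
```

Call:
drive_tool([
  {"claw": 1, "linear": [0, 0, 0], "angular": [-0.6, 0.4, 0.7]},
  {"claw": 1, "linear": [1.5, 0.2, 2], "angular": [0, 0, 0]},
  {"claw": 1, "linear": [1.5, 0.2, 2], "angular": [0, 0, 0]},
  {"claw": 1, "linear": [1.5, 0, 2], "angular": [0, 0, 0]},
  {"claw": 1, "linear": [1, 0, 1.6], "angular": [0, 0, 0]},
  {"claw": 1, "linear": [0.5, 0, 0.8], "angular": [0, 0, 0]},
  {"claw": 1, "linear": [0, 0, 0], "angular": [0, 0, 0]},
  {"claw": 1, "linear": [0, 0, 0], "angular": [0, 0, 0]},
])

```text
t: 60.32
tool_pos: [0.6198, -0.3772, 0.0461]
orientation: [-2.132, 1.64, 0.674]
force: [-0.6, 0.6, -0.3]
opening: 0.0096
```

Run:
```python
from pour import *
import go as G
mat=np.array([.6025,-.313])
pe,Re=tool(np.r_[mat,.004],rad(-75),0,al); G.go(pe,Re@F)
for n,c in [("side",(230,150,470,330)),("scene",(220,90,380,210))]:
    p=read_camera(n)
    th=np.linspace(0,2*np.pi,40); pc=p0-pe+np.r_[mat,.004]
    pts=[pc+[.05*np.cos(a),.05*np.sin(a),.062] for a in th]+[pc+[.034*np.cos(a),.034*np.sin(a),.0] for a in th]
    save(p,n+"28",c,3.3 if n=="side" else 5,pts=proj(p,pts))
```

```text
t 60.325 tcp [ 0.6198 -0.3772  0.0461] q [-0.77  1.2   0.43  0.33  2.03  2.18] open 0.009609146177031028
t 60.33 tcp [ 0.6198 -0.3772  0.0461] F [-0.6  0.6 -0.3] open 9.6 q [-0.77  1.2   0.43  0.33  2.03  2.18]
turn deg [-0.   0.  -0.1]
shift cm after turn [0.73 0.01 1.62]  before turn [0.73 0.01 1.62]
```

View pics/side28.png

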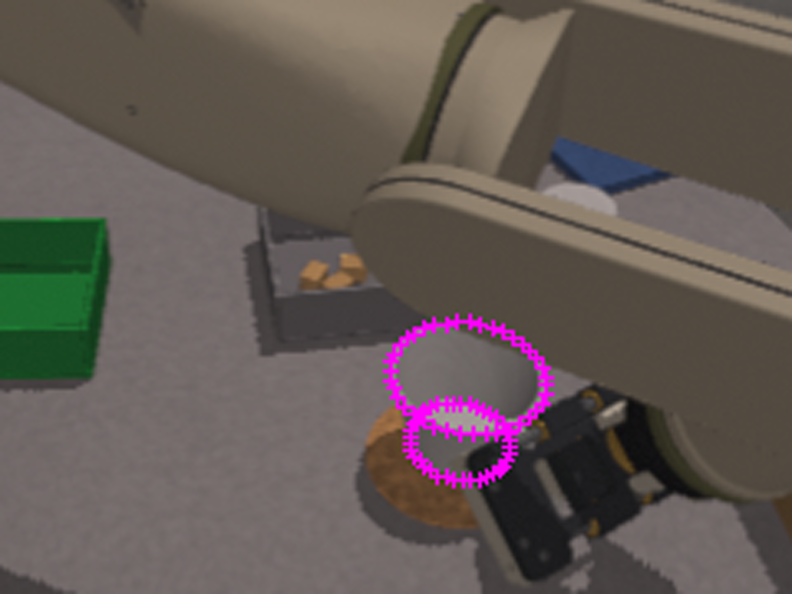

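View pics/scene28.png

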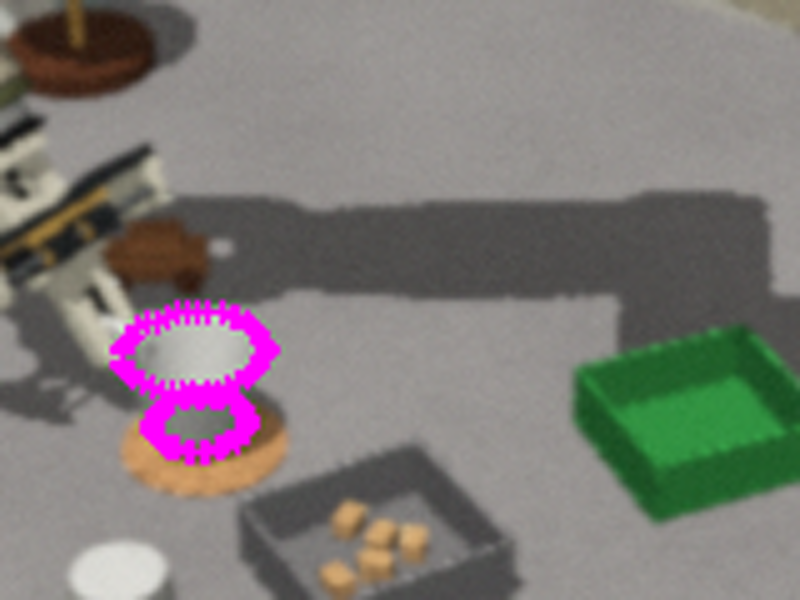

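The predicted cup outline lies exactly on the cup, so it is upright and well known in the grip. Lowering it.

Call:
drive_tool([
  {"claw": 1, "linear": [0.4, 0, 0.8], "angular": [0, 0, 0]},
  {"claw": 1, "linear": [0.2, 0, 0.5], "angular": [0, 0, 0]},
  {"claw": 1, "linear": [0.1, 0, 0.3], "angular": [0, 0, 0]},
  {"claw": 1, "linear": [0, 0, 0], "angular": [0, 0, 0]},
  {"claw": 1, "linear": [0, 0, 0], "angular": [0, 0, 0]},
  {"claw": 1, "linear": [0, 0, 0], "angular": [0, 0, 0]},
])

```text
t: 61.18
tool_pos: [0.6186, -0.3737, 0.028]
orientation: [-2.132, 1.64, 0.675]
force: [-0.3, -0.2, -1.4]
opening: 0.0093
```

Run:
```python
from pour import *
import go as G
mat=np.array([.6025,-.313])
pe,Re=tool(np.r_[mat,.0025],rad(-75),0,al); G.go(pe,Re@F)
```

```text
t 61.175 tcp [ 0.6186 -0.3737  0.028 ] q [-0.77  1.21  0.46  0.33  2.    2.17] open 0.009254793006052017
t 61.17 tcp [ 0.6186 -0.3737  0.028 ] F [-0.3 -0.2 -1.4] open 9.3 q [-0.77  1.21  0.46  0.33  2.    2.17]
turn deg [-0.   0.1 -0.1]
shift cm after turn [ 0.09 -0.02  0.05]  before turn [ 0.09 -0.02  0.05]
```

Call:
drive_tool([
  {"claw": 1, "linear": [0.06, 0, 0.08], "angular": [0, 0, 0]},
  {"claw": 1, "linear": [0, 0, 0], "angular": [0, 0, 0]},
  {"claw": 1, "linear": [0, 0, 0], "angular": [0, 0, 0]},
], newtons=10)

```text
t: 61.55
tool_pos: [0.6184, -0.3735, 0.0267]
orientation: [-2.131, 1.64, 0.676]
force: [-1.1, -1.1, -1.4]
opening: 0.0101
```

Call:
drive_tool([
  {"claw": 0.7, "linear": [0, 0, 0], "angular": [0, 0, 0]},
  {"claw": 0.6, "linear": [0, 0, 0], "angular": [0, 0, 0]},
  {"claw": 0.5, "linear": [0, 0, 0], "angular": [0, 0, 0]},
  {"claw": 0.5, "linear": [0, 0, 0], "angular": [0, 0, 0]},
  {"claw": 0.5, "linear": [0, 0, 0], "angular": [0, 0, 0]},
])

```text
t: 62.18
tool_pos: [0.6184, -0.3735, 0.0267]
orientation: [-2.131, 1.64, 0.676]
force: [0.1, 0.1, 0.1]
opening: 0.0465
```

Run:
```python
from pour import *
import go as G
G.go()
for n,c in [("side",(230,150,470,330)),("scene",(220,90,380,210))]:
    p=read_camera(n)
    save(p,n+"29",c,3.3 if n=="side" else 5)
```

```text
t 62.175 tcp [ 0.6184 -0.3735  0.0267] q [-0.77  1.21  0.46  0.33  2.    2.17] open 0.04654678430714279
t 62.17 tcp [ 0.6184 -0.3735  0.0267] F [0.1 0.1 0.1] open 46.5 q [-0.77  1.21  0.46  0.33  2.    2.17]
turn deg [0. 0. 0.]
```

View pics/scene29.png

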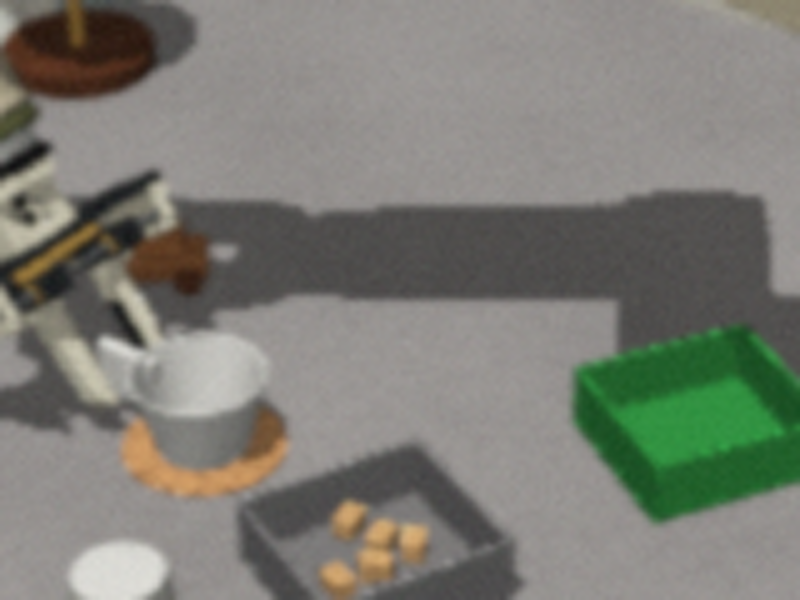

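Call:
drive_tool([
  {"claw": 0.5, "linear": [-0.8, 0, -1.8], "angular": [0, 0, 0]},
  {"claw": 0.5, "linear": [-1.5, 0, -3], "angular": [0, 0, 0]},
  {"claw": 0.5, "linear": [-1.8, 0, -3], "angular": [0, 0, 0]},
  {"claw": 0.5, "linear": [-1.8, 0, -3], "angular": [0, 0, 0]},
  {"claw": 0.5, "linear": [-2, 0, -3], "angular": [0, 0, 0]},
  {"claw": 0.5, "linear": [-2, 0, -3], "angular": [0, 0, 0]},
  {"claw": 0.5, "linear": [0, 0, 0], "angular": [0, 0, 0]},
])

```text
t: 63.15
tool_pos: [0.6199, -0.3864, 0.2226]
orientation: [-2.132, 1.641, 0.671]
force: [0.1, -1.7, -0.2]
opening: 0.0464
```

Run:
```python
from pour import *
import go as G
G.go([.40,-.30,.3],G.down(-165+30))
G.go([.40,-.30,.3],G.down(150))
for psi in (150,-165,-135):
  qq,e=ik(np.array([.38,-.3,.3]),G.down(psi),q); print(psi,qq.round(2),e)
p=read_camera("scene"); save(p,"scene30",(220,60,380,180),5)
```

```text
t 63.15 tcp [ 0.6199 -0.3864  0.2226] q [-0.78  1.26  0.02  0.42  2.36  2.33] open 0.0464166379941571
t 63.15 tcp [ 0.6199 -0.3864  0.2226] F [ 0.1 -1.7 -0.2] open 46.4 q [-0.78  1.26  0.02  0.42  2.36  2.33]
turn deg [ -9.2  34.1 -29.2]
shift cm after turn [-21.66   9.44  -7.74]  before turn [-15.9   19.04   1.66]
t 63.15 tcp [ 0.6199 -0.3864  0.2226] F [ 0.1 -1.7 -0.2] open 46.4 q [-0.78  1.26  0.02  0.42  2.36  2.33]
turn deg [13.7 33.2 43.4]
shift cm after turn [ 3.51 23.37 -7.74]  before turn [-15.9   19.04   1.66]
150 [-0.88 -0.24  1.7   0.12  1.67  2.63] 0.21263553604033028
-165 [-0.77 -0.21  1.67 -0.    1.68  2.11] 4.728646085413969e-13
-135 [-0.77 -0.21  1.67 -0.    1.68  1.58] 2.930516323904575e-13
```

View pics/scene30.png

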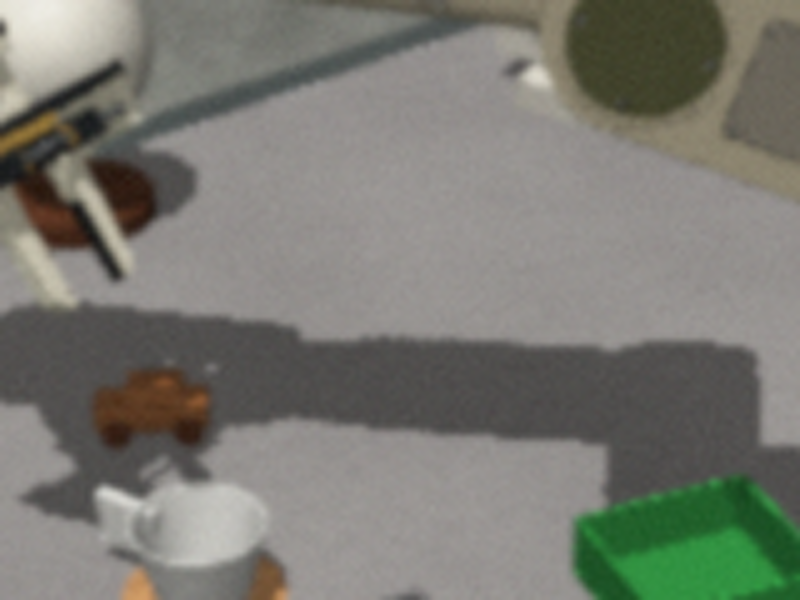

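Call:
drive_tool([
  {"claw": 0.5, "linear": [-1.5, 2, 0.6], "angular": [0, 0, 0]},
  {"claw": 0.5, "linear": [-2, 3, 0.4], "angular": [0, 0, 0]},
  {"claw": 0.5, "linear": [-3, 4, 0.2], "angular": [0, 0, 0]},
  {"claw": 0.5, "linear": [-3, 4, 0.2], "angular": [0, 0, 0]},
  {"claw": 0.5, "linear": [-3, 4, 0.2], "angular": [0, 0, 0]},
  {"claw": 0.5, "linear": [-3, 2, 0], "angular": [0, 0, 0]},
  {"claw": 0.5, "linear": [0, 0, 0], "angular": [-2, 8.5, -7]},
  {"claw": 0.5, "linear": [0, 0, 0], "angular": [-2, 8.5, -7]},
  {"claw": 0.5, "linear": [0, 0, 0], "angular": [-2, 8.5, -7]},
  {"claw": 0.5, "linear": [0, 0, 0], "angular": [-2, 8.5, -7]},
  {"claw": 0.5, "linear": [0, 0, 0], "angular": [0, 0, 0]},
])

```text
t: 64.58
tool_pos: [0.4129, -0.3075, 0.2977]
orientation: [-2.85, 1.256, 0.018]
force: [-0.6, 0.9, -0.1]
opening: 0.0465
```

Run:
```python
from pour import *
import go as G
G.go([.25,-.25,.3],G.down(-135))
F_=[]
for n in ("scene","side"):
    p=read_camera(n); np.savez(f"{n}.npz",**{k:np.array(v) for k,v in p.items()})
    save(p,n+"31",(200,90,440,270),3.3)
    for l in ["cup","mat","brick0","tape","jar","car","tin"]:
        for d in search_frame(p,l)[:2]: print(n,l,round(d["p"],2),np.round(d["at"],3))
```

```text
t 64.575 tcp [ 0.4129 -0.3075  0.2977] q [-0.76 -0.1   1.58  0.02  1.68  1.65] open 0.04653669722354304
t 64.58 tcp [ 0.4129 -0.3075  0.2977] F [-0.6  0.9 -0.1] open 46.5 q [-0.76 -0.1   1.58  0.02  1.68  1.65]
turn deg [-1.2  1.2 -2.6]
shift cm after turn [-15.59   7.45  -0.23]  before turn [-15.24   8.14  -0.08]
scene cup 0.73 [0.584 0.121 0.029]
scene cup 0.55 [ 0.604 -0.33   0.047]
scene mat 0.61 [ 0.627 -0.287  0.001]
scene brick0 0.61 [ 0.587 -0.162  0.018]
scene brick0 0.57 [ 0.631 -0.117  0.017]
scene tape 0.7 [0.73  0.246 0.025]
scene jar 0.81 [0.771 0.028 0.052]
scene car 0.59 [ 0.514 -0.507  0.029]
scene tin 0.72 [ 0.782 -0.143  0.055]
scene tin 0.26 [ 0.585 -0.16   0.019]
side cup 0.96 [ 0.614 -0.303  0.037]
side mat 0.92 [ 0.568 -0.339  0.001]
side brick0 0.44 [ 0.628 -0.127  0.019]
side brick0 0.4 [ 0.602 -0.122  0.018]
side tape 0.74 [0.724 0.252 0.022]
side jar 0.97 [ 0.754 -0.009  0.045]
side car 0.6 [ 0.503 -0.525  0.028]
side car 0.24 [ 0.604 -0.124  0.018]
side tin 0.83 [ 0.757 -0.179  0.055]
```

View pics/scene31.png

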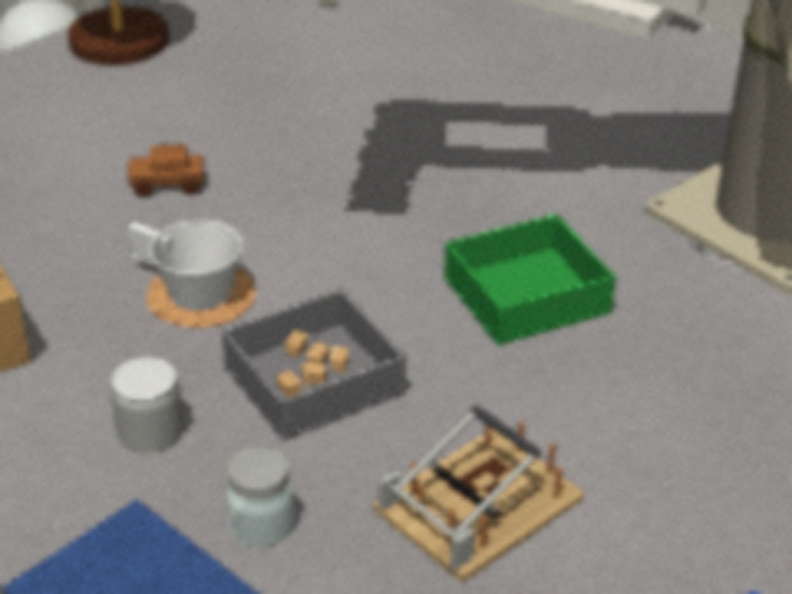

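View pics/side31.png

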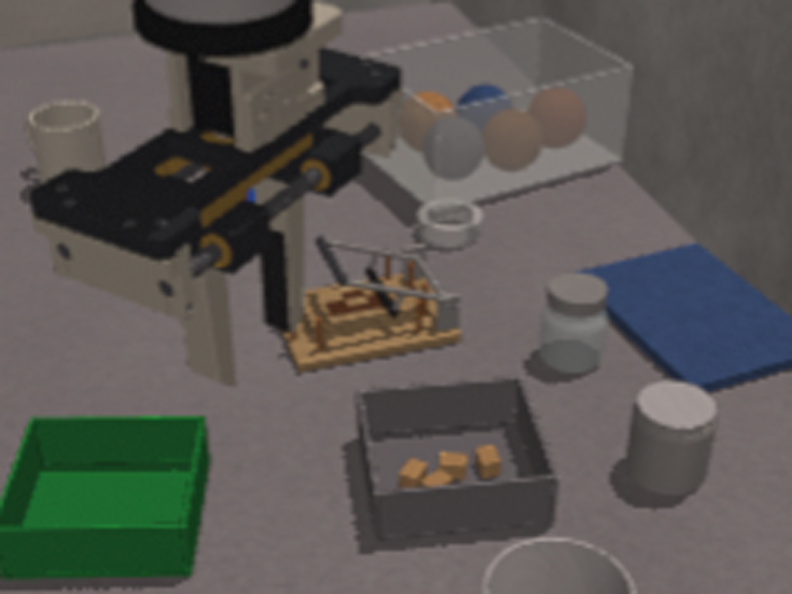

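Run:
```python
from h import *
import numpy as np
th=np.linspace(0,2*np.pi,24)
def W(v,b):
    c,s=np.cos(v[2]),np.sin(v[2]); b=np.array(b)/1000
    return np.c_[v[0]+c*b[:,0]-s*b[:,1],v[1]+s*b[:,0]+c*b[:,1],b[:,2]]
cup=np.array([.6025,-.313,.003]); h=np.radians(-75)
H=[.6026,.1198,.0122]
f=.34; bar=[(60-105*np.cos(f)+4*np.sin(f),y,38+105*np.sin(f)+4*np.cos(f)) for y in (-35,0,35)]
pts=np.vstack([[cup+[.05*np.cos(a),.05*np.sin(a),.062] for a in th],[cup+[.092*np.cos(h),.092*np.sin(h),.056]],W(H,[(-65,-27.5,28),(35,-27.5,28),(35,27.5,28),(-65,27.5,28)]+bar)])
out=[]
for n,cs in [("scene",[(240,145,300,190),(310,205,380,257)]),("side",[(335,245,405,300),(280,155,350,207)])]:
    p=dict(np.load(n+".npz"))
    for i,c in enumerate(cs):
        im=p["pixels"][:,:,::-1].copy(); u=proj(p,pts)
        im=im[c[1]:c[3],c[0]:c[2]]; im=cv2.resize(im,(390,290),interpolation=cv2.INTER_CUBIC); s=[390/(c[2]-c[0]),290/(c[3]-c[1])]
        for a in u: cv2.circle(im,(int((a[0]+.5-c[0])*s[0]),int((a[1]+.5-c[1])*s[1])),2,(255,0,255),-1)
        out.append(im)
cv2.imwrite("pics/fin.png",np.vstack([np.hstack(out[:2]),np.hstack(out[2:])]))
```

```text
(no output)
```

View pics/fin.png

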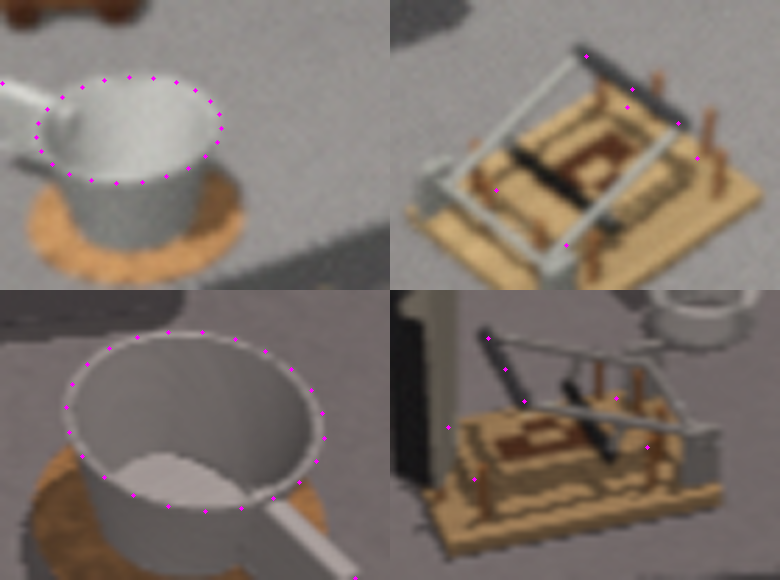

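Run:
```python
from h import *
for n,c in [("scene",(312,205,382,262)),("side",(280,160,345,212))]:
    p=dict(np.load(n+".npz")); save(p,n+"32",c,11)
```

```text
(no output)
```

View pics/scene32.png

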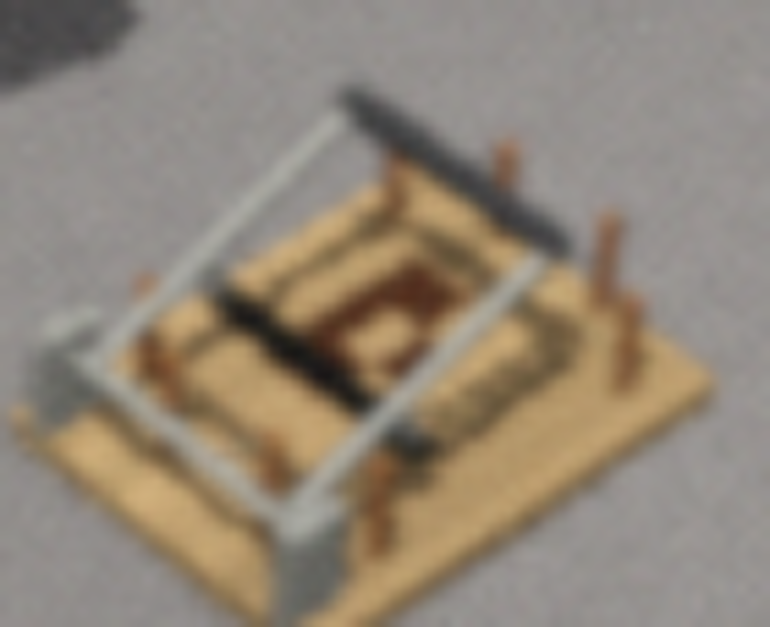

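View pics/side32.png

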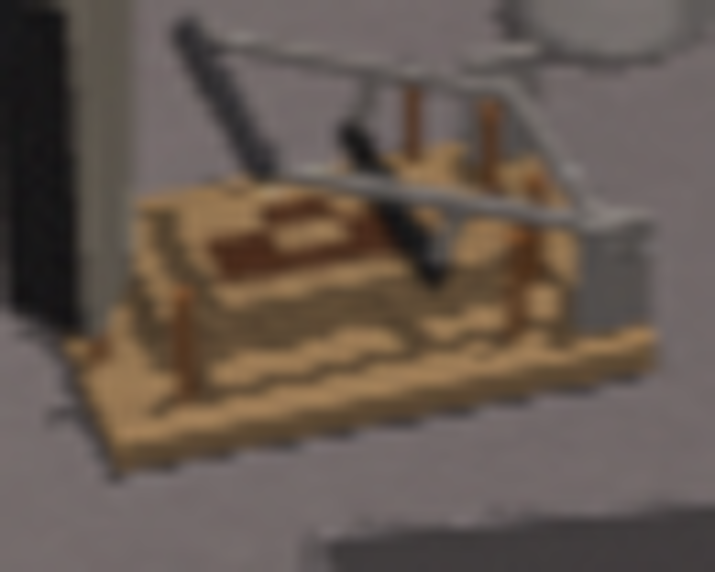

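Run:
```python
from go import *
def W(v,b):
    c,s=np.cos(v[2]),np.sin(v[2]); b=np.array(b)/1000
    return np.c_[v[0]+c*b[:,0]-s*b[:,1],v[1]+s*b[:,0]+c*b[:,1],b[:,2]]
for n,o in [("scene",(312,205)),("side",(280,160))]:
    p=dict(np.load(n+".npz")); print(n,((proj(p,W([.6026,.1198,.0122],[(-15,0,28),(-65,-27.5,28),(35,-27.5,28),(35,27.5,28),(-65,27.5,28)]))-o+.5)*11).round(0).tolist())
go([.5,.119,.3],down(-135)); go([.48,.119,.3],down(-89.3))
```

```text
scene [[388.0, 344.0], [446.0, 212.0], [187.0, 375.0], [326.0, 484.0], [586.0, 313.0]]
side [[311.0, 236.0], [167.0, 318.0], [509.0, 256.0], [447.0, 158.0], [116.0, 216.0]]
t 65.38 tcp [ 0.4128 -0.3085  0.2956] F [-0.3 -0.9 -0.5] open 46.8 q [-0.76 -0.1   1.58  0.02  1.68  1.65]
turn deg [-1.2  1.4 -2.7]
shift cm after turn [-24.07 -36.39  -0.44]  before turn [-25.74 -35.22   0.94]
t 65.38 tcp [ 0.4128 -0.3085  0.2956] F [-0.3 -0.9 -0.5] open 46.8 q [-0.76 -0.1   1.58  0.02  1.68  1.65]
turn deg [ -1.7   0.9 -48.4]
shift cm after turn [  7.24 -42.67  -0.44]  before turn [-27.08 -33.74   0.94]
```

Call:
drive_tool([
  {"claw": 0.5, "linear": [-4, -4.5, 0], "angular": [0, 0, 0]},
  {"claw": 0.5, "linear": [-4, -4.5, 0], "angular": [0, 0, 0]},
  {"claw": 0.5, "linear": [-4, -4.5, 0], "angular": [0, 0, 0]},
  {"claw": 0.5, "linear": [-4, -4.5, 0], "angular": [0, 0, 0]},
  {"claw": 0.5, "linear": [-4, -4.5, 0], "angular": [0, 0, 0]},
  {"claw": 0.5, "linear": [-2, -4.5, 0], "angular": [0, 0, 0]},
  {"claw": 0.5, "linear": [0, -4.5, 0], "angular": [0, 0, -9.7]},
  {"claw": 0.5, "linear": [0, -3, 0], "angular": [0, 0, -9.7]},
  {"claw": 0.5, "linear": [0, -2, 0], "angular": [0, 0, -9.7]},
  {"claw": 0.5, "linear": [0, 0, 0], "angular": [0, 0, -9.7]},
  {"claw": 0.5, "linear": [0, 0, 0], "angular": [0, 0, -9.7]},
  {"claw": 0.5, "linear": [0, 0, 0], "angular": [0, 0, 0]},
])

```text
t: 66.88
tool_pos: [0.5255, 0.1074, 0.309]
orientation: [-3.109, -0.021, 0.003]
force: [0.5, -0.8, -0.3]
opening: 0.0468
```

Run:
```python
from go import *
def W(v,b):
    c,s=np.cos(v[2]),np.sin(v[2]); b=np.array(b)/1000
    return np.c_[v[0]+c*b[:,0]-s*b[:,1],v[1]+s*b[:,0]+c*b[:,1],b[:,2]]
go([.56,.119,.3],down(-89.3))
p=read_camera("wrist"); save(p,"w33")
u=proj(p,W([.6026,.1198,.0122],[(-65,-27.5,28),(35,-27.5,28),(35,27.5,28),(-65,27.5,28)])); print(u.round(0))
c=u.mean(0).astype(int); 
save(p,"w33b",(max(0,c[0]-100),max(0,c[1]-75),c[0]+100,c[1]+75),4,pts=u)
for d in masks_of(p,"board0"): print(d["p"],rect(p,d["mask"],.028))
```

```text
t 66.88 tcp [0.5255 0.1074 0.309 ] F [ 0.5 -0.8 -0.3] open 46.8 q [ 0.08 -0.07  1.53  0.03  1.68  1.64]
turn deg [-1.9  0.1  0.1]
shift cm after turn [ 3.46 -1.12  0.9 ]  before turn [ 3.47 -1.08  0.93]
[[341. 149.]
 [342.  67.]
 [297.  67.]
 [298. 148.]]
0.73 [527.2 386.5  98.9  55.   77.5]
0.57 [587.5 120.2  55.1  40.3  90.9]
```

View pics/w33b.png

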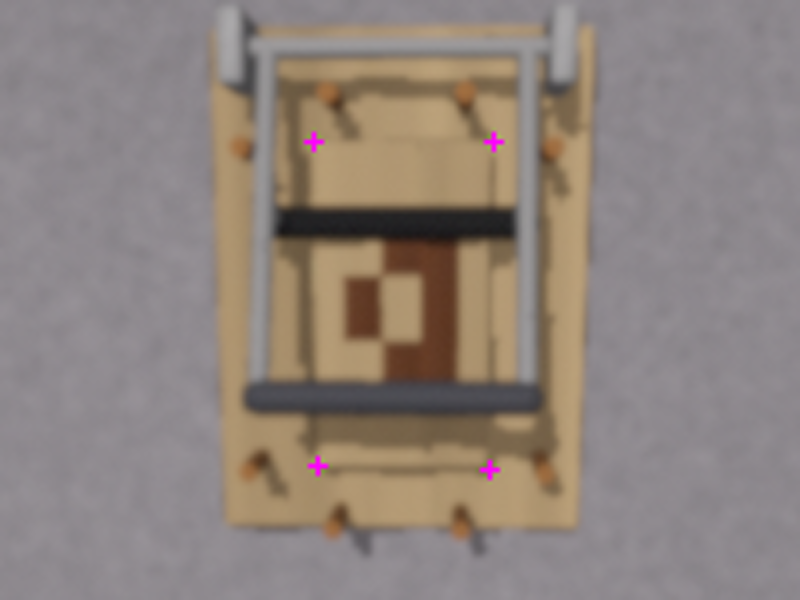

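Run:
```python
from h import *
for n in ("scene","side"):
    p=read_camera(n); save(p,n+"34")
    for l in ["cup","board0","brick0"]:
        for d in search_frame(p,l): print(n,l,round(d["p"],2),np.round(d["at"],3))
```

```text
scene cup 0.92 [ 0.604 -0.332  0.042]
scene board0 0.91 [0.526 0.404 0.005]
scene board0 0.65 [0.582 0.119 0.028]
scene brick0 0.61 [ 0.632 -0.117  0.018]
scene brick0 0.6 [ 0.587 -0.161  0.018]
scene brick0 0.48 [ 0.605 -0.114  0.022]
scene brick0 0.17 [0.73  0.246 0.022]
side cup 0.93 [ 0.612 -0.307  0.034]
side board0 0.72 [0.522 0.388 0.005]
side board0 0.58 [0.574 0.111 0.029]
side board0 0.58 [0.587 0.093 0.013]
side brick0 0.63 [ 0.629 -0.128  0.017]
side brick0 0.59 [ 0.605 -0.121  0.015]
side brick0 0.46 [ 0.566 -0.122  0.019]
```

View pics/side34.png

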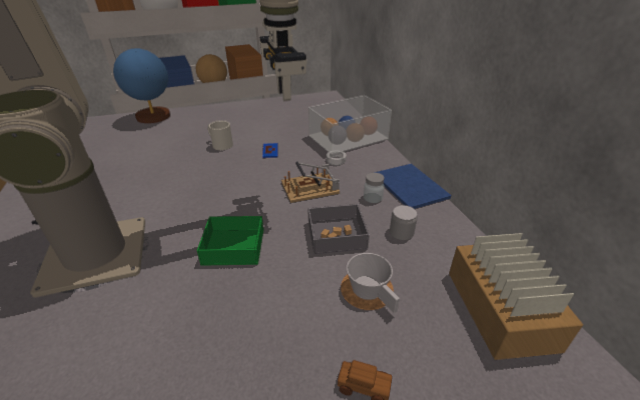

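View pics/scene34.png

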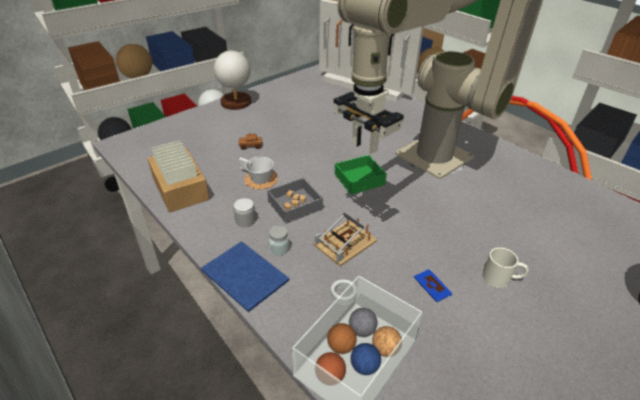

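Everything is in place, so I'm handing in. The cup stands on the mat at (258,172). The 5 bricks are in the grey bin. The pile is under the arm at (345,240). The arm of the robot is clear, and the bystanders are unmoved.

```bash
python3 -c "
from plant import *
print(close_job())"
```

```text
the job is handed in; nothing more can be done
None
```

The job is handed in at about t = 67 s of 210 s, and my last checks showed everything in place. The hand-in itself reports no verdict.

- **Boards:** Both plywood boards on the table lie flat and square on the holder's deck. Seen from above, the top board's outline matched its target within about a pixel. The weighted arm rests on them at about 0.34 rad, the value given for two boards. I saw no other boards except the blue look-alike, which I left alone.
- **Bricks:** I poured the cup over the grey bin to about 120° tilt. The pictures then showed the cup empty and 5 bricks in the bin, all below its rim.
- **Cup:** It stands upright on the cork mat. Its outline matched the mat's centre within a few mm in both cameras.
- **Bystanders:** The tape, jar, car and tin were still within a few mm of their starting positions.

**What went wrong or disagreed:**
- The first pinch on board A closed over it without gripping, because the tool stopped about 3 mm high. The second try held.
- While retreating from the cup, joint 3 came down to its 0.02 rad limit. I saw no alarm.
- The networks sometimes gave wrong labels, for example "cup" on the board pile, so I relied on the pictures.
- I saw no sign of an object being knocked aside.

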